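# Pack the sample jars into the bail-arm crate after the microscopy day

### The job

Pack up the microscopy station: swing the toggle clamp back fully open, swing both bail arms of the crate fully out, and put every sample jar from the mat into the crate, side by side on its floor. Then swing both bail arms fully in again, stack the slide tray squarely on them with its keel between the bars, let go of it, and swing the clamp over onto the tray's steel ledge. Leave the other things on the bench where they are.

Things in the scene. Friction and masses are not known exactly. Their poses are not given: they have to be found in the camera images.
- crate: grey open-topped crate fixed to an aluminium dock plate. Origin: its centre, at table height. x points to the clamp post (at x = 130 mm), y along the crate's long side, z up. Outside 140 (x) by 190 (y) mm, walls 5 mm, inner floor at z = 13, rim at z = 93 mm. Dock plate x = -85 to 175, y = -75 to 75 mm, 8 mm thick. The post is 40 mm wide, 160 mm high
- bail_left (a joint): hinge of the left bail arm, a U-shaped wire at the crate's +y end. 0 = fully in: level over the crate's mouth, on its stop, able to carry the tray; 1.57 = upright; 3.14 = fully out: level outside the end wall, on its stop. Stays where it is left; moves with about 1 N. Hinge line parallel to the crate's x at crate y = +90 mm, z = 99 mm
- bail_right (a joint): hinge of the right bail arm, a U-shaped wire at the crate's -y end. 0 = fully in: level over the crate's mouth, on its stop, able to carry the tray; 1.57 = upright; 3.14 = fully out: level outside the end wall, on its stop. Stays where it is left; moves with about 1 N. Hinge line parallel to the crate's x at crate y = -90 mm, z = 99 mm
- bail_left_grip (a point): middle of the left bail arm's crossbar, which is round, 10 mm thick, 144 mm long, parallel to the crate's x, with a yellow sleeve 56 mm long in its middle. It moves on a circle of 48 mm radius about the hinge line: crate y = +42 mm, z = 99 mm when in, y = +90 mm, z = 147 mm when upright, y = +138 mm, z = 99 mm when out
- bail_right_grip (a point): middle of the right bail arm's crossbar, which is round, 10 mm thick, 144 mm long, parallel to the crate's x, with a yellow sleeve 56 mm long in its middle. It moves on a circle of 48 mm radius about the hinge line: crate y = -42 mm, z = 99 mm when in, y = -90 mm, z = 147 mm when upright, y = -138 mm, z = 99 mm when out
- clamp (a joint): hinge of the toggle clamp, line parallel to the crate's y through crate x = 130, z = 155 mm. -0.12 = down on its stop with no tray; about 0 = pad resting on a ledge of the stacked tray; 1.75 = fully open (stop), arm up, leaning away from the crate. Past about 1.15 it falls open by its own weight (350 g), before that it falls shut. Turned with under 5 N at the grip
- clamp_grip (a point): middle of the clamp's red round grip bar, 10 mm thick, 56 mm long, parallel to the crate's y, held at both ends by a wire fork, 70 mm from the hinge line: at joint value q it is at crate x = 130 - 70 cos(0.785+q), z = 155 + 70 sin(0.785+q) mm
- clamp_pad (a point): underside of the clamp's round rubber pad, 16 mm wide, on the steel arm that points at the crate when closed, 65 mm from the hinge line
- tray: loose blue tray, about 0.45 kg, 110 (x) by 150 (y) mm, rim at z = 48 mm; z up, origin: centre of the underside of its black keel, 96 (x) by 64 (y) by 8 mm high. Stacked, the keel lies between the two crossbars (74 mm apart) and the tray's bottom (z = 8 mm) rests on them: origin 96 mm above the crate's. Without the bails it would drop into the crate. Either way round is right
- tray_handle (a point): centre of the tray's black carrying handle, a bar 70 mm long along the tray's x, 14 mm wide in y, 14 mm high, 75 mm above the tray's origin, on posts at x = +-30 mm; 40 mm free beside it on both sides, then glass slides in low racks
- tray_ledge (a point): top of one of the tray's two steel strike ledges for the clamp: x = 53 to 73 mm, y = -25 to 25 mm, 44 mm above the tray's origin; the other is the same at -x
- mat: blue mat, 160 by 160 by 3 mm, fixed, where the jars start. Origin: centre of its underside. It may be on either side of the crate, the tray on the other
- jar1: closed sample jar, square amber body 38 by 38 by 42 mm with white label and round blue cap 34 mm wide, 58 mm high in all, about 90 g. Origin: centre of its underside, z up to the cap, x and y square to its faces. May be absent
- jar2: closed sample jar, square amber body 38 by 38 by 42 mm with white label and round red cap 34 mm wide, 58 mm high in all, about 90 g. Origin: centre of its underside, z up to the cap, x and y square to its faces. May be absent
- jar3: closed sample jar, square amber body 38 by 38 by 42 mm with white label and round green cap 34 mm wide, 58 mm high in all, about 90 g. Origin: centre of its underside, z up to the cap, x and y square to its faces. May be absent
- jar4: closed sample jar, square amber body 38 by 38 by 42 mm with white label and round yellow cap 34 mm wide, 58 mm high in all, about 90 g. Origin: centre of its underside, z up to the cap, x and y square to its faces. May be absent
- amber_bottle: amber reagent bottle with black cap, 56 mm wide, 120 mm high; a bystander to leave where it is. Origin: centre of its underside
- dropper: small white dropper bottle with red cap, 36 mm wide, 75 mm high; a bystander to leave where it is. Origin: centre of its underside
- petri: red dish, 90 mm wide, 15 mm high; a bystander to leave where it is. Origin: centre of its underside
- slide_box: black slide box, 90 by 130 by 37 mm; a bystander to leave where it is. Origin: centre of its underside
- beaker: clear beaker, 64 mm wide, 75 mm high; a bystander to leave where it is. Origin: centre of its underside
- forceps_brush: small brush, 150 mm long, lying; a bystander to leave where it is. Origin: centre of its underside
There are look-alikes about, which are no part of the job. Leave any pink look-alike of the jar2 alone.

How it is judged:
By the outcome, as a careful person would: the job done as asked, in the order asked, and still so for the second after the job is handed in, with the robot touching nothing.
Of jar1, jar2, jar3, jar4 only 2 to 4 are there at a start; the rules pass over those that are not, and their reading is None.
At some moment in a run one of jar1, jar2, jar3, jar4 may be knocked a few centimetres aside while the robot is not near it.
Once in a run the grip may slacken for a moment while it holds something.
It also fails if it takes over 210 s, if anything falls off the work surface, if the arm or the gripper's body presses on something with over 40 N, if the wrist force passes 120 N, or if a joint passes its speed limit or range.

### The arm

A 7-joint arm with a two-finger parallel gripper is mounted at the origin on the work surface. World frame = base frame: x ahead of the robot, y to its left, z up, the work surface at z = 0. Lengths are in m, angles in rad, forces in N, time in s.
With the tool pointing down it reaches from about 0.425 to 0.925 m from the base axis. Payload 6.8 kg.
Tool frame: the origin (TCP) lies midway between the tips of the shut fingers; the grasp point (between the pads) lies 19 mm behind it; z points along the fingers, x is the direction in which the jaws open and shut, and the axes are right-handed (so a half turn about z gives the same grasp; the last joint's range is limited). The gripper opens to 85 mm and grips with 20 to 120 N. Pads are 22 mm wide; open, the fingers measure 114 mm over their backs; the gripper's body (76 mm by 85 mm) begins 54 mm behind the grasp point. The pads swing forward as they close: fully open they stand 13 mm farther back than shut.
Start: joints at [1.069, 0.477, 0.022, 1.555, -0.011, 1.109, -0.083], TCP at [0.259, -0.623, 0.202] pointing down, gripper open.
Joint ranges: [-2.96, 2.96], [-0.34, 2.1], [-1.41, 1.46], [0.24, 2.44], [-1.37, 4.51], [0.17, 1.92], [-2.96, 2.96]. Speed limits (rad/s): [2.39, 2.39, 3.14, 3.14, 3.14, 3.14, 3.14].

### API

Orientations are given as a unit quaternion [w, x, y, z].
In Python, from station import bot gives the robot as it stands.
- The arm moves only by the tool step_arm, never from a script. Its argument "increments" is a list of rows, each a list of 7 numbers: the shift along the tool's x, y, z in cm, then the turn, a rotation vector about the tool's x, y, z in degrees, then the closure, from 0 (fully open) to 1 (shut). A call has 1 to 20 rows; each row shifts and turns the commanded pose from where the row before left it, along the tool's axes as they then stand; what a row does not reach is not made up. A row lasts 1/10 s, in which the tool goes at most 50 mm and 8.59 degrees, less where a joint would pass 70% of its speed; a pose out of reach is approached as far as the arm can. A call is refused whole if a number of a shift passes 5 or a number of a turn 8.59, either way. A call with a gripper value outside its range is refused whole. The fingers move at their own pace and stop on an object; "squeeze" is the grip in N (left out, the last holds). Time passes only in rows, so rows that do not move let the fingers close. It gives the time, the measured TCP pose, the force and the opening at its end, in the units of the state.
- bot.get_obs(): the state, without advancing time (a new reading comes with each control period).
- bot.read_camera(name): name is "scene" or "top"; returns a dict with "pixels" (480x640x3 uint8, red, green, blue), "vertical_fov" (degrees; the focal length in pixels is half the picture's height over the tangent of half this angle, whatever the lens; pixels are square), "cx", "cy" (the principal point, pixels), "k1" (the pictures are not rectified: a ray, as slopes to the right and down, at radius r is drawn at 1 + k1 r^2 times it, then the intrinsics apply), "camera_from_world" (4x4, takes a point from world to camera coordinates). Camera axes: x right, y down, z forward; pixel columns grow to the right and rows downward; lengths in m; the calibration is good to about 2 mm. A picture is of the moment at which its call begins. There is no depth.
- bot.hand_in(): hands the job in, once; it reports no verdict.
Trained networks look in a picture, given as the dict that the camera call returned (one of the last four; its "shot" number tells which), for a name from the list of things; names that differ only in an ending like _2 or _b are one class to them, and where a whole thing is asked for, a point or a joint stands for the part that bears it (a point fixed in the world has none). Each returns a list of dicts, best first, with "score" (0 to 1); they miss things now and then, are a little off and sometimes report something else, mostly with a low value. They report only what shows in the picture. A call takes as long as a camera call. They do not tell look-alikes from the thing itself.
- bot.find_in(picture, query): "point" ([column, row] in pixels, amid what is visible of it).
- bot.cut_out(picture, query): "pixels" (480x640 bool, what is visible of it) and "point" ([column, row] in pixels, amid what is visible of it).
- bot.pinpoint(picture, query): "point" ([column, row] in pixels: a listed point, or the origin of a listed thing).
The state is a dict: "t": time; "q": joint angles; "joint_vel": joint speeds; "joint_torque": joint torques, N m; "eef_pos": TCP position; "tool_rot": TCP orientation; "contact_force": force on the tool from outside, world axes, zero at the start; "torque": the same for the moment, N m; "gripper_width": opening from 0.0 (shut) to 1.0 (fully open).
Only numpy, scipy, OpenCV 4.12 (cv2) and the standard library are available. Lean on these libraries where they do the work, as an engineer would, in place of code of your own. Each camera call takes 0.05 s, during which the arm holds its last target.

## Working session

There is one attempt and no reset: what is moved stays moved. The work goes in short steps, Python scripts to look and compute and a tool call to move; the robot and the scene stay as the last step left them, time stands still between calls to the robot, and variables do not carry over. Pictures are saved under pics/ and viewed, and the job is handed in when it is done.

Besides the shell and the picture viewer there is one more tool, called as name(argument=value, ...), one argument or row to a line, values as JSON. step_arm: Moves the arm, as the interface text tells. Its arguments: {"type":"object","properties":{"increments":{"type":"array"},"squeeze":{"type":"number"}},"required":["increments"]}

```bash
ls -la; mkdir -p pics; cat > h.py <<'E'
from station import bot
import numpy as np, cv2
def shot(n,save=None):
    p=bot.read_camera(n)
    if save: cv2.imwrite('pics/'+save,p['pixels'][:,:,::-1])
    return p
E
python3 - <<'E'
from h import *
for n in ('scene','top'):
    p=shot(n,n+'0.png'); print({k:v for k,v in p.items() if k!='pixels'})
print(bot.get_obs())
E
```

```text
total 12
drwxr-xr-x  3 agent agent 4096 Dec  6 15:31 .
drwxr-xr-x 23 root  root  4096 Dec  6 15:31 ..
drwxr-xr-x  2 agent agent 4096 Dec  6 15:31 pics
{'vertical_fov': 50.57342157350173, 'cx': 325.5634304532632, 'cy': 238.08260474781886, 'k1': 0.021649080432489535, 'camera_from_world': array([[-0.79899235,  0.60103856,  0.01907559,  0.43394812],
       [ 0.38146576,  0.53111448, -0.75657206, -0.09396376],
       [-0.46486031, -0.5972186 , -0.65363204,  1.36250463],
       [ 0.        ,  0.        ,  0.        ,  1.        ]]), 'shot': 1}
{'vertical_fov': 43.87319564088029, 'cx': 310.6783330451282, 'cy': 237.5391646937306, 'k1': 0.0681617049318629, 'camera_from_world': array([[ 0.01024601, -0.99993852, -0.00423972,  0.01061139],
       [-0.99254172, -0.00965496, -0.12152249,  0.57439272],
       [ 0.12147409,  0.00545322, -0.99257962,  1.50388136],
       [ 0.        ,  0.        ,  0.        ,  1.        ]]), 'shot': 2}
{'t': 0.1, 'q': array([ 1.06887874,  0.47770596,  0.02233519,  1.55631628, -0.01150456,
        1.10930279, -0.0831272 ]), 'joint_vel': array([-1.58966608e-03, -1.61677613e-03, -9.92805594e-04, -2.15607557e-03,
        1.85023536e-03,  1.70206549e-03, -9.54089499e-05]), 'joint_torque': array([ 3.57787671e-03, -5.97775412e+01,  1.61308408e+00, -2.81956011e+01,
        1.27566716e-02,  5.03339790e-03, -6.27073996e-05]), 'eef_pos': array([ 0.25878678, -0.62281229,  0.20154585]), 'tool_rot': array([-3.99255527e-04,  8.31779307e-01, -5.55105882e-01, -6.95794520e-04]), 'contact_force': array([ 0.02329627, -0.04862785,  0.33009303]), 'torque': array([-0.01903621, -0.01207266, -0.00896002]), 'gripper_width': 0.9998964898418086}
```

View pics/scene0.png

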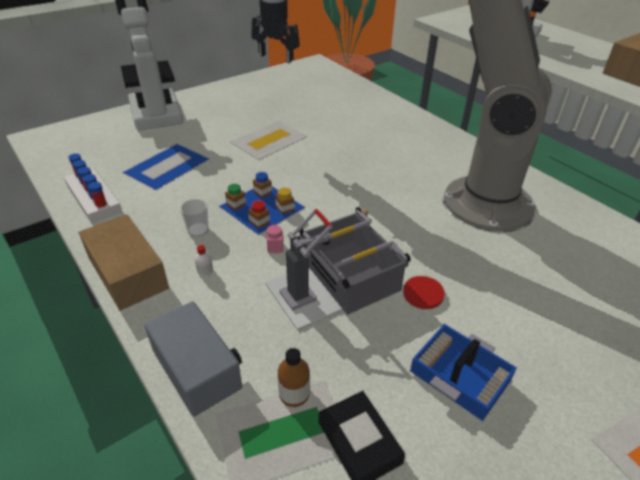

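View pics/top0.png

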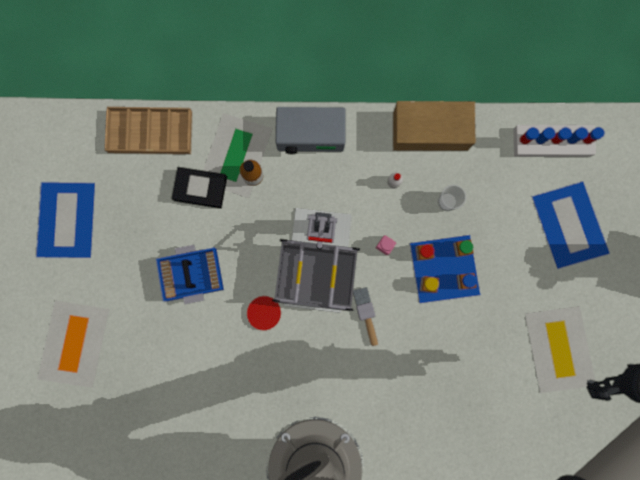

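Overview: the crate is central (top view ~(318,275)) with the clamp post at (321,225). The mat with four jars is at (445,268), with the pink look-alike beside it at (386,244). The tray is at (190,273).

```bash
cat >> h.py <<'E'
from scipy.optimize import least_squares
from scipy.spatial.transform import Rotation as R
def f_of(p): return 240/np.tan(np.radians(p['vertical_fov'])/2)
def proj(p,X):
    X=np.atleast_2d(X); T=p['camera_from_world']; c=X@T[:3,:3].T+T[:3,3]
    s=c[:,:2]/c[:,2:]; s=s*(1+p['k1']*(s**2).sum(1,keepdims=True))
    return s*f_of(p)+[p['cx'],p['cy']]
def ray(p,uv):
    d=(np.array(uv,float)-[p['cx'],p['cy']])/f_of(p); s=d.copy()
    for _ in range(20): s=d/(1+p['k1']*(s@s))
    T=p['camera_from_world']; Rm=T[:3,:3]
    return -Rm.T@T[:3,3], Rm.T@np.array([s[0],s[1],1])
def atz(p,uv,z):
    o,d=ray(p,uv); return o+d*(z-o[2])/d[2]
def tri(ps,uvs):
    r=[ray(p,u) for p,u in zip(ps,uvs)]
    A=0;b=0
    for o,d in r:
        d=d/np.linalg.norm(d); M=np.eye(3)-np.outer(d,d); A=A+M; b=b+M@o
    return np.linalg.solve(A,b)
E
python3 - <<'E'
from h import *
np.set_printoptions(precision=4,suppress=True)
P={n:shot(n) for n in ('scene','top')}
for q in ['crate','bail_left_grip','bail_right_grip','clamp_grip','clamp_pad','tray','tray_handle','tray_ledge','mat','jar1','jar2','jar3','jar4']:
    uv={}
    for n in P:
        r=bot.pinpoint(P[n],q); uv[n]=r
        print(q,n,[(np.round(a['point'],1).tolist(),round(a['score'],2)) for a in r[:4]])
    if uv['scene'] and uv['top']:
        X=tri([P['scene'],P['top']],[uv['scene'][0]['point'],uv['top'][0]['point']])
        e=[np.linalg.norm(proj(P[n],X)[0]-uv[n][0]['point']) for n in P]
        print('   ->',X,np.round(e,1))
E
```

```text
crate scene [([352.0, 276.6], 0.73), ([197.0, 230.1], 0.58)]
crate top [([313.6, 277.1], 0.76)]
   -> [0.4743 0.0074 0.0065] [0.3 0.2]
bail_left_grip scene [([352.7, 277.1], 0.72), ([362.0, 257.0], 0.62), ([459.3, 376.6], 0.31)]
bail_left_grip top [([300.8, 275.7], 0.63), ([467.8, 282.7], 0.28)]
   -> [0.4831 0.0337 0.03  ] [4.7 4. ]
bail_right_grip scene [([340.0, 232.5], 0.84), ([352.9, 276.0], 0.43)]
bail_right_grip top [([331.2, 280.0], 0.7)]
   -> [ 0.4672 -0.0402  0.0981] [3.2 2.9]
clamp_grip scene []
clamp_grip top [([319.4, 242.8], 0.91)]
clamp_pad scene [([326.7, 238.6], 0.65)]
clamp_pad top [([320.3, 247.0], 0.76)]
   -> [ 0.5385 -0.0073  0.1408] [0.1 0.1]
tray scene [([459.8, 373.1], 0.77), ([262.1, 193.8], 0.19)]
tray top [([192.4, 273.7], 0.83), ([297.5, 275.5], 0.66), ([463.4, 282.3], 0.63)]
   -> [0.4787 0.3227 0.0158] [0.6 0.4]
tray_handle scene [([466.2, 351.5], 0.71)]
tray_handle top [([188.3, 271.2], 0.85), ([441.9, 271.1], 0.59), ([464.7, 282.2], 0.25)]
   -> [0.4802 0.321  0.0804] [1.4 0.9]
tray_ledge scene [([350.8, 277.4], 0.72), ([446.1, 388.4], 0.68)]
tray_le
[... 634 characters left out ...]
2], 0.85), ([258.0, 219.0], 0.62)]
jar2 top [([422.3, 251.8], 0.86), ([425.8, 288.1], 0.83), ([300.8, 272.9], 0.73), ([383.9, 244.9], 0.72)]
   -> [ 0.5155 -0.2469  0.0526] [12.4 12. ]
jar3 scene [([286.2, 212.6], 0.92), ([235.4, 202.3], 0.91), ([264.1, 196.2], 0.85), ([258.0, 219.0], 0.62)]
jar3 top [([422.3, 251.8], 0.86), ([425.8, 288.1], 0.83), ([300.8, 272.9], 0.73), ([383.9, 244.9], 0.72)]
   -> [ 0.5155 -0.2469  0.0526] [12.4 12. ]
jar4 scene [([286.2, 212.6], 0.92), ([235.4, 202.3], 0.91), ([264.1, 196.2], 0.85), ([258.0, 219.0], 0.62)]
jar4 top [([422.3, 251.8], 0.86), ([425.8, 288.1], 0.83), ([300.8, 272.9], 0.73), ([383.9, 244.9], 0.72)]
   -> [ 0.5155 -0.2469  0.0526] [12.4 12. ]
```

```bash
cat >> h.py <<'E'
def crop(p,u0,v0,w,h,s,name,lines=[],pts=[]):
    im=p['pixels'][:,:,::-1].copy()
    im=cv2.resize(im[v0:v0+h,u0:u0+w],None,fx=s,fy=s,interpolation=cv2.INTER_CUBIC)
    for L,c in lines:
        a=((proj(p,L)-[u0,v0]+.5)*s).astype(int); cv2.polylines(im,[a.reshape(-1,1,2)],False,c,1,cv2.LINE_AA)
    cv2.imwrite('pics/'+name,im)
def box(x0,x1,y0,y1,z): return np.array([[x0,y0,z],[x1,y0,z],[x1,y1,z],[x0,y1,z],[x0,y0,z]],float)
def W(pose,pts):  # pose x,y,yaw (m,rad) ; pts mm
    pts=np.atleast_2d(pts)/1000.; c,s=np.cos(pose[2]),np.sin(pose[2])
    return np.c_[pose[0]+c*pts[:,0]-s*pts[:,1],pose[1]+s*pts[:,0]+c*pts[:,1],pts[:,2]]
def cratelines(pose):
    g=(0,255,0);o=[(W(pose,box(-70,70,-95,95,93)),g),(W(pose,box(-85,175,-75,75,8)),(255,255,0)),(W(pose,box(110,150,-20,20,160)),(255,0,255)),(W(pose,box(-65,65,-90,90,13)),(0,128,255))]
    return o
E
python3 - <<'E'
from h import *
P={n:shot(n) for n in ('scene','top')}
pose=(0.4745,0.002,0.0)
import sys
L=cratelines(pose)
crop(P['top'],240,190,160,140,5,'c_top1.png',L)
crop(P['scene'],240,190,200,150,4,'c_sc1.png',L)
E
```

```text
(no output)
```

View pics/c_top1.png

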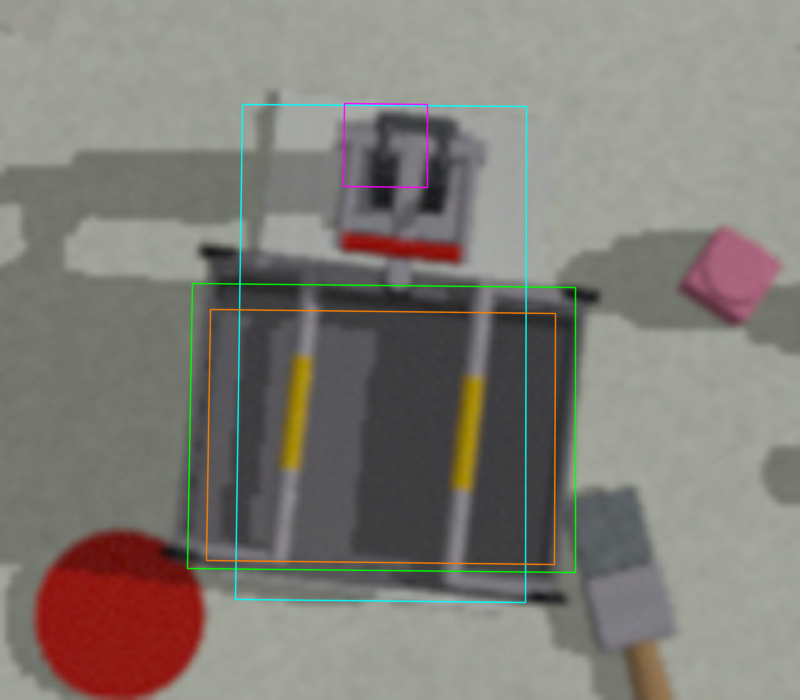

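View pics/c_sc1.png

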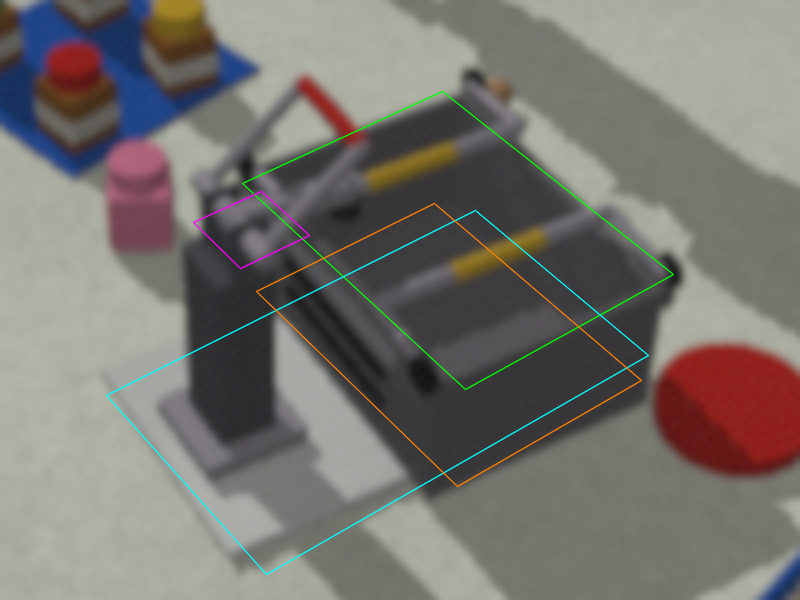

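```bash
cat > fit.py <<'E'
from h import *
P={n:shot(n) for n in ('scene','top')}
K=[('top',(213,252),(1,90)),('top',(178,552),(-1,90)),('top',(583,295),(1,-90)),('top',(550,598),(-1,-90)),
('scene',(668,270),(-1,90)),('scene',(424,372),(1,90)),('scene',(473,80),(-1,-90))]
C=[('scene',(235,560),(175,75,8)),('scene',(105,375),(175,-75,8)),('top',(277,92),(175,75,8)),('top',(548,122),(175,-75,8))]
def px(n,u): return np.array(u)/5+[240,190]-.4 if n=='top' else np.array(u)/4+[240,190]-.4
def res(v):
    r=[]
    for n,u,(s,y) in K: r.append(proj(P[n],W(v[:3],[s*v[3],y,99]))[0]-px(n,u))
    for n,u,c in C: r.append(proj(P[n],W(v[:3],c))[0]-px(n,u))
    return np.concatenate(r)
s=least_squares(res,[0.4745,0,-0.1,75],x_scale=[.01,.01,.1,10],loss='soft_l1')
print(s.x,np.round(s.fun.reshape(-1,2) if 0 else res(s.x).reshape(-1,2),1).tolist())
pose=s.x[:3]
L=cratelines(pose)
for y in (42,-42): L.append((W(pose,[[-72,y,99],[72,y,99]]),(0,0,255)))
crop(P['top'],240,190,160,140,5,'c_top2.png',L)
crop(P['scene'],240,190,200,150,4,'c_sc2.png',L)
E
python3 fit.py
```

```text
[ 4.75200292e-01  2.11310318e-03 -9.73471608e-02  7.46466602e+01] [[0.8, 0.6], [0.8, 1.0], [-0.8, -0.3], [-0.1, -0.2], [0.4, 0.4], [0.8, 1.2], [0.2, 1.5], [-0.1, -0.4], [-0.9, -0.8], [-0.4, -0.3], [1.9, -0.3]]
```

```bash
sleep 0
```

```text
(no output)
```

View pics/c_top2.png

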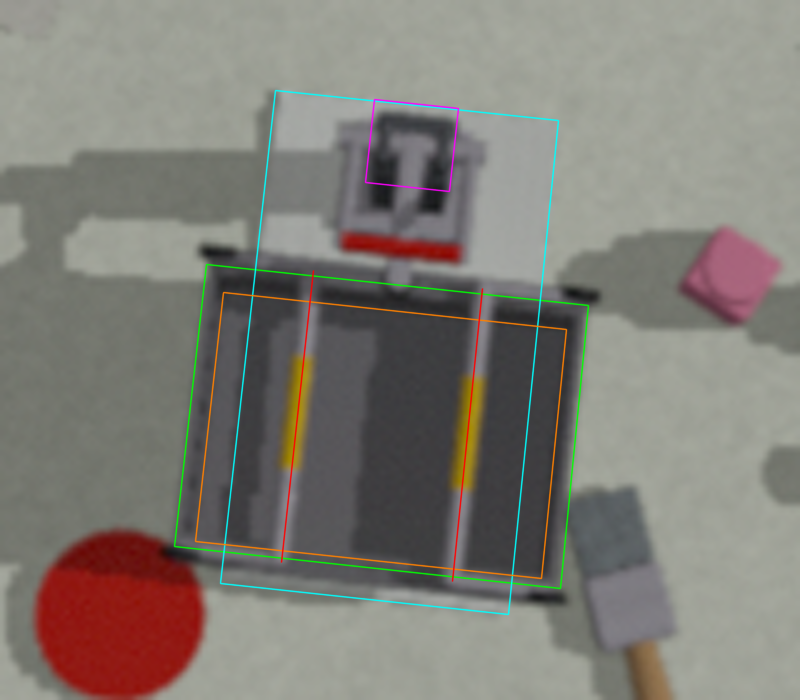

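View pics/c_sc2.png

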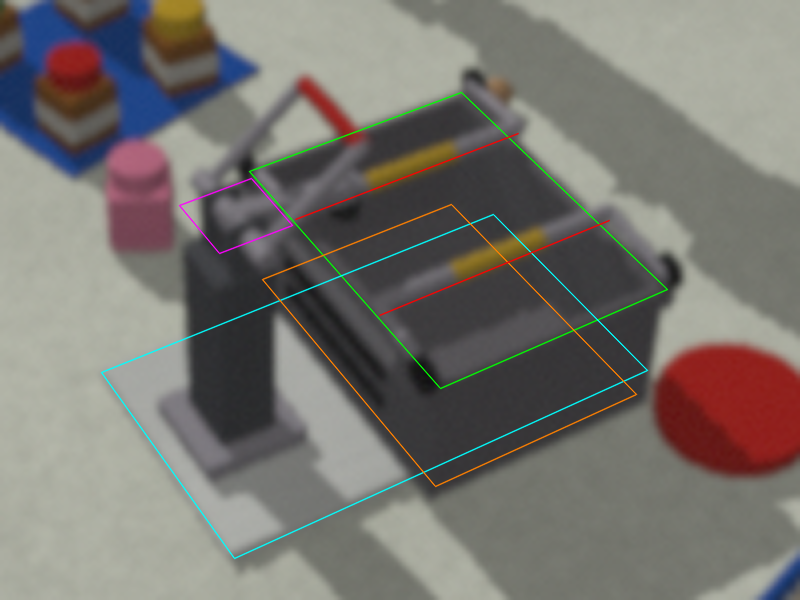

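```bash
python3 - <<'E'
from h import *
P={n:shot(n) for n in ('scene','top')}
crop(P['top'],370,220,120,90,6,'m_top1.png')
crop(P['scene'],210,160,110,80,7,'m_sc1.png')
pose=(0.4752,0.0021,-0.097)
for q in (-.12,0,.2,.4):
    g=W(pose,[[130-70*np.cos(.785+q),y,155+70*np.sin(.785+q)] for y in (28,-28)])
    print(q,[((proj(P[n],g)-[240,190])*(5 if n=='top' else 4)).round().tolist() for n in ('top','scene')],g.mean(0))
E
```

```text
-0.12 [[[338.0, 241.0], [458.0, 254.0]], [[363.0, 148.0], [303.0, 85.0]]] [ 0.54976366 -0.00515544  0.19819414]
0 [[[339.0, 228.0], [460.0, 241.0]], [[354.0, 141.0], [293.0, 78.0]]] [ 0.55530449 -0.0056946   0.20447776]
0.2 [[[341.0, 202.0], [463.0, 215.0]], [[334.0, 134.0], [274.0, 71.0]]] [ 0.5660704  -0.00674218  0.21332905]
0.4 [[[344.0, 173.0], [466.0, 186.0]], [[312.0, 131.0], [252.0, 68.0]]] [ 0.57837192 -0.00793918  0.21985493]
```

View pics/m_top1.png

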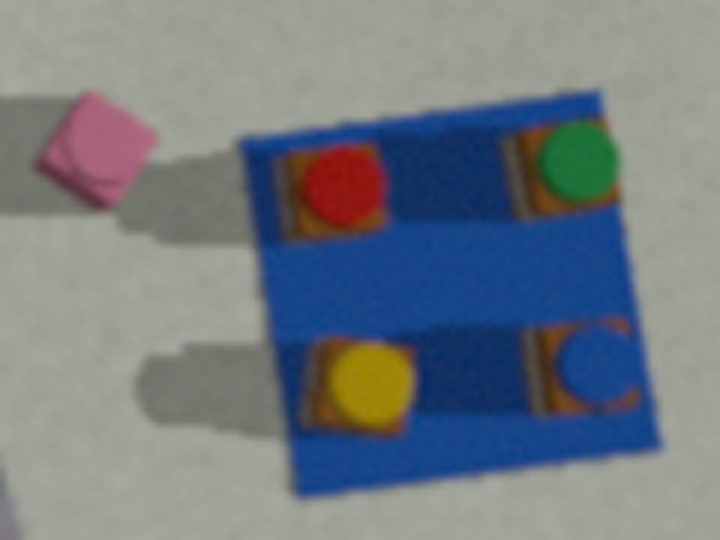

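View pics/m_sc1.png

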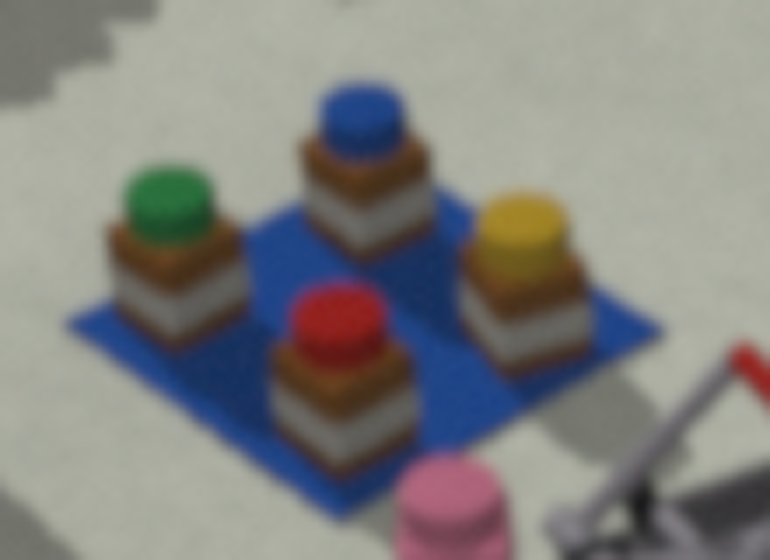

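The four jars on the mat are red (top view ~(428,251)), green (466,247), yellow (432,284) and blue (468,281). The clamp's red bar matches q ≈ -0.12, and the bails are in. I'll lift and turn the tool to the crate's x direction.

```bash
cat >> h.py <<'E'
def go(x,y,z,yawdeg,ob=None):
    """print shift along tool axes (cm) + rotvec (deg, tool) from measured pose to target; tool down, tool x at yawdeg. """
    o=ob or bot.get_obs(); q=o['tool_rot']; Rc=R.from_quat([q[1],q[2],q[3],q[0]])
    yw=np.radians(yawdeg); c,s=np.cos(yw),np.sin(yw)
    Rt=R.from_matrix(np.array([[c,s,0],[s,-c,0],[0,0,-1]]).T if 0 else np.column_stack([[c,s,0],[s,-c,0],[0,0,-1]]))
    rv=np.degrees((Rc.inv()*Rt).as_rotvec())
    d=np.array([x,y,z])-o['eef_pos']
    print('t %.1f'%o['t'],'pos',o['eef_pos'].round(4),'F',o['contact_force'].round(1),'w %.3f'%o['gripper_width'])
    print(' cm cur axes',(Rc.inv().apply(d)*100).round(2),' cm target axes',(Rt.inv().apply(d)*100).round(2),' turn',rv.round(1))
CR=(0.4752,0.0021,-0.097)
def C(x,y,z): return W(CR,[x,y,z])[0]
E
python3 -c "
from h import *
go(0.55,-.005,.27,-5.6)"
```

```text
t 1.8 pos [ 0.259  -0.6233  0.2024] F [ 0.2 -0.3 -0.9] w 0.998
 cm cur axes [-45.94 -50.6   -6.76]  cm target axes [ 22.92 -64.38  -6.76]  turn [ -0.   -0.  -61.8]
```

step_arm(
  increments=[
    [0, 0, -1, 0, 0, -7.7, 0],
    [0, 0, -1, 0, 0, -7.7, 0],
    [0, 0, -1, 0, 0, -7.7, 0],
    [0, 0, -1, 0, 0, -7.7, 0],
    [0, 0, -1, 0, 0, -7.7, 0],
    [0, 0, -1, 0, 0, -7.7, 0],
    [0, 0, -1, 0, 0, -7.7, 0],
    [0, 0, -1, 0, 0, -7.7, 0],
  ],
)

```text
t: 2.6
eef_pos: [0.2589, -0.6233, 0.2828]
tool_rot: [0.0, 0.999, -0.048, -0.0]
contact_force: [0.7, 1.6, 0.2]
gripper_width: 1.002
```

```bash
python3 -c "
from h import *
go(0.55,-.005,.25,-5.6)"
```

```text
t 2.6 pos [ 0.2589 -0.6233  0.2828] F [0.7 1.6 0.2] w 1.002
 cm cur axes [ 23.02 -64.35   3.28]  cm target axes [ 22.93 -64.38   3.28]  turn [0.  0.  0.1]
```

step_arm(
  increments=[
    [0.5, -1.4, 0, 0, 0, 0, 0],
    [0.9, -2.5, 0, 0, 0, 0, 0],
    [1.2, -3.4, 0, 0, 0, 0, 0],
    [1.2, -3.4, 0, 0, 0, 0, 0],
    [1.2, -3.4, 0, 0, 0, 0, 0],
    [1.2, -3.4, 0, 0, 0, 0, 0.1],
    [1.2, -3.4, 0, 0, 0, 0, 0.2],
    [1.2, -3.4, 0, 0, 0, 0, 0.3],
    [1.2, -3.4, 0, 0, 0, 0, 0.4],
    [1.2, -3.4, 0, 0, 0, 0, 0.4],
    [1.2, -3.4, 0, 0, 0, 0, 0.4],
    [1.2, -3.4, 0, 0, 0, 0, 0.4],
    [1.2, -3.4, 0, 0, 0, 0, 0.4],
    [1.2, -3.4, 0, 0, 0, 0, 0.4],
    [1.2, -3.4, 0, 0, 0, 0, 0.4],
    [1.2, -3.4, 0, 0, 0, 0, 0.4],
    [1.2, -3.4, 0, 0, 0, 0, 0.4],
    [1.2, -3.4, 0, 0, 0, 0, 0.4],
    [1.2, -3.4, 0, 0, 0, 0, 0.4],
    [1.1, -2.7, 0, 0, 0, 0, 0.4],
  ],
)

```text
t: 4.6
eef_pos: [0.5518, -0.0026, 0.2819]
tool_rot: [-0.0, 0.999, -0.052, -0.0]
contact_force: [-0.7, 0.3, -0.4]
gripper_width: 0.599
```

```bash
python3 -c "
from h import *
go(0.55,-.005,.177,-5.6)
for n in ('scene','top'): 
    p=shot(n); crop(p,240,150,160,120,5,n+'2.png')"
```

```text
t 4.6 pos [ 0.5518 -0.0026  0.2819] F [-0.7  0.3 -0.4] w 0.599
 cm cur axes [-0.15  0.26 10.49]  cm target axes [-0.16  0.25 10.49]  turn [-0.   0.  -0.3]
```

View pics/scene2.png

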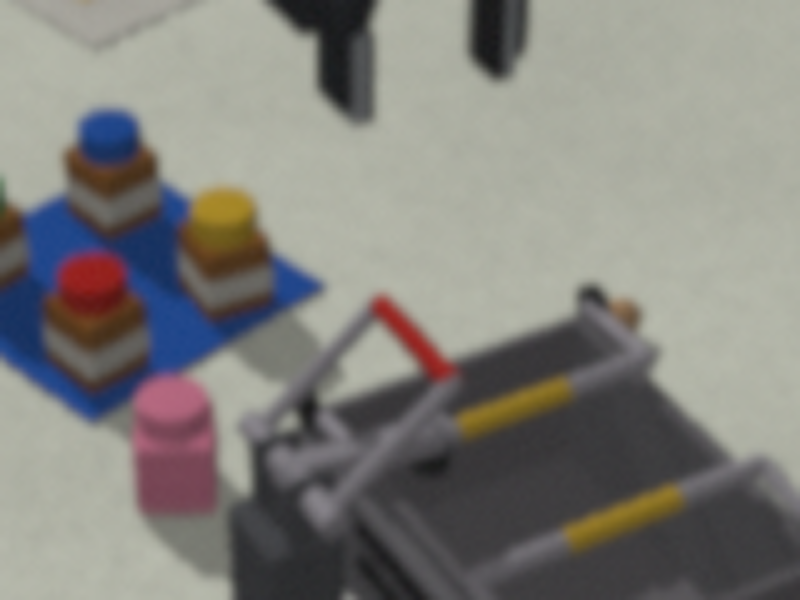

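View pics/top2.png

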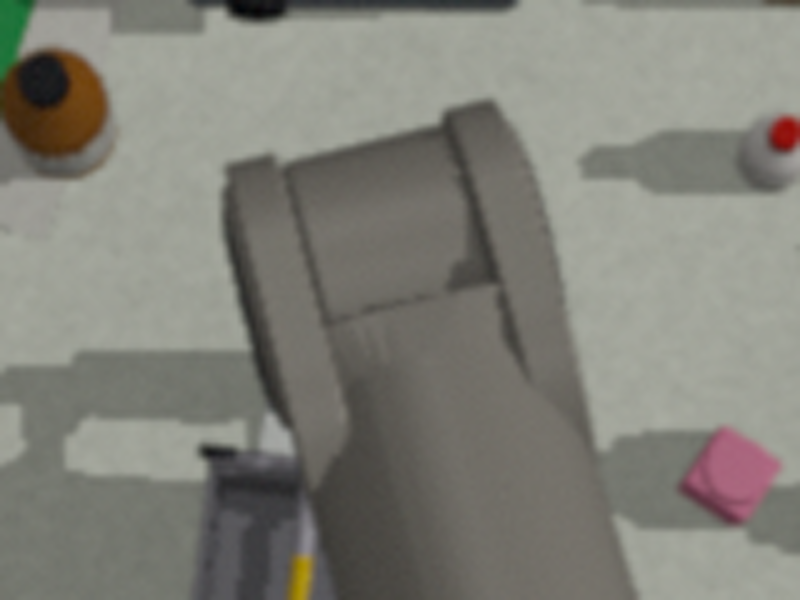

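The scene view shows the open fingers above the red bar, which runs from (316,210) to (330,225). Descending and gripping.

step_arm(
  increments=[
    [-0.15, 0.25, 1, 0, 0, 0, 0.4],
    [0, 0, 1.5, 0, 0, 0, 0.4],
    [0, 0, 1.5, 0, 0, 0, 0.4],
    [0, 0, 1.5, 0, 0, 0, 0.4],
    [0, 0, 1.5, 0, 0, 0, 0.4],
    [0, 0, 1.5, 0, 0, 0, 0.4],
    [0, 0, 1.2, 0, 0, 0, 0.4],
    [0, 0, 0.8, 0, 0, 0, 0.4],
    [0, 0, 0, 0, 0, 0, 0.6],
    [0, 0, 0, 0, 0, 0, 0.9],
    [0, 0, 0, 0, 0, 0, 1],
    [0, 0, 0, 0, 0, 0, 1],
    [0, 0, 0, 0, 0, 0, 1],
    [0, 0, 0, 0, 0, 0, 1],
  ],
  squeeze=25,
)

```text
t: 6.1
eef_pos: [0.5507, -0.0083, 0.1777]
tool_rot: [0.0, 0.999, -0.051, 0.0]
contact_force: [-0.7, -0.4, 0.2]
gripper_width: -0.001
```

```bash
python3 -c "
from h import *
go(0.55,-.005,.177,-5.6)
p=shot('scene'); crop(p,240,150,160,120,5,'scene3.png')"
```

```text
t 6.1 pos [ 0.5507 -0.0083  0.1777] F [-0.7 -0.4  0.2] w -0.001
 cm cur axes [-0.11 -0.32  0.07]  cm target axes [-0.11 -0.32  0.07]  turn [ 0.  -0.  -0.2]
```

View pics/scene3.png

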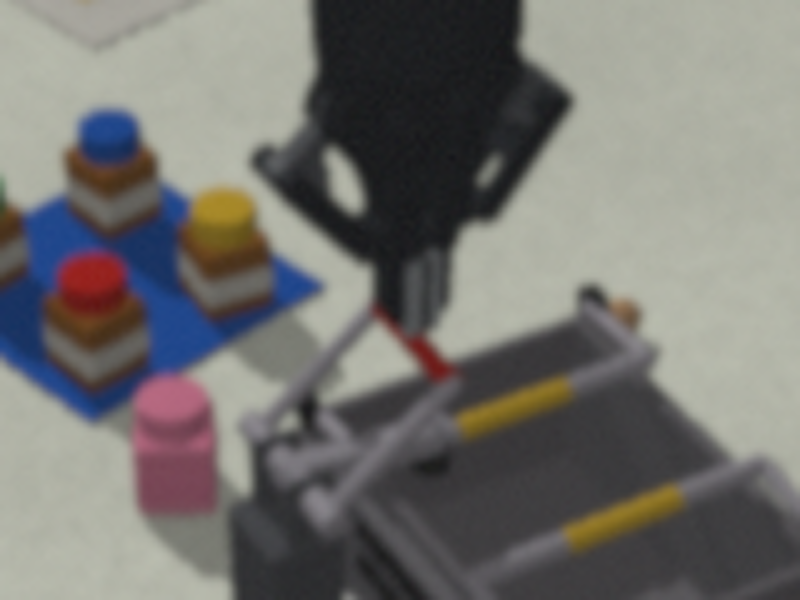

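```bash
python3 -c "
from h import *
p=shot('scene');t=shot('top')
print((proj(p,[.5507,-.0083,.1777])-[240,150])*5)
for a,b in (((343,241),(360,137)),((460,253),(303,84))):
    X=tri([t,p],[np.array(a)/5+[240,190]-.4,np.array(b)/4+[240,190]-.4]); print(X)
crop(p,290,180,60,50,12,'scene4.png')
"
```

```text
[[408.27835378 382.37311928]]
[0.55328767 0.02069392 0.20470504]
[ 0.54831573 -0.03276555  0.20048439]
```

View pics/scene4.png

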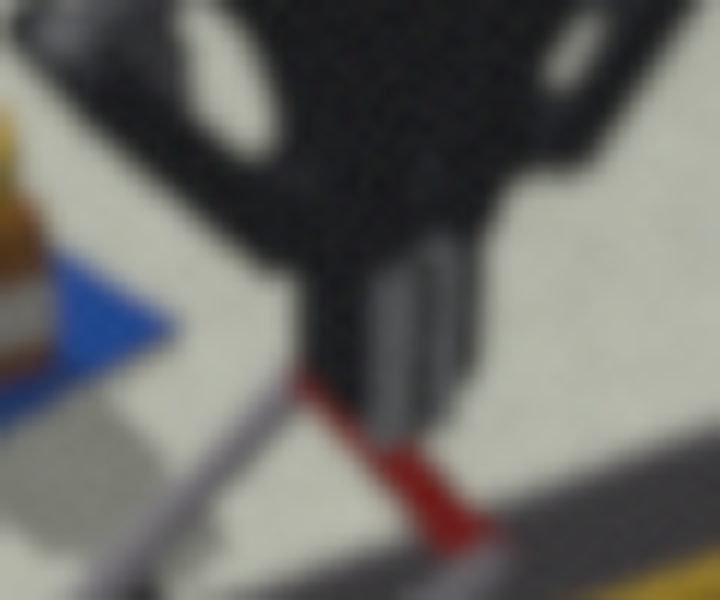

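```bash
python3 -c "
from h import *
p=shot('scene')
print(proj(p,[[.5518,-.0026,.2819],[.5518,-.0026,.2949]]), 'seen mid 325.5 170')
print(atz(p,(323,216.7),.1777), atz(p,(323,216.7),.2))
print(bot.get_obs())
for q in ('bail_left_grip','clamp_grip'):
  print([(a['point'],a['score']) for a in bot.pinpoint(p,q)])
"
```

```text
[[323.84563521 184.07475964]
 [323.96733896 178.1062404 ]] seen mid 325.5 170
[ 0.53014298 -0.03144159  0.1777    ] [ 0.5472434  -0.00911582  0.2       ]
{'t': 6.3, 'q': array([ 0.37466324,  0.35846862, -0.58477802,  1.85040472,  0.23217631,
        1.00072195, -0.40906431]), 'joint_vel': array([-0.00167606, -0.00024961,  0.00050101, -0.00036318,  0.00061354,
        0.00112786, -0.00123837]), 'joint_torque': array([ 1.17234023e-03, -4.61452961e+01, -5.04076794e+00, -2.57815200e+01,
        1.17217030e-02,  9.47117296e-04,  6.98497047e-05]), 'eef_pos': array([ 0.55060249, -0.00830591,  0.17745654]), 'tool_rot': array([ 8.67434937e-06,  9.98702934e-01, -5.09160795e-02,  5.15932693e-05]), 'contact_force': array([-0.32867515,  0.83667138, -0.06499053]), 'torque': array([-0.04733957,  0.04078874,  0.00045147]), 'gripper_width': -0.0015221722212719105}
[([363.8, 255.8], 0.6)]
[([325.1, 217.6], 0.95), ([424.7, 293.6], 0.32)]
```

```bash
python3 -c "
from h import *
p=shot('scene');t=shot('top')
T=np.array([.2588,-.6228,.2015]); d=np.array([.384,-.923,0])
for z in (0,.013,.033):
  X=np.array([T+d*s*.0425+[0,0,z] for s in (-1,0,1)])
  print(z,proj(p,X).round(1).tolist(),proj(t,X).round(1).tolist())
im=cv2.imread('pics/scene0.png')[0:80,230:330]; cv2.imwrite('pics/g0.png',cv2.resize(im,None,fx=7,fy=7,interpolation=cv2.INTER_CUBIC))
im=cv2.imread('pics/top0.png')[350:420,560:640]; cv2.imwrite('pics/g1.png',cv2.resize(im,None,fx=8,fy=8,interpolation=cv2.INTER_CUBIC))
"
```

```text
0 [[288.5, 77.0], [276.3, 73.7], [264.4, 70.4]] [[582.3, 381.1], [600.2, 373.9], [618.3, 366.7]]
0.013 [[288.4, 72.6], [276.1, 69.3], [264.1, 66.1]] [[585.0, 381.8], [603.1, 374.5], [621.4, 367.3]]
0.033 [[288.2, 65.8], [275.8, 62.5], [263.7, 59.3]] [[589.3, 382.9], [607.7, 375.6], [626.2, 368.2]]
```

View pics/g0.png

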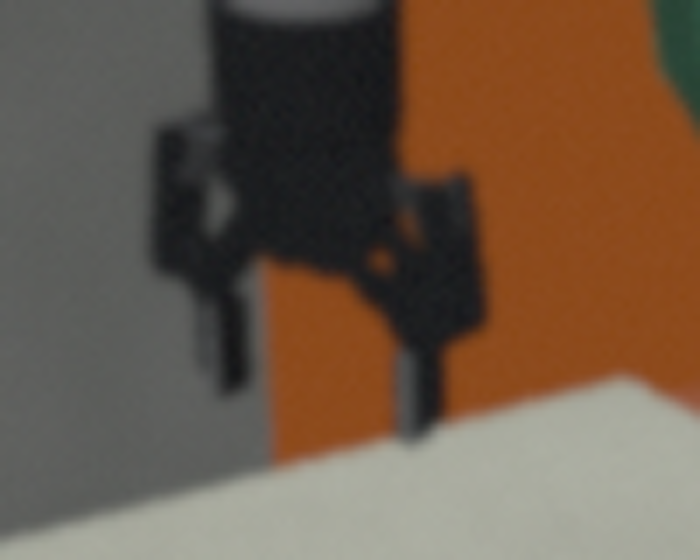

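View pics/g1.png

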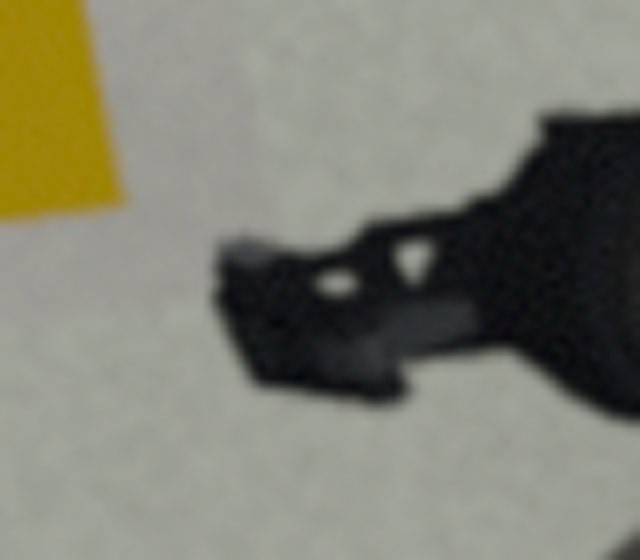

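The closed fingertips appear at scene (323,217), about 10 px above where the reported TCP projects. The start pose shows the same gap, so the real fingertips sit about 25 mm higher than I assumed. I'll open, go deeper and recheck.

step_arm(
  increments=[
    [0, -0.1, -1, 0, 0, 0, 0.4],
    [0, -0.1, -1, 0, 0, 0, 0.4],
    [0, -0.1, -0.5, 0, 0, 0, 0.5],
    [0, 0, 0, 0, 0, 0, 0.5],
    [0, 0, 1, 0, 0, 0, 0.5],
    [0, 0, 1, 0, 0, 0, 0.5],
    [0, 0, 1, 0, 0, 0, 0.5],
    [0, 0, 1, 0, 0, 0, 0.5],
    [0, 0, 0, 0, 0, 0, 0.5],
  ],
)

```text
t: 7.4
eef_pos: [0.5495, -0.0055, 0.1602]
tool_rot: [0.0, 0.999, -0.051, -0.002]
contact_force: [-0.2, 0.4, 0.3]
gripper_width: 0.498
```

```bash
python3 -c "
from h import *
go(0.55,-.005,.152,-5.6)
p=shot('scene'); crop(p,270,150,100,80,8,'scene5.png')"
```

```text
t 7.4 pos [ 0.5495 -0.0055  0.1602] F [-0.2  0.4  0.3] w 0.498
 cm cur axes [ 0.05 -0.06  0.82]  cm target axes [ 0.05 -0.06  0.82]  turn [ 0.   0.2 -0.2]
```

View pics/scene5.png

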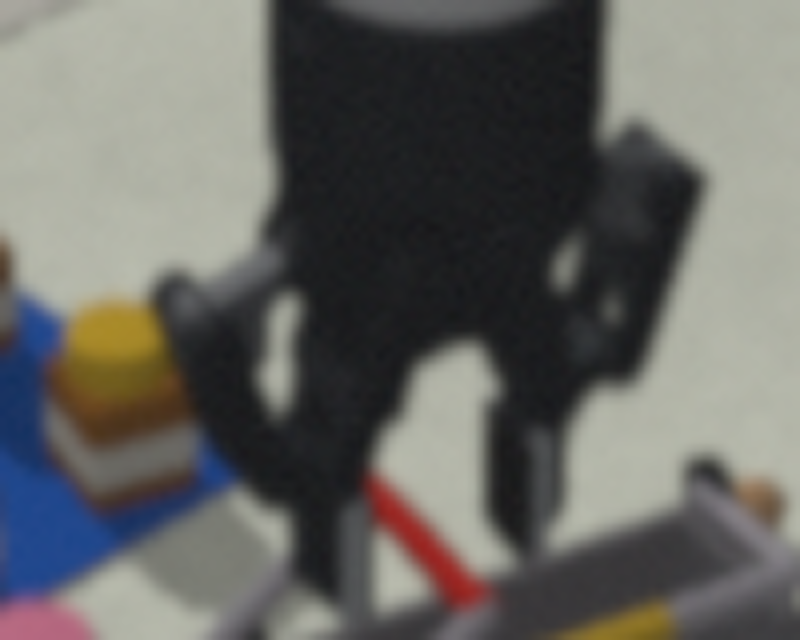

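step_arm(
  increments=[
    [0, 0, 0.8, 0, 0, 0, 0.5],
    [0, 0, 0.6, 0, 0, 0, 0.5],
    [0, 0, 0, 0, 0, 0, 0.7],
    [0, 0, 0, 0, 0, 0, 0.9],
    [0, 0, 0, 0, 0, 0, 1],
    [0, 0, 0, 0, 0, 0, 1],
    [0, 0, 0, 0, 0, 0, 1],
    [0, 0, 0, 0, 0, 0, 1],
  ],
  squeeze=25,
)

```text
t: 8.25
eef_pos: [0.5503, -0.0053, 0.1484]
tool_rot: [0.0, 0.999, -0.051, -0.0]
contact_force: [-4.1, 1.3, 2.5]
gripper_width: 0.104
```

```bash
python3 -c "
from h import *
go(0.55,-.005,.152,-5.6)
p=shot('scene'); crop(p,270,150,100,80,8,'scene6.png')"
```

```text
t 8.2 pos [ 0.5503 -0.0053  0.1484] F [-4.1  1.3  2.5] w 0.104
 cm cur axes [-0.04 -0.02 -0.36]  cm target axes [-0.04 -0.03 -0.36]  turn [ 0.   0.1 -0.2]
```

View pics/scene6.png

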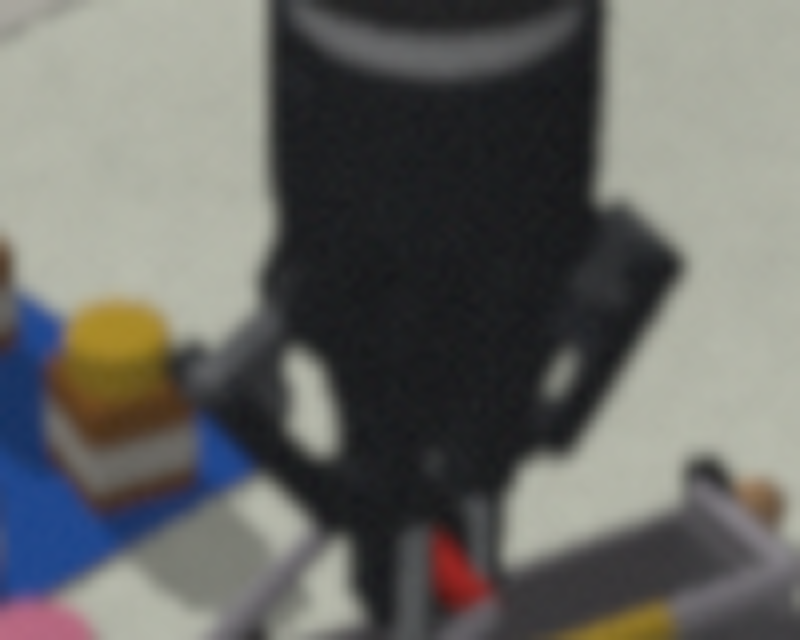

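The bar is gripped (opening 8.8 mm). Computing the opening arc.

```bash
python3 -c "
import numpy as np
q=np.linspace(-.12,1.76,20);x=130-70*np.cos(.785+q);z=155+70*np.sin(.785+q)
print(np.c_[np.diff(x)/10,-np.diff(z)/10].round(2).tolist())"
```

```text
[[0.45, -0.52], [0.5, -0.48], [0.55, -0.42], [0.59, -0.37], [0.62, -0.31], [0.65, -0.24], [0.67, -0.18], [0.68, -0.11], [0.69, -0.04], [0.69, 0.02], [0.69, 0.09], [0.67, 0.16], [0.65, 0.23], [0.63, 0.29], [0.6, 0.35], [0.56, 0.41], [0.52, 0.46], [0.47, 0.51], [0.42, 0.55]]
```

step_arm(
  increments=[
    [0.45, 0, -0.52, 0, 0, 0, 1],
    [0.5, 0, -0.48, 0, 0, 0, 1],
    [0.55, 0, -0.42, 0, 0, 0, 1],
    [0.59, 0, -0.37, 0, 0, 0, 1],
    [0.62, 0, -0.31, 0, 0, 0, 1],
    [0.65, 0, -0.24, 0, 0, 0, 1],
    [0.67, 0, -0.18, 0, 0, 0, 1],
    [0.68, 0, -0.11, 0, 0, 0, 1],
    [0.69, 0, -0.04, 0, 0, 0, 1],
    [0.69, 0, 0.02, 0, 0, 0, 1],
    [0.69, 0, 0.09, 0, 0, 0, 1],
    [0.67, 0, 0.16, 0, 0, 0, 1],
    [0.65, 0, 0.23, 0, 0, 0, 1],
    [0.63, 0, 0.29, 0, 0, 0, 1],
    [0.6, 0, 0.35, 0, 0, 0, 1],
    [0.56, 0, 0.41, 0, 0, 0, 1],
    [0.52, 0, 0.46, 0, 0, 0, 1],
    [0.47, 0, 0.51, 0, 0, 0, 1],
    [0.42, 0, 0.55, 0, 0, 0, 1],
    [0, 0, 0, 0, 0, 0, 1],
  ],
)

```text
t: 10.3
eef_pos: [0.6623, -0.0169, 0.1447]
tool_rot: [0.0, 0.999, -0.051, -0.001]
contact_force: [-8.6, -4.0, 9.3]
gripper_width: 0.104
```

```bash
python3 -c "
from h import *
go(0.55,-.005,.152,-5.6)
p=shot('scene'); crop(p,240,130,160,120,5,'scene7.png')"
```

```text
t 10.3 pos [ 0.6623 -0.0169  0.1447] F [-8.6 -4.   9.3] w 0.104
 cm cur axes [-11.3   -0.04  -0.7 ]  cm target axes [-11.29  -0.09  -0.73]  turn [ 0.1  0.2 -0.2]
```

View pics/scene7.png

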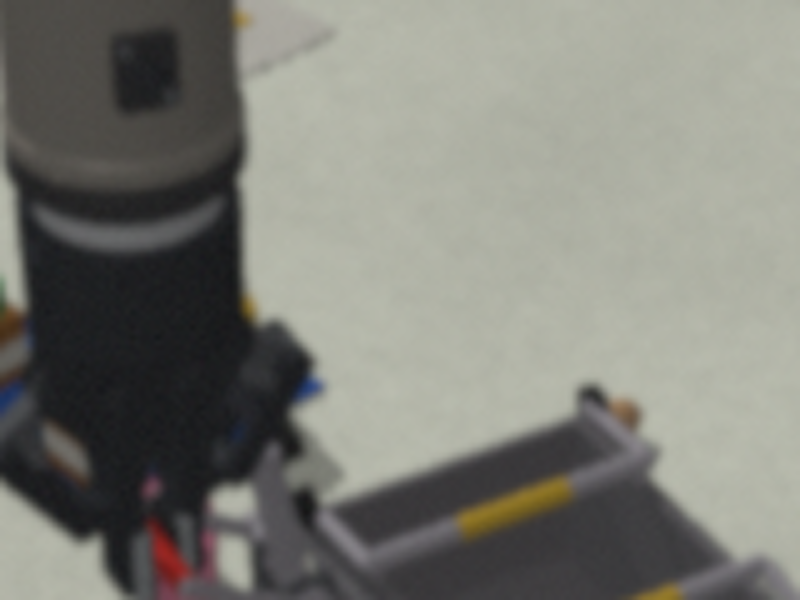

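step_arm(
  increments=[
    [0, 0, 0, 0, 0, 0, 0.7],
    [0, 0, 0, 0, 0, 0, 0.65],
    [0, 0, 0, 0, 0, 0, 0.65],
    [0, 0, -0.5, 0, 0, 0, 0.65],
    [0, 0, -1, 0, 0, 0, 0.65],
    [0, 0, -1.5, 0, 0, 0, 0.65],
    [0, 0, -2, 0, 0, 0, 0.6],
    [0, 0, -2, 0, 0, 0, 0.5],
    [0, 0, -2, 0, 0, 0, 0.5],
    [0, 0, -2, 0, 0, 0, 0.5],
  ],
)

```text
t: 11.35
eef_pos: [0.6634, -0.0166, 0.2567]
tool_rot: [-0.0, 0.999, -0.051, 0.001]
contact_force: [0.1, 1.0, 0.2]
gripper_width: 0.498
```

```bash
python3 -c "
from h import *
for y in (42,-42): 
  X=C(0,y,99); print(X); go(X[0],X[1],.26,84.4)
p=shot('scene'); crop(p,240,170,160,120,5,'scene8.png')"
```

```text
[0.47926761 0.04390257 0.099     ]
t 11.3 pos [ 0.6634 -0.0166  0.2567] F [0.1 1.  0.2] w 0.498
 cm cur axes [-18.93  -4.15  -0.35]  cm target axes [  4.22 -18.91  -0.33]  turn [  0.   -0.1 -90.2]
[ 0.47113239 -0.03970257  0.099     ]
t 11.3 pos [ 0.6634 -0.0166  0.2567] F [0.1 1.  0.2] w 0.498
 cm cur axes [-18.89   4.25  -0.35]  cm target axes [ -4.18 -18.91  -0.33]  turn [  0.   -0.1 -90.2]
```

View pics/scene8.png

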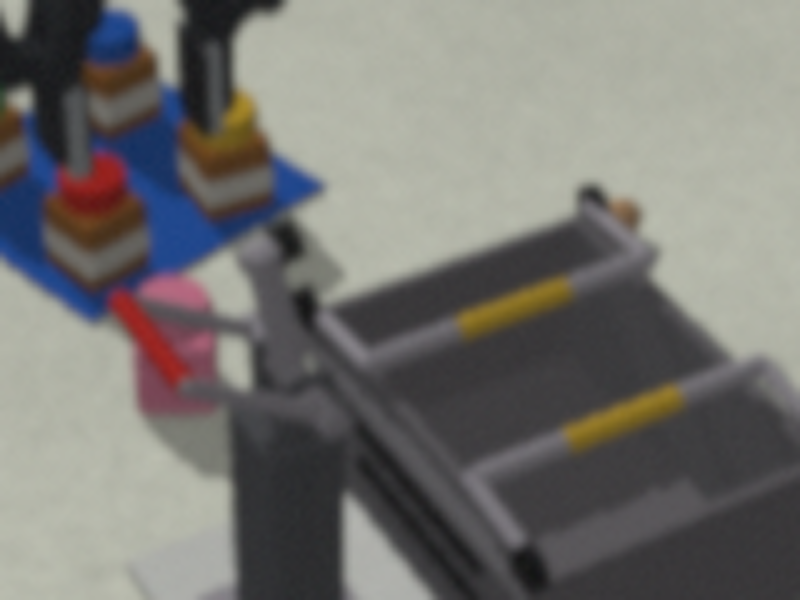

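```bash
python3 -c "
from h import *
p=shot('scene');t=shot('top')
for a,b,y in (((297,412),(500,252),42),((466.5,433),(412,166),-42)):
    ps=[t,p];us=[np.array(a)/5+[240,190]-.4,np.array(b)/4+[240,190]-.4]
    X=tri(ps,us); print(X,C(0,y,99),[atz(q,u,.099) for q,u in zip(ps,us)])
"
```

```text
[0.47967404 0.04409101 0.10940146] [0.47926761 0.04390257 0.099     ] [array([0.48087115, 0.04380962, 0.099     ]), array([0.47120343, 0.03637185, 0.099     ])]
[ 0.47072254 -0.03900685  0.10577583] [ 0.47113239 -0.03970257  0.099     ] [array([ 0.47140359, -0.03950238,  0.099     ]), array([ 0.46521252, -0.0448704 ,  0.099     ])]
```

step_arm(
  increments=[
    [0, 0, 0, 0, 0, -8.2, 0.5],
    [0, 0, 0, 0, 0, -8.2, 0.5],
    [0, 0, 0, 0, 0, -8.2, 0.5],
    [0, 0, 0, 0, 0, -8.2, 0.5],
    [0, 0, 0, 0, 0, -8.2, 0.5],
    [0, 0, 0, 0, 0, -8.2, 0.5],
    [0, 0, 0, 0, 0, -8.2, 0.5],
    [0, 0, 0, 0, 0, -8.2, 0.5],
    [0, 0, 0, 0, 0, -8.2, 0.5],
    [0, 0, 0, 0, 0, -8.2, 0.5],
    [0, 0, 0, 0, 0, -8.2, 0.5],
    [0.3, -1.4, 0, 0, 0, 0, 0.5],
    [0.6, -2.5, 0, 0, 0, 0, 0.5],
    [0.6, -2.5, 0, 0, 0, 0, 0.5],
    [0.6, -2.5, 0, 0, 0, 0, 0.5],
    [0.6, -2.5, 0, 0, 0, 0, 0.5],
    [0.6, -2.5, 0, 0, 0, 0, 0.5],
    [0.6, -2.5, 0, 0, 0, 0, 0.5],
    [0.3, -2.5, 0, 0, 0, 0, 0.5],
    [0, 0, 0, 0, 0, 0, 0.5],
  ],
)

```text
t: 13.5
eef_pos: [0.4761, 0.0443, 0.2538]
tool_rot: [0.0, 0.74, 0.672, -0.002]
contact_force: [-0.2, 0.1, -0.2]
gripper_width: 0.494
```

```bash
python3 -c "
from h import *
go(.4795,.044,.057,84.4)
th=np.linspace(0,np.pi,20);y=90-48*np.cos(th);z=48*np.sin(th)
print(np.c_[np.diff(y)/10,-np.diff(z)/10].round(2).tolist())"
```

```text
t 13.5 pos [0.4761 0.0443 0.2538] F [-0.2  0.1 -0.2] w 0.494
 cm cur axes [ 0.05  0.38 19.67]  cm target axes [ 0.    0.34 19.68]  turn [-0.1  0.1  0.1]
[[0.07, -0.79], [0.19, -0.77], [0.32, -0.73], [0.43, -0.66], [0.54, -0.58], [0.63, -0.49], [0.7, -0.38], [0.75, -0.26], [0.78, -0.13], [0.79, -0.0], [0.78, 0.13], [0.75, 0.26], [0.7, 0.38], [0.63, 0.49], [0.54, 0.58], [0.43, 0.66], [0.32, 0.73], [0.19, 0.77], [0.07, 0.79]]
```

step_arm(
  increments=[
    [0, 0.35, 1.5, 0, 0, 0, 0.5],
    [0, 0, 2.5, 0, 0, 0, 0.5],
    [0, 0, 2.5, 0, 0, 0, 0.5],
    [0, 0, 2.5, 0, 0, 0, 0.5],
    [0, 0, 2.5, 0, 0, 0, 0.5],
    [0, 0, 2, 0, 0, 0, 0.5],
    [0, 0, 2, 0, 0, 0, 0.5],
    [0, 0, 1.5, 0, 0, 0, 0.5],
    [0, 0, 1.5, 0, 0, 0, 0.5],
    [0, 0, 1.2, 0, 0, 0, 0.5],
    [0, 0, 0, 0, 0, 0, 0.7],
    [0, 0, 0, 0, 0, 0, 0.9],
    [0, 0, 0, 0, 0, 0, 1],
    [0, 0, 0, 0, 0, 0, 1],
    [0, 0, 0, 0, 0, 0, 1],
  ],
  squeeze=25,
)

```text
t: 15.0
eef_pos: [0.4833, 0.044, 0.058]
tool_rot: [0.0, 0.741, 0.672, 0.001]
contact_force: [-0.4, 2.9, -0.9]
gripper_width: 0.106
```

```bash
python3 -c "
from h import *
go(.4795,.044,.057,84.4)
p=shot('scene'); crop(p,270,150,160,120,5,'scene9.png')"
```

```text
t 15.0 pos [0.4833 0.044  0.058 ] F [-0.4  2.9 -0.9] w 0.106
 cm cur axes [-0.04 -0.38  0.1 ]  cm target axes [-0.04 -0.38  0.1 ]  turn [ 0.1 -0.1 -0. ]
```

View pics/scene9.png

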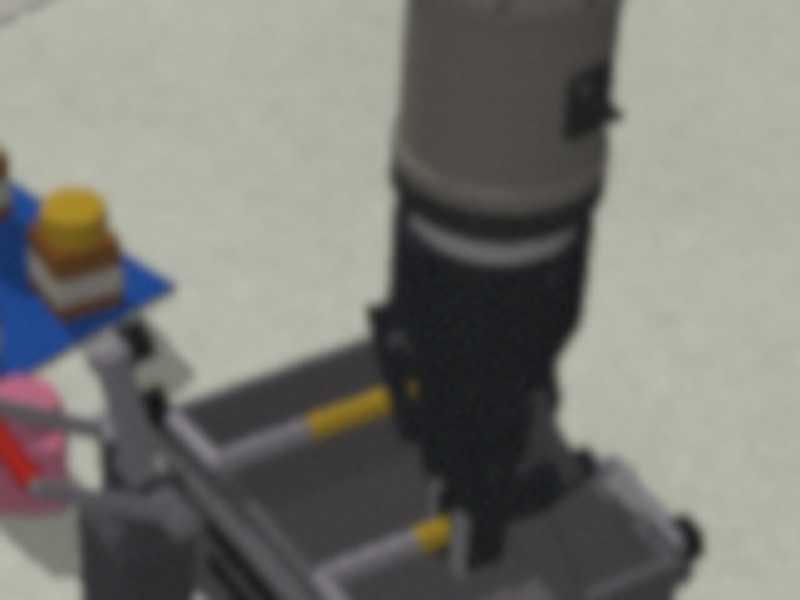

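step_arm(
  increments=[
    [0.07, 0, -0.79, 0, 0, 0, 1],
    [0.19, 0, -0.77, 0, 0, 0, 1],
    [0.32, 0, -0.73, 0, 0, 0, 1],
    [0.43, 0, -0.66, 0, 0, 0, 1],
    [0.54, 0, -0.58, 0, 0, 0, 1],
    [0.63, 0, -0.49, 0, 0, 0, 1],
    [0.7, 0, -0.38, 0, 0, 0, 1],
    [0.75, 0, -0.26, 0, 0, 0, 1],
    [0.78, 0, -0.13, 0, 0, 0, 1],
    [0.79, 0, 0, 0, 0, 0, 1],
    [0.78, 0, 0.13, 0, 0, 0, 1],
    [0.75, 0, 0.26, 0, 0, 0, 1],
    [0.7, 0, 0.38, 0, 0, 0, 1],
    [0.63, 0, 0.49, 0, 0, 0, 1],
    [0.54, 0, 0.58, 0, 0, 0, 1],
    [0.43, 0, 0.66, 0, 0, 0, 1],
    [0.32, 0, 0.73, 0, 0, 0, 1],
    [0.19, 0, 0.77, 0, 0, 0, 1],
    [0.07, 0, 0.79, 0, 0, 0, 1],
    [0, 0, 0.2, 0, 0, 0, 1],
  ],
)

```text
t: 17.05
eef_pos: [0.4924, 0.1392, 0.0557]
tool_rot: [0.0, 0.741, 0.671, -0.0]
contact_force: [-5.2, -6.4, 31.1]
gripper_width: 0.101
```

```bash
python3 -c "
from h import *
X=C(0,138,99);print(X);go(X[0],X[1],.057,84.4)
p=shot('scene'); crop(p,270,150,160,120,5,'scene10.png')"
```

```text
[0.48856502 0.13945129 0.099     ]
t 17.1 pos [0.4924 0.1392 0.0557] F [-5.2 -6.4 31.1] w 0.101
 cm cur axes [-0.01 -0.39 -0.13]  cm target axes [-0.01 -0.39 -0.13]  turn [ 0.  0. -0.]
```

View pics/scene10.png

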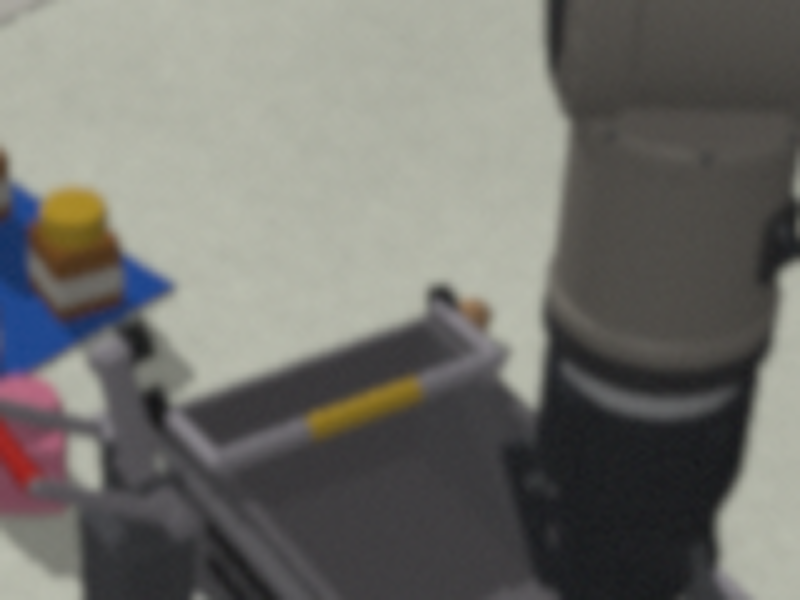

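step_arm(
  increments=[
    [0, 0, 0, 0, 0, 0, 0.7],
    [0, 0, 0, 0, 0, 0, 0.55],
    [0, 0, 0, 0, 0, 0, 0.5],
    [0, 0, -1, 0, 0, 0, 0.5],
    [0, 0, -2, 0, 0, 0, 0.5],
    [0, 0, -2.5, 0, 0, 0, 0.5],
    [0, 0, -2.5, 0, 0, 0, 0.5],
    [0, -0.2, -1, 0, 0, 0, 0.5],
    [-1.5, -0.2, -1, 0, 0, 0, 0.5],
    [-2.5, 0, 0, 0, 0, 0, 0.5],
    [-2.5, 0, 0, 0, 0, 0, 0.5],
    [-2.5, 0, 0, 0, 0, 0, 0.5],
    [-2.5, 0, 0, 0, 0, 0, 0.5],
    [-2.5, 0, 0, 0, 0, 0, 0.5],
    [-2, 0, 0, 0, 0, 0, 0.5],
    [-1.5, 0, 0, 0, 0, 0, 0.5],
    [-0.5, 0, 0, 0, 0, 0, 0.5],
  ],
)

```text
t: 18.8
eef_pos: [0.4698, -0.0416, 0.1549]
tool_rot: [-0.0, 0.742, 0.671, -0.001]
contact_force: [-0.5, 0.4, 0.3]
gripper_width: 0.502
```

```bash
python3 -c "
from h import *
go(.471,-.0393,.056,84.4)
p=shot('scene'); crop(p,300,190,160,120,5,'scene11.png')"
```

```text
t 18.8 pos [ 0.4698 -0.0416  0.1549] F [-0.5  0.4  0.3] w 0.502
 cm cur axes [0.25 0.11 9.89]  cm target axes [0.24 0.1  9.89]  turn [-0.1  0.  -0.2]
```

View pics/scene11.png

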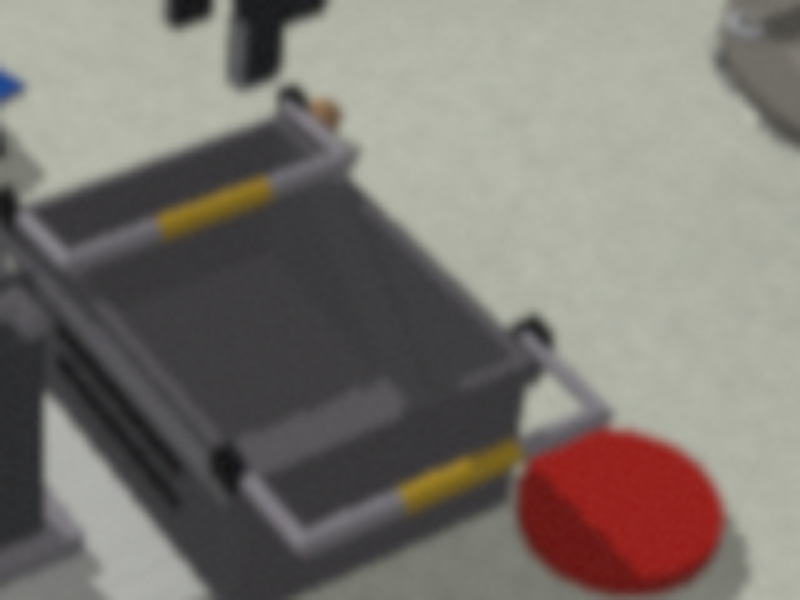

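The left bail is out and level. Now the right one.

step_arm(
  increments=[
    [0.25, 0.1, 1.5, 0, 0, 0, 0.5],
    [0, 0, 2, 0, 0, 0, 0.5],
    [0, 0, 2, 0, 0, 0, 0.5],
    [0, 0, 2, 0, 0, 0, 0.5],
    [0, 0, 1.5, 0, 0, 0, 0.5],
    [0, 0, 0.9, 0, 0, 0, 0.5],
    [0, 0, 0, 0, 0, 0, 0.7],
    [0, 0, 0, 0, 0, 0, 0.9],
    [0, 0, 0, 0, 0, 0, 1],
    [0, 0, 0, 0, 0, 0, 1],
    [0, 0, 0, 0, 0, 0, 1],
  ],
)

```text
t: 19.95
eef_pos: [0.4719, -0.0399, 0.0569]
tool_rot: [0.001, 0.742, 0.671, -0.001]
contact_force: [-0.3, -6.5, -3.7]
gripper_width: 0.102
```

```bash
python3 -c "
from h import *
go(.471,-.0393,.056,84.4)"
```

```text
t 19.9 pos [ 0.4719 -0.0399  0.0569] F [-0.3 -6.5 -3.7] w 0.102
 cm cur axes [ 0.05 -0.09  0.09]  cm target axes [ 0.05 -0.09  0.09]  turn [ 0.   0.2 -0.2]
```

step_arm(
  increments=[
    [-0.07, 0, -0.79, 0, 0, 0, 1],
    [-0.19, 0, -0.77, 0, 0, 0, 1],
    [-0.32, 0, -0.73, 0, 0, 0, 1],
    [-0.43, 0, -0.66, 0, 0, 0, 1],
    [-0.54, 0, -0.58, 0, 0, 0, 1],
    [-0.63, 0, -0.49, 0, 0, 0, 1],
    [-0.7, 0, -0.38, 0, 0, 0, 1],
    [-0.75, 0, -0.26, 0, 0, 0, 1],
    [-0.78, 0, -0.13, 0, 0, 0, 1],
    [-0.79, 0, 0, 0, 0, 0, 1],
    [-0.78, 0, 0.13, 0, 0, 0, 1],
    [-0.75, 0, 0.26, 0, 0, 0, 1],
    [-0.7, 0, 0.38, 0, 0, 0, 1],
    [-0.63, 0, 0.49, 0, 0, 0, 1],
    [-0.54, 0, 0.58, 0, 0, 0, 1],
    [-0.43, 0, 0.66, 0, 0, 0, 1],
    [-0.32, 0, 0.73, 0, 0, 0, 1],
    [-0.19, 0, 0.77, 0, 0, 0, 1],
    [-0.07, 0, 0.79, 0, 0, 0, 1],
    [0, 0, 0.2, 0, 0, 0, 1],
  ],
)

```text
t: 21.95
eef_pos: [0.4619, -0.1351, 0.0533]
tool_rot: [0.0, 0.741, 0.671, -0.001]
contact_force: [-4.0, -5.7, 2.8]
gripper_width: 0.102
```

step_arm(
  increments=[
    [0, 0, 0, 0, 0, 0, 0.7],
    [0, 0, 0, 0, 0, 0, 0.55],
    [0, 0, 0, 0, 0, 0, 0.5],
    [0, 0, -1, 0, 0, 0, 0.4],
    [0, 0, -2, 0, 0, 0, 0.3],
    [0, 0, -2.5, 0, 0, 0, 0.2],
    [0, 0, -2.5, 0, 0, 0, 0],
    [0, 0, -2.5, 0, 0, 0, 0],
    [0, 0, -2.5, 0, 0, 0, 0],
    [0, 0, -2.5, 0, 0, 0, 0],
    [-1.5, 0, -1.5, 0, 0, 0, 0],
    [-2.5, 0, 0, 0, 0, 0, 0],
    [-2, 0, 0, 0, 0, 0, 0],
    [0, 0, 0, 0, 0, 0, 0],
  ],
)

```text
t: 23.35
eef_pos: [0.4561, -0.1957, 0.225]
tool_rot: [0.001, 0.742, 0.67, -0.0]
contact_force: [-0.3, -0.9, -0.4]
gripper_width: 0.999
```

```bash
python3 -c "
from h import *
print(bot.get_obs()['t'],bot.get_obs()['eef_pos'])
p=shot('scene','scene12.png');t=shot('top','top12.png'); crop(t,240,190,250,130,3,'t12.png')"
```

```text
23.35 [ 0.45611674 -0.19566848  0.22496686]
```

View pics/scene12.png

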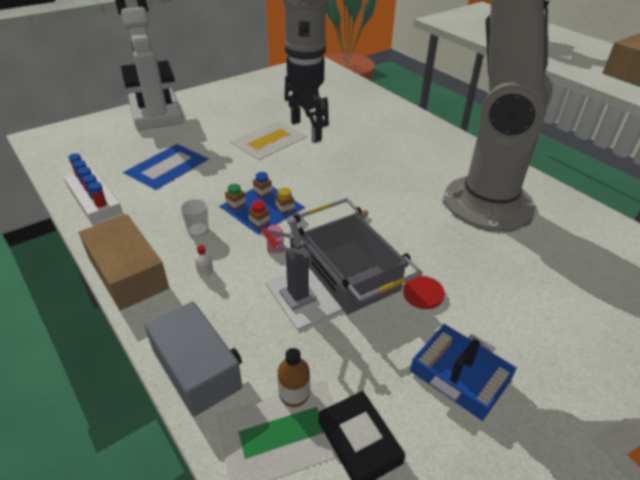

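View pics/t12.png

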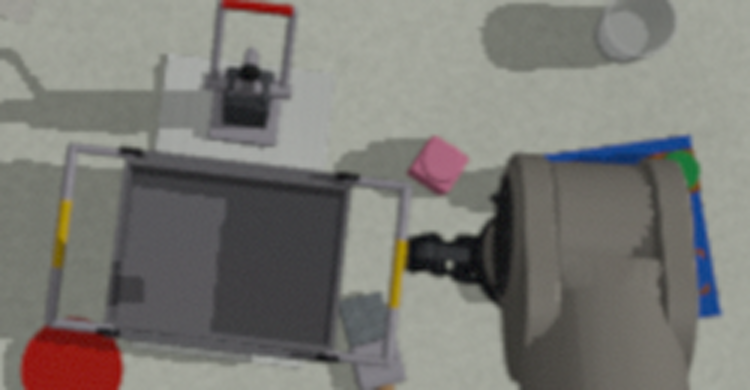

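```bash
python3 -c "
from h import *
p=shot('scene');t=shot('top')
for y in (138,-138): print(proj(t,C(0,y,99)), proj(p,C(0,y,99)))
T=np.array([.4561,-.1957,.225]); d=np.array([np.cos(np.radians(84.4)),np.sin(np.radians(84.4)),0])
for z in (0.013,.033,.043):
  X=np.array([T+d*s*.0425+[0,0,z] for s in (-1,0,1)])
  print(z,proj(p,X).round(1).tolist(),proj(t,X).round(1).tolist())
crop(p,270,80,70,70,8,'g3.png'); crop(t,365,250,70,60,9,'g4.png')
crop(p,290,190,80,50,9,'g5.png')
"
```

```text
[[260.13001899 268.49766321]] [[392.12317031 285.22334601]]
[[371.99553799 280.52684358]] [[319.25246376 209.91616283]]
0.013 [[296.2, 136.3], [305.6, 144.8], [315.5, 153.8]] [[424.8, 282.4], [405.5, 280.3], [386.3, 278.2]]
0.033 [[296.1, 128.2], [305.6, 136.7], [315.6, 145.5]] [[426.5, 282.0], [406.9, 279.8], [387.5, 277.7]]
0.043 [[296.0, 124.2], [305.6, 132.5], [315.6, 141.3]] [[427.3, 281.8], [407.7, 279.6], [388.0, 277.5]]
```

View pics/g3.png

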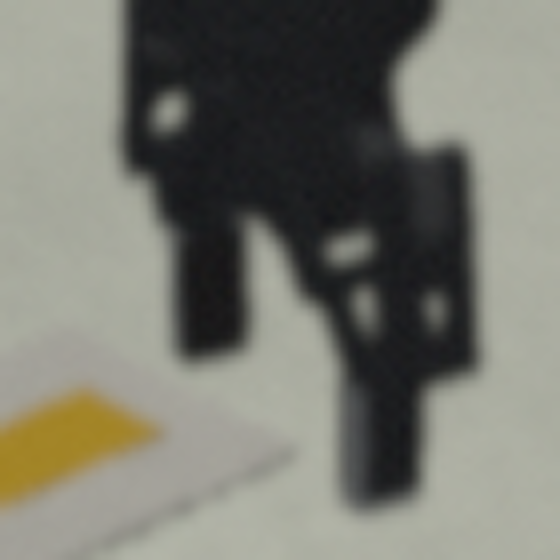

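View pics/g4.png

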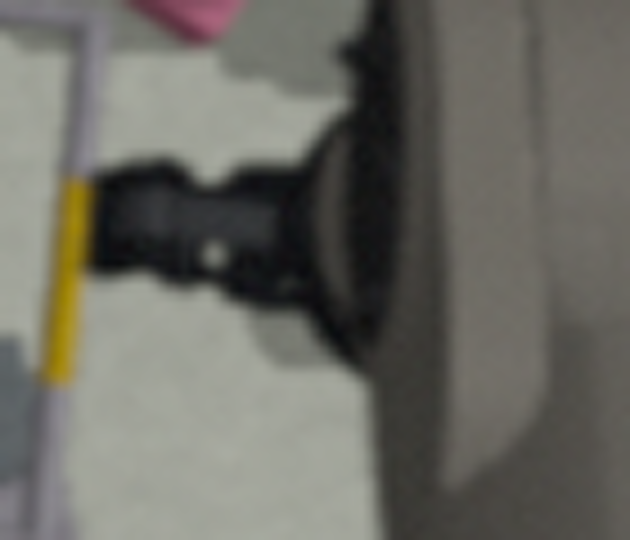

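View pics/g5.png

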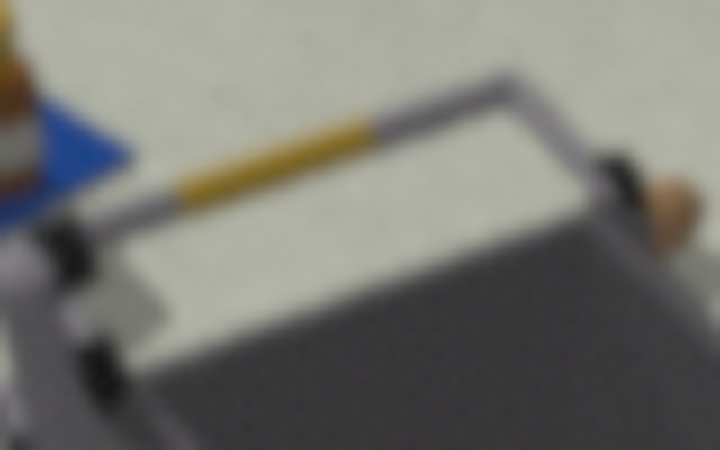

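```bash
cat >> h.py <<'E'
def capmask(bgr,col):
    h=cv2.cvtColor(bgr,cv2.COLOR_BGR2HSV); H,S,V=h[...,0].astype(int),h[...,1],h[...,2]
    if col=='red': m=((H<6)|(H>174))&(S>190)&(V>100)
    if col=='green': m=(H>50)&(H<85)&(S>150)&(V>60)
    if col=='yellow': m=(H>20)&(H<30)&(S>190)&(V>110)
    if col=='blue': m=(H>100)&(H<120)&(S>120)&(V>140)
    return m
def caps(p,roi,cols=('red','green','yellow','blue'),z=.060):
    u0,v0,w,h=roi; im=p['pixels'][:,:,::-1][v0:v0+h,u0:u0+w]
    im=np.ascontiguousarray(im); out={}
    for c in cols:
        n,l,s,ce=cv2.connectedComponentsWithStats(capmask(im,c).astype(np.uint8))
        if n<2: continue
        i=1+np.argmax(s[1:,4]); out[c]=(ce[i]+[u0,v0],s[i,4],atz(p,ce[i]+[u0,v0],z)[:2])
    return out
E
python3 - <<'E'
from h import *
t=shot('top')
t['pixels']=cv2.imread('pics/top0.png')[:,:,::-1]
for k,v in caps(t,(405,225,90,85)).items(): print(k,v[0].round(1),v[1],v[2].round(4))
for a in ((250,140),(600,95),(660,447),(298,495)): print(atz(t,np.array(a)/6+[370,220]-.4,.003).round(4))
E
```

```text
red [426.6 250.7] 124 [ 0.5406 -0.2767]
green [465.7 246.5] 112 [ 0.5522 -0.375 ]
yellow [431.  283.6] 140 [ 0.4578 -0.2865]
blue [475.6 278.4] 5 [ 0.4722 -0.3976]
[ 0.5665 -0.2478  0.003 ]
[ 0.5878 -0.4001  0.003 ]
[ 0.435  -0.4221  0.003 ]
[ 0.4123 -0.2667  0.003 ]
```

```bash
python3 - <<'E'
from h import *
t=shot('top')
print('blue',atz(t,(469.2,280.3),.06))
for n,x,y,a in (('red',.5406,-.2767,96.5),('yellow',.4578,-.2865,84.5)): print(n); go(x,y,.11,a)
E
```

```text
blue [ 0.46725587 -0.38160087  0.06      ]
red
t 23.6 pos [ 0.4567 -0.1916  0.2246] F [ 0.7  0.6 -0.3] w 1.003
 cm cur axes [-7.66  9.16 11.46]  cm target axes [-9.4   7.37 11.46]  turn [  0.  -0. -12.]
yellow
t 23.6 pos [ 0.4567 -0.1916  0.2246] F [ 0.7  0.6 -0.3] w 1.003
 cm cur axes [-9.43  1.02 11.46]  cm target axes [-9.43  1.02 11.46]  turn [ 0. -0. -0.]
```

step_arm(
  increments=[
    [-1.5, 0.2, 0.5, 0, 0, 0, 0.2],
    [-2, 0.2, 1, 0, 0, 0, 0.25],
    [-2, 0.2, 1.5, 0, 0, 0, 0.25],
    [-2, 0.2, 2, 0, 0, 0, 0.25],
    [-1.5, 0.2, 2, 0, 0, 0, 0.25],
    [-0.4, 0, 2, 0, 0, 0, 0.25],
    [0, 0, 2, 0, 0, 0, 0.25],
    [0, 0, 1, 0, 0, 0, 0.25],
    [0, 0, 0, 0, 0, 0, 0.25],
  ],
)

```text
t: 24.55
eef_pos: [0.4558, -0.2878, 0.1024]
tool_rot: [-0.002, 0.741, 0.671, -0.0]
contact_force: [-0.6, -0.1, -0.2]
gripper_width: 0.749
```

```bash
python3 - <<'E'
from h import *
go(.4578,-.2865,-.004,84.5)
p=shot('scene'); crop(p,230,130,110,90,7,'j1.png')
E
```

```text
t 24.6 pos [ 0.4558 -0.2878  0.1024] F [-0.6 -0.1 -0.2] w 0.749
 cm cur axes [ 0.13  0.22 10.64]  cm target axes [ 0.15  0.19 10.64]  turn [-0.2 -0.1 -0.2]
```

View pics/j1.png

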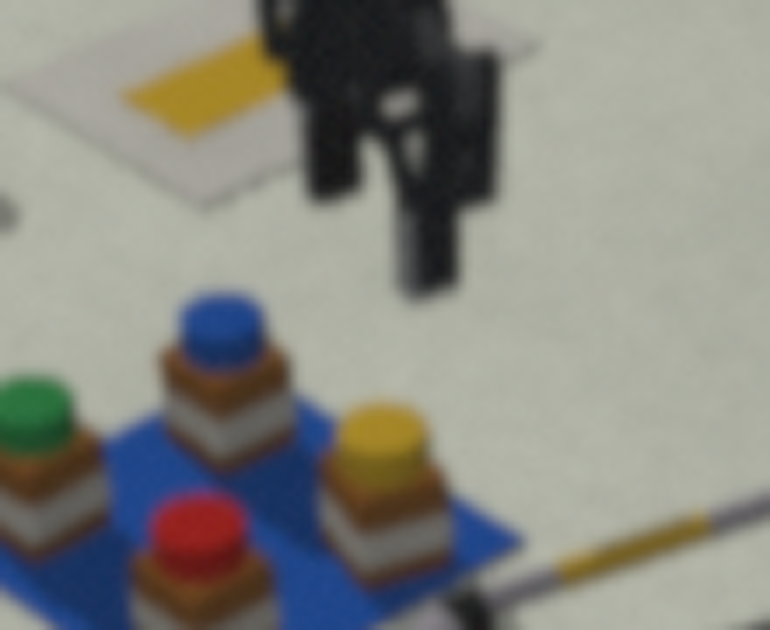

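step_arm(
  increments=[
    [0.15, 0.2, 1.5, 0, 0, 0, 0.25],
    [0, 0, 2, 0, 0, 0, 0.25],
    [0, 0, 2, 0, 0, 0, 0.25],
    [0, 0, 1.5, 0, 0, 0, 0.25],
    [0, 0, 1, 0, 0, 0, 0.25],
    [0, 0, 0, 0, 0, 0, 0.25],
  ],
)

```text
t: 25.2
eef_pos: [0.4588, -0.2857, 0.0233]
tool_rot: [-0.001, 0.741, 0.672, -0.0]
contact_force: [-0.5, 0.4, -0.7]
gripper_width: 0.75
```

```bash
python3 - <<'E'
from h import *
go(.4578,-.2865,-.004,84.5)
p=shot('scene'); crop(p,230,130,110,90,7,'j2.png')
E
```

```text
t 25.2 pos [ 0.4588 -0.2857  0.0233] F [-0.5  0.4 -0.7] w 0.750
 cm cur axes [-0.09 -0.09  2.73]  cm target axes [-0.09 -0.09  2.73]  turn [-0.1 -0.  -0.1]
```

View pics/j2.png

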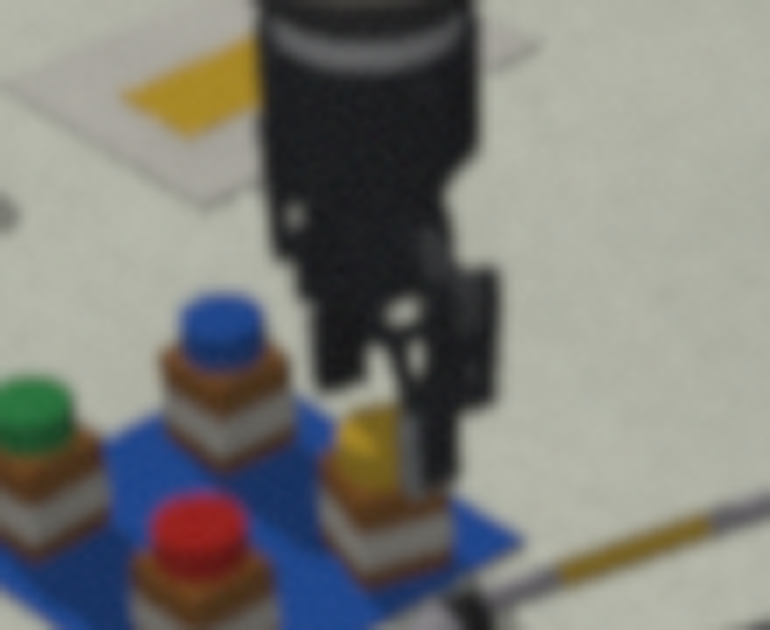

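```bash
python3 - <<'E'
from h import *
p=shot('scene')
d=np.array([np.cos(np.radians(84.4)),np.sin(np.radians(84.4))])
for s in (1,-1):
  for z in (.04,.05,.06,.07):
    a=np.array([.4588,-.2857])+s*d*.032
    print(s,z,((proj(p,[*a,z])[0]-[230,130]+.5)*7).round())
for z in (.003,.045,.061): print(((proj(p,[.4578,-.2865,z])[0]-[230,130]+.5)*7).round())
E
```

```text
1 0.04 [430. 529.]
1 0.05 [429. 506.]
1 0.06 [428. 484.]
1 0.07 [427. 461.]
-1 0.04 [347. 438.]
-1 0.05 [346. 416.]
-1 0.06 [345. 393.]
-1 0.07 [344. 371.]
[392. 561.]
[388. 469.]
[387. 433.]
```

step_arm(
  increments=[
    [-0.1, -0.1, 1, 0, 0, 0, 0.25],
    [0, 0, 1, 0, 0, 0, 0.25],
    [0, 0, 1, 0, 0, 0, 0.25],
    [0, 0, 0.1, 0, 0, 0, 0.3],
    [0, 0, 0, 0, 0, 0, 0.6],
    [0, 0, 0, 0, 0, 0, 0.8],
    [0, 0, 0, 0, 0, 0, 0.9],
    [0, 0, 0, 0, 0, 0, 0.9],
  ],
  squeeze=35,
)

```text
t: 26.1
eef_pos: [0.4583, -0.2871, -0.0064]
tool_rot: [0.0, 0.741, 0.671, 0.0]
contact_force: [-0.4, 0.3, -0.3]
gripper_width: 0.439
```

```bash
python3 - <<'E'
from h import *
go(.4578,-.2865,-.004,84.5)
p=shot('scene'); crop(p,230,130,110,90,7,'j3.png')
for a in ((26,34),(-26,34),(26,-34),(-26,-34)): print(C(*a,0).round(4))
E
```

```text
t 26.1 pos [ 0.4583 -0.2871 -0.0064] F [-0.4  0.3 -0.3] w 0.439
 cm cur axes [ 0.05 -0.06 -0.24]  cm target axes [ 0.05 -0.06 -0.24]  turn [ 0.   0.  -0.1]
[0.5044 0.0334 0.    ]
[0.4526 0.0385 0.    ]
[ 0.4978 -0.0343  0.    ]
[ 0.446  -0.0292  0.    ]
```

View pics/j3.png

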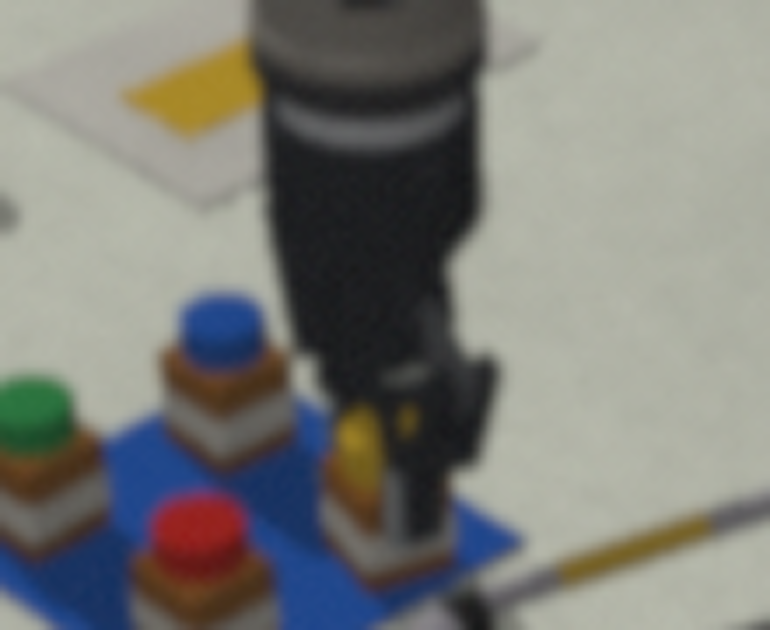

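step_arm(
  increments=[
    [0, 0, -0.5, 0, 0, 0, 0.9],
    [0, 0, -1.5, 0, 0, 0, 0.9],
    [0, 0, -2.5, 0, 0, 0, 0.9],
    [0, 0, -2.5, 0, 0, 0, 0.9],
    [0, 0, -2.5, 0, 0, 0, 0.9],
    [0, 0, -2.5, 0, 0, 0, 0.9],
    [0, 0, -2, 0, 0, 0, 0.9],
    [0, 0, -0.5, 0, 0, 0, 0.9],
    [0, 0, 0, 0, 0, 0, 0.9],
  ],
)

```text
t: 27.05
eef_pos: [0.4587, -0.2873, 0.1395]
tool_rot: [0.001, 0.741, 0.671, 0.0]
contact_force: [0.6, 0.6, -1.5]
gripper_width: 0.44
```

```bash
python3 - <<'E'
from h import *
go(.4526,.0385,.138,84.4)
E
```

```text
t 27.1 pos [ 0.4587 -0.2873  0.1395] F [ 0.6  0.6 -1.5] w 0.440
 cm cur axes [32.36 -3.81  0.1 ]  cm target axes [32.36 -3.78  0.15]  turn [ 0.1  0.1 -0. ]
```

step_arm(
  increments=[
    [1, -0.1, 0, 0, 0, 0, 0.9],
    [2, -0.2, 0, 0, 0, 0, 0.9],
    [2.5, -0.3, 0, 0, 0, 0, 0.9],
    [2.5, -0.3, 0, 0, 0, 0, 0.9],
    [2.5, -0.3, 0, 0, 0, 0, 0.9],
    [2.5, -0.3, 0, 0, 0, 0, 0.9],
    [2.5, -0.3, 0, 0, 0, 0, 0.9],
    [2.5, -0.3, 0, 0, 0, 0, 0.9],
    [2.5, -0.3, 0, 0, 0, 0, 0.9],
    [2.5, -0.3, 0, 0, 0, 0, 0.9],
    [2.5, -0.3, 0, 0, 0, 0, 0.9],
    [2.5, -0.3, 0, 0, 0, 0, 0.9],
    [2.3, -0.3, 0, 0, 0, 0, 0.9],
    [1.6, -0.2, 0, 0, 0, 0, 0.9],
    [1, 0, 0, 0, 0, 0, 0.9],
    [0, 0, 0, 0, 0, 0, 0.9],
  ],
)

```text
t: 28.65
eef_pos: [0.4521, 0.0457, 0.1379]
tool_rot: [-0.001, 0.74, 0.673, -0.0]
contact_force: [0.4, -0.2, -1.0]
gripper_width: 0.438
```

```bash
python3 - <<'E'
from h import *
go(.4526,.0385,.005,84.4)
p=shot('scene'); crop(p,280,150,150,120,5,'j4.png')
E
```

```text
t 28.6 pos [0.4521 0.0457 0.1379] F [ 0.4 -0.2 -1. ] w 0.438
 cm cur axes [-0.72  0.13 13.29]  cm target axes [-0.71  0.12 13.29]  turn [-0.1 -0.   0.1]
```

View pics/j4.png

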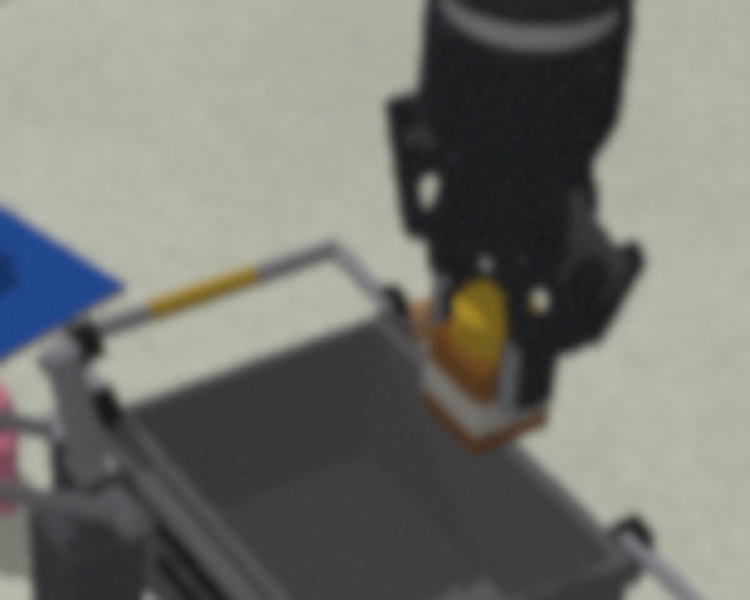

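step_arm(
  increments=[
    [-0.7, 0.1, 0.5, 0, 0, 0, 0.9],
    [0, 0, 2, 0, 0, 0, 0.9],
    [0, 0, 2, 0, 0, 0, 0.9],
    [0, 0, 2, 0, 0, 0, 0.9],
    [0, 0, 2, 0, 0, 0, 0.9],
    [0, 0, 2, 0, 0, 0, 0.9],
    [0, 0, 1.5, 0, 0, 0, 0.9],
    [0, 0, 0.8, 0, 0, 0, 0.9],
    [0, 0, 0, 0, 0, 0, 0.9],
  ],
)

```text
t: 29.6
eef_pos: [0.4522, 0.0359, 0.0093]
tool_rot: [-0.001, 0.741, 0.671, -0.001]
contact_force: [0.0, 0.1, -1.1]
gripper_width: 0.438
```

```bash
python3 - <<'E'
from h import *
go(.4526,.0385,.005,84.4)
p=shot('scene'); crop(p,280,150,150,120,5,'j5.png')
E
```

```text
t 29.6 pos [0.4522 0.0359 0.0093] F [ 0.   0.1 -1.1] w 0.438
 cm cur axes [0.26 0.01 0.43]  cm target axes [0.26 0.01 0.43]  turn [-0.1  0.  -0.1]
```

View pics/j5.png

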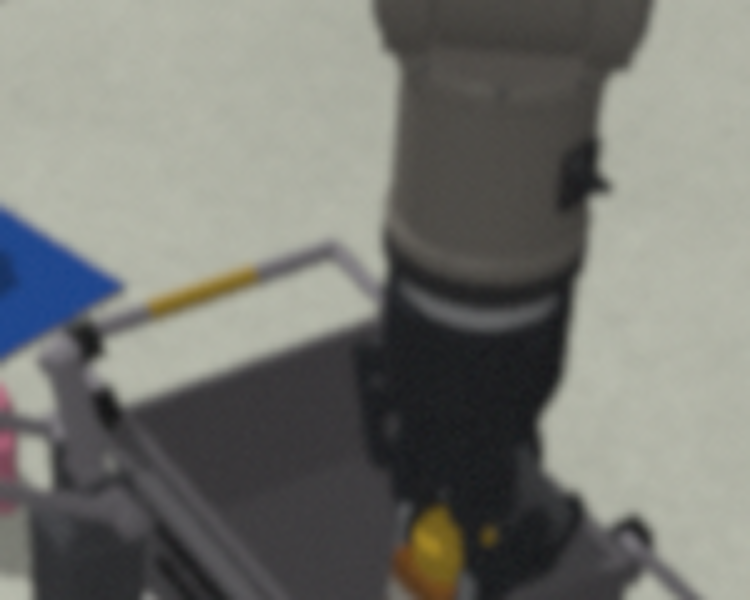

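step_arm(
  increments=[
    [0.1, 0, 0.3, 0, 0, 0, 0.9],
    [0, 0, 0.3, 0, 0, 0, 0.9],
    [0, 0, 0, 0, 0, 0, 0.5],
    [0, 0, 0, 0, 0, 0, 0.47],
    [0, 0, 0, 0, 0, 0, 0.47],
    [0, 0, -0.5, 0, 0, 0, 0.47],
    [0, 0, -1, 0, 0, 0, 0.47],
    [0, 0, -2, 0, 0, 0, 0.47],
    [0, 0, -2.5, 0, 0, 0, 0.47],
    [0, 0, -2.5, 0, 0, 0, 0.4],
    [0, 0, -2.5, 0, 0, 0, 0.25],
    [0, 0, -2, 0, 0, 0, 0.25],
  ],
)

```text
t: 30.85
eef_pos: [0.4535, 0.0386, 0.1366]
tool_rot: [0.001, 0.741, 0.672, 0.001]
contact_force: [0.4, -0.6, 0.5]
gripper_width: 0.748
```

```bash
python3 - <<'E'
from h import *
go(.5406,-.2767,.11,96.5)
p=shot('scene'); crop(p,220,150,200,150,4,'j6.png')
t=shot('top'); crop(t,370,220,120,90,6,'j6t.png')
for k,v in caps(t,(395,225,100,85)).items(): print(k,v[0].round(1),v[1],v[2].round(4))
E
```

```text
t 30.9 pos [0.4535 0.0386 0.1366] F [ 0.4 -0.6  0.5] w 0.748
 cm cur axes [-30.53  11.74   2.67]  cm target axes [-32.32   5.09   2.66]  turn [  0.1  -0.  -12.1]
red [426.6 250.7] 122 [ 0.5407 -0.2768]
green [465.7 246.6] 112 [ 0.5519 -0.375 ]
blue [475.8 278.6] 8 [ 0.4716 -0.3979]
```

View pics/j6.png

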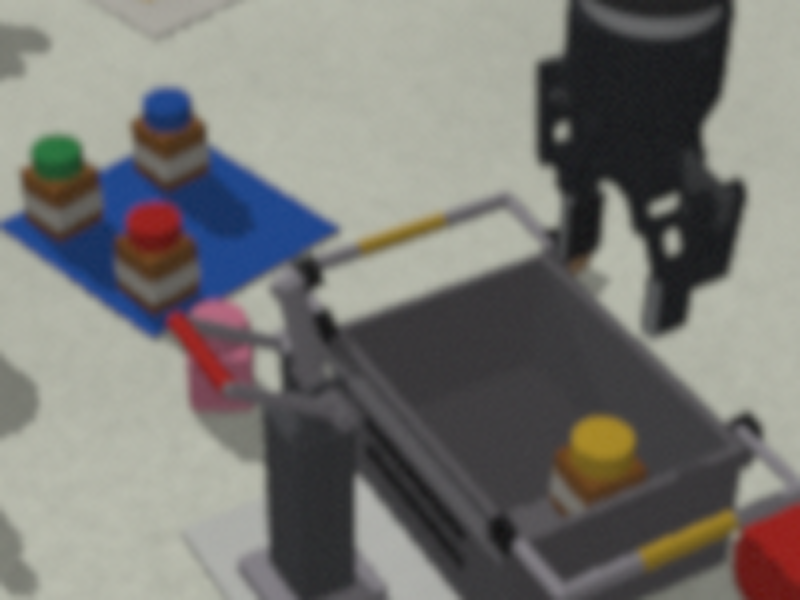

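View pics/j6t.png

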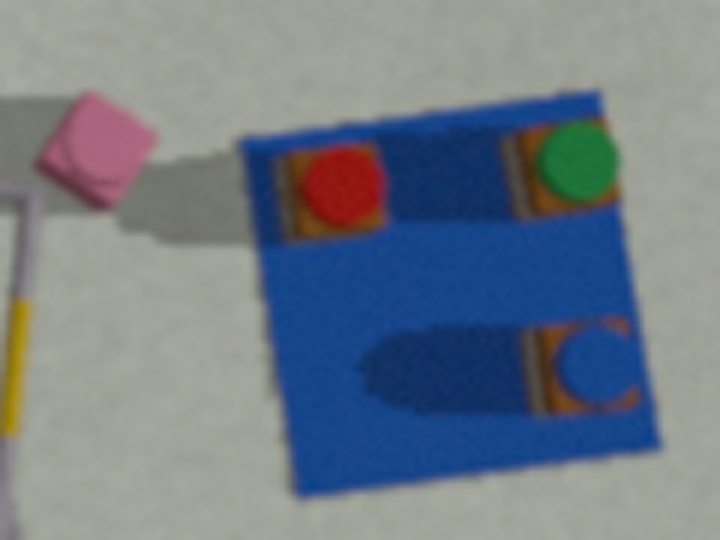

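step_arm(
  increments=[
    [-1, 0.4, 0, 0, 0, 0, 0.25],
    [-2, 0.8, 0, 0, 0, 0, 0.25],
    [-2.5, 1, 0, 0, 0, 0, 0.25],
    [-2.5, 1, 0, 0, 0, 0, 0.25],
    [-2.5, 1, 0, 0, 0, 0, 0.25],
    [-2.5, 1, 0, 0, 0, 0, 0.25],
    [-2.5, 1, 0, 0, 0, 0, 0.25],
    [-2.5, 1, 0, 0, 0, 0, 0.25],
    [-2.5, 1, 0, 0, 0, 0, 0.25],
    [-2.5, 1, 0, 0, 0, 0, 0.25],
    [-2.5, 1, 0, 0, 0, 0, 0.25],
    [-2.5, 1, 0, 0, 0, 0, 0.25],
    [-2, 0.5, 0, 0, 0, 0, 0.25],
    [-0.5, 0, 0.5, 0, 0, -6, 0.25],
    [0, 0, 1, 0, 0, -6, 0.25],
    [0, 0, 1, 0, 0, 0, 0.25],
    [0, 0, 0, 0, 0, 0, 0.25],
  ],
)

```text
t: 32.65
eef_pos: [0.5378, -0.2768, 0.1068]
tool_rot: [-0.002, 0.668, 0.744, -0.001]
contact_force: [0.4, 0.6, 0.4]
gripper_width: 0.75
```

```bash
python3 - <<'E'
from h import *
go(.5406,-.2767,-.007,96.5)
E
```

```text
t 32.6 pos [ 0.5378 -0.2768  0.1068] F [0.4 0.6 0.4] w 0.750
 cm cur axes [-0.05  0.32 11.38]  cm target axes [-0.03  0.28 11.38]  turn [-0.2 -0.1 -0.3]
```

step_arm(
  increments=[
    [0, 0.3, 1, 0, 0, 0, 0.25],
    [0, 0, 2, 0, 0, 0, 0.25],
    [0, 0, 2, 0, 0, 0, 0.25],
    [0, 0, 2, 0, 0, 0, 0.25],
    [0, 0, 2, 0, 0, 0, 0.25],
    [0, 0, 1.4, 0, 0, 0, 0.25],
    [0, 0, 1, 0, 0, 0, 0.25],
    [0, 0, 0, 0, 0, 0, 0.4],
    [0, 0, 0, 0, 0, 0, 0.7],
    [0, 0, 0, 0, 0, 0, 0.9],
    [0, 0, 0, 0, 0, 0, 0.9],
    [0, 0, 0, 0, 0, 0, 0.9],
  ],
)

```text
t: 33.85
eef_pos: [0.543, -0.2769, -0.004]
tool_rot: [0.001, 0.667, 0.745, 0.0]
contact_force: [0.1, -0.5, 2.1]
gripper_width: 0.434
```

```bash
python3 - <<'E'
from h import *
go(.5406,-.2767,-.007,96.5)
p=shot('scene'); crop(p,220,150,110,90,7,'j7.png')
E
```

```text
t 33.9 pos [ 0.543  -0.2769 -0.004 ] F [ 0.1 -0.5  2.1] w 0.434
 cm cur axes [ 0.04 -0.24  0.3 ]  cm target axes [ 0.04 -0.24  0.3 ]  turn [ 0.   0.  -0.2]
```

View pics/j7.png

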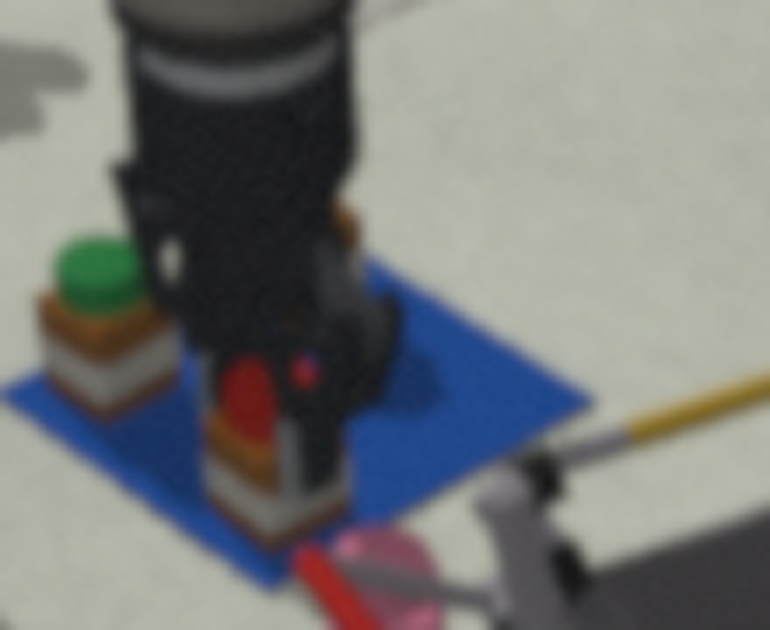

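step_arm(
  increments=[
    [0, 0, -0.5, 0, 0, 0, 0.9],
    [0, 0, -1.5, 0, 0, 0, 0.9],
    [0, 0, -2.5, 0, 0, 0, 0.9],
    [0, 0, -2.5, 0, 0, 0, 0.9],
    [0, 0, -2.5, 0, 0, 4, 0.9],
    [0, 0, -2.5, 0, 0, 4, 0.9],
    [0, 0, -2, 0, 0, 4, 0.9],
    [0, 0, 0, 0, 0, 0, 0.9],
  ],
)

```text
t: 34.7
eef_pos: [0.5449, -0.2769, 0.1396]
tool_rot: [0.003, 0.741, 0.671, 0.001]
contact_force: [-0.1, -1.0, -0.4]
gripper_width: 0.439
```

```bash
python3 - <<'E'
from h import *
go(.446,-.0292,.138,84.4)
E
```

```text
t 34.7 pos [ 0.5449 -0.2769  0.1396] F [-0.1 -1.  -0.4] w 0.439
 cm cur axes [ 23.67 -12.29   0.04]  cm target axes [ 23.68 -12.26   0.16]  turn [ 0.3  0.1 -0.1]
```

step_arm(
  increments=[
    [1, -0.5, 0, 0.3, 0.1, 0, 0.9],
    [2, -1, 0, 0, 0, 0, 0.9],
    [2.5, -1.3, 0, 0, 0, 0, 0.9],
    [2.5, -1.3, 0, 0, 0, 0, 0.9],
    [2.5, -1.3, 0, 0, 0, 0, 0.9],
    [2.5, -1.3, 0, 0, 0, 0, 0.9],
    [2.5, -1.3, 0, 0, 0, 0, 0.9],
    [2.5, -1.3, 0, 0, 0, 0, 0.9],
    [2.5, -1.3, 0, 0, 0, 0, 0.9],
    [2, -1.1, 0, 0, 0, 0, 0.9],
    [1.1, -0.5, 0, 0, 0, 0, 0.9],
    [0, 0, 0, 0, 0, 0, 0.9],
  ],
)

```text
t: 35.9
eef_pos: [0.4432, -0.0283, 0.136]
tool_rot: [-0.003, 0.74, 0.673, -0.002]
contact_force: [-0.4, 0.4, -2.0]
gripper_width: 0.436
```

```bash
python3 - <<'E'
from h import *
go(.446,-.0292,.008,84.4)
p=shot('scene'); crop(p,280,130,150,120,5,'j8.png')
E
```

```text
t 35.9 pos [ 0.4432 -0.0283  0.136 ] F [-0.4  0.4 -2. ] w 0.436
 cm cur axes [-0.08  0.37 12.79]  cm target axes [-0.06  0.29 12.8 ]  turn [-0.4 -0.1  0.2]
```

View pics/j8.png

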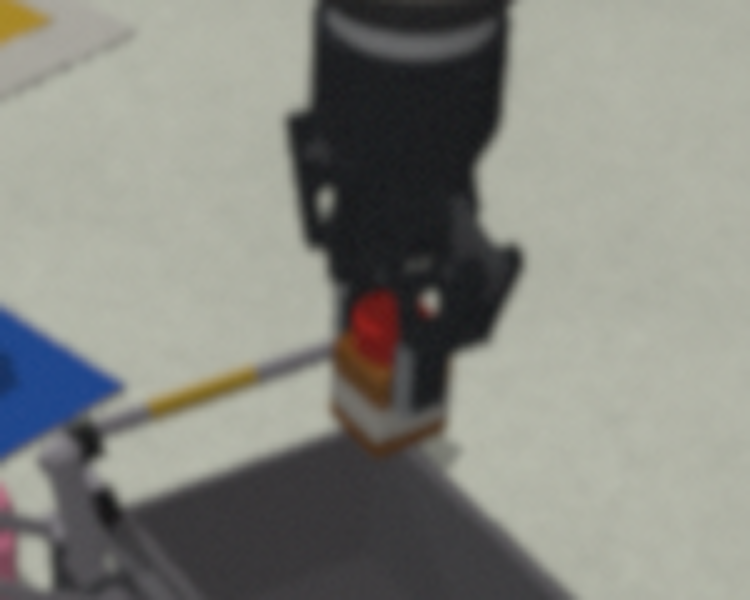

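step_arm(
  increments=[
    [0, 0.4, 0.5, -0.3, 0, 0, 0.9],
    [0, 0, 2, 0, 0, 0, 0.9],
    [0, 0, 2, 0, 0, 0, 0.9],
    [0, 0, 2, 0, 0, 0, 0.9],
    [0, 0, 2, 0, 0, 0, 0.9],
    [0, 0, 2, 0, 0, 0, 0.9],
    [0, 0, 1.3, 0, 0, 0, 0.9],
    [0, 0, 0.8, 0, 0, 0, 0.9],
    [0, 0, 0, 0, 0, 0, 0.9],
  ],
)

```text
t: 36.85
eef_pos: [0.448, -0.0305, 0.0092]
tool_rot: [-0.001, 0.741, 0.671, 0.0]
contact_force: [-0.8, -0.9, -0.6]
gripper_width: 0.438
```

```bash
python3 - <<'E'
from h import *
go(.446,-.0292,.006,84.4)
E
```

```text
t 36.9 pos [ 0.448  -0.0305  0.0092] F [-0.8 -0.9 -0.6] w 0.438
 cm cur axes [ 0.11 -0.21  0.32]  cm target axes [ 0.11 -0.21  0.32]  turn [-0.1 -0.1 -0.1]
```

Now release and go back for the green and blue jars.

step_arm(
  increments=[
    [0, -0.1, 0.3, 0, 0, 0, 0.9],
    [0, 0, 0.1, 0, 0, 0, 0.9],
    [0, 0, 0, 0, 0, 0, 0.5],
    [0, 0, 0, 0, 0, 0, 0.47],
    [0, 0, 0, 0, 0, 0, 0.47],
    [0, 0, -0.5, 0, 0, 0, 0.47],
    [0, 0, -1, 0, 0, 0, 0.47],
    [0, 0, -2, 0, 0, 0, 0.47],
    [0, 0, -2.5, 0, 0, 0, 0.47],
    [0, 0, -2.5, 0, 0, 0, 0.4],
    [0, 0, -2.5, 0, 0, 0, 0.25],
    [0, 0, -2, 0, 0, 0, 0.25],
  ],
)

```text
t: 38.05
eef_pos: [0.4474, -0.0307, 0.1383]
tool_rot: [0.0, 0.741, 0.671, 0.0]
contact_force: [-0.1, -1.0, 0.2]
gripper_width: 0.748
```

```bash
python3 - <<'E'
from h import *
p=shot('scene'); crop(p,220,150,200,150,4,'j9.png')
t=shot('top'); crop(t,370,220,120,90,6,'j9t.png')
for k,v in caps(t,(395,225,100,85)).items(): print(k,v[0].round(1),v[1],v[2].round(4))
go(.4673,-.3816,.11,95.5)
E
```

```text
green [465.7 246.6] 114 [ 0.5521 -0.3749]
blue [475.8 278.6] 8 [ 0.4716 -0.3979]
t 38.1 pos [ 0.449  -0.0307  0.1392] F [0.1 0.1 0.9] w 0.749
 cm cur axes [-34.73   5.29   2.94]  cm target axes [-35.1   -1.54   2.92]  turn [  0.3   0.  -11.2]
```

View pics/j9.png

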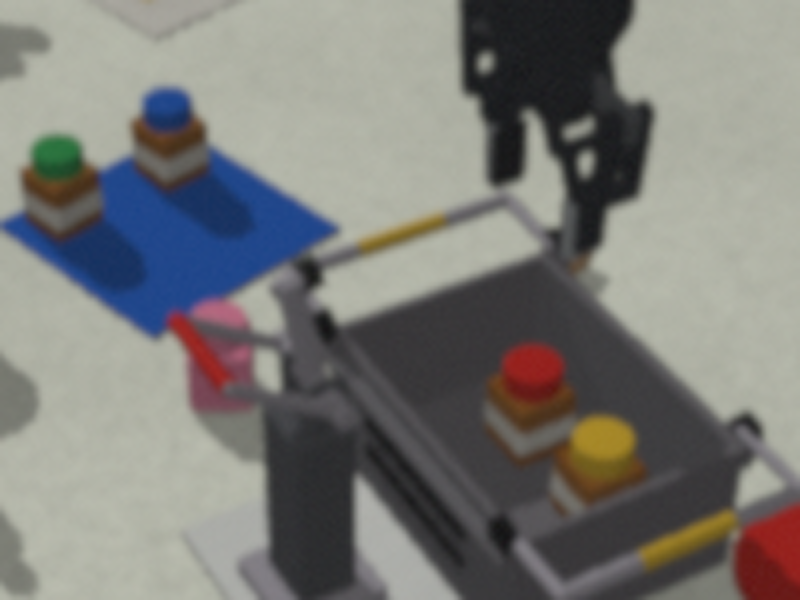

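View pics/j9t.png

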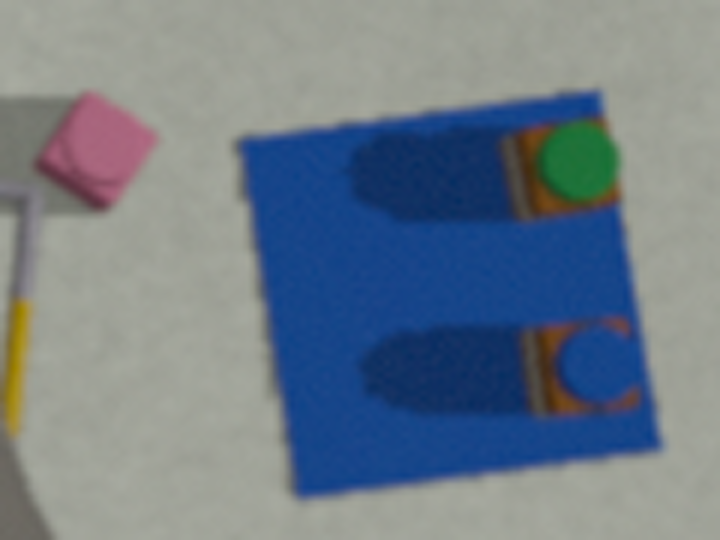

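step_arm(
  increments=[
    [-1, 0.2, 0, 0, 0, 0, 0.25],
    [-2, 0.3, 0, 0, 0, 0, 0.25],
    [-2.8, 0.4, 0, 0, 0, 0, 0.25],
    [-2.8, 0.4, 0, 0, 0, 0, 0.25],
    [-2.8, 0.4, 0, 0, 0, 0, 0.25],
    [-2.8, 0.4, 0, 0, 0, 0, 0.25],
    [-2.8, 0.4, 0, 0, 0, 0, 0.25],
    [-2.8, 0.4, 0, 0, 0, 0, 0.25],
    [-2.8, 0.4, 0, 0, 0, 0, 0.25],
    [-2.8, 0.4, 0, 0, 0, 0, 0.25],
    [-2.8, 0.4, 0, 0, 0, 0, 0.25],
    [-2.8, 0.4, 0, 0, 0, 0, 0.25],
    [-2.2, 0.4, 0, 0, 0, 0, 0.25],
    [-1, 0.4, 0.5, 0, 0, 0, 0.25],
    [-0.5, 0, 1, 0, 0, -5.5, 0.25],
    [0, 0, 1.2, 0, 0, -5.6, 0.25],
    [0, 0, 0, 0, 0, 0, 0.25],
  ],
)

```text
t: 39.85
eef_pos: [0.4641, -0.3795, 0.1059]
tool_rot: [-0.003, 0.672, 0.74, 0.001]
contact_force: [0.3, 0.3, -1.2]
gripper_width: 0.746
```

```bash
python3 - <<'E'
from h import *
go(.4673,-.3816,-.007,95.5)
E
```

```text
t 39.9 pos [ 0.4641 -0.3795  0.1059] F [ 0.3  0.3 -1.2] w 0.746
 cm cur axes [-0.3   0.34 11.29]  cm target axes [-0.24  0.3  11.29]  turn [-0.2 -0.3  0. ]
```

step_arm(
  increments=[
    [-0.25, 0.3, 1, 0, 0, 0, 0.25],
    [0, 0, 2, 0, 0, 0, 0.25],
    [0, 0, 2, 0, 0, 0, 0.25],
    [0, 0, 2, 0, 0, 0, 0.25],
    [0, 0, 2, 0, 0, 0, 0.25],
    [0, 0, 1.4, 0, 0, 0, 0.25],
    [0, 0, 0.8, 0, 0, 0, 0.25],
    [0, 0, 0, 0, 0, 0, 0.4],
    [0, 0, 0, 0, 0, 0, 0.7],
    [0, 0, 0, 0, 0, 0, 0.9],
    [0, 0, 0, 0, 0, 0, 0.9],
    [0, 0, 0, 0, 0, 0, 0.9],
  ],
)

```text
t: 41.05
eef_pos: [0.4697, -0.3829, -0.0024]
tool_rot: [0.0, 0.673, 0.74, 0.001]
contact_force: [-0.2, 0.6, 3.0]
gripper_width: 0.433
```

```bash
python3 - <<'E'
from h import *
go(.4673,-.3816,-.007,95.5)
p=shot('scene'); crop(p,220,130,110,90,7,'j10.png')
E
```

```text
t 41.0 pos [ 0.4697 -0.3829 -0.0024] F [-0.2  0.6  3. ] w 0.433
 cm cur axes [ 0.15 -0.23  0.46]  cm target axes [ 0.15 -0.23  0.46]  turn [ 0.1 -0.  -0.1]
```

View pics/j10.png

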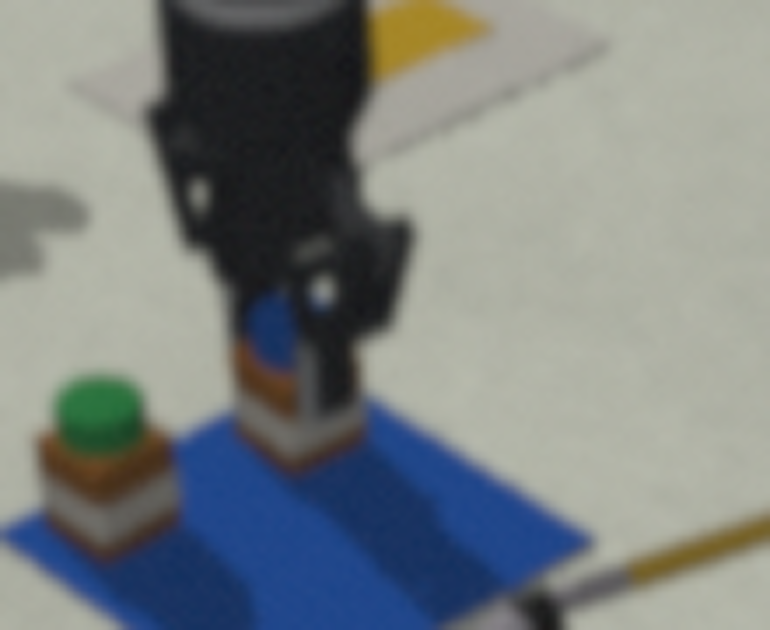

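step_arm(
  increments=[
    [0, 0, -0.5, 0, 0, 0, 0.9],
    [0, 0, -1.5, 0, 0, 0, 0.9],
    [0, 0, -2.5, 0, 0, 0, 0.9],
    [0, 0, -2.5, 0, 0, 0, 0.9],
    [0, 0, -2.5, 0, 0, 3.7, 0.9],
    [0, 0, -2.5, 0, 0, 3.7, 0.9],
    [0, 0, -2, 0, 0, 3.7, 0.9],
    [0, 0, 0, 0, 0, 0, 0.9],
  ],
)

```text
t: 41.9
eef_pos: [0.4713, -0.3835, 0.1408]
tool_rot: [0.002, 0.741, 0.671, 0.001]
contact_force: [1.0, -0.7, -1.3]
gripper_width: 0.437
```

```bash
python3 - <<'E'
from h import *
go(.5044,.0334,.138,84.4)
E
```

```text
t 41.9 pos [ 0.4713 -0.3835  0.1408] F [ 1.  -0.7 -1.3] w 0.437
 cm cur axes [41.82 -0.83  0.21]  cm target axes [41.82 -0.77  0.28]  turn [ 0.3  0.1 -0.1]
```

step_arm(
  increments=[
    [1, 0, 0, 0, 0, 0, 0.9],
    [2, 0, 0, 0, 0, 0, 0.9],
    [2.6, -0.1, 0, 0, 0, 0, 0.9],
    [2.6, -0.1, 0, 0, 0, 0, 0.9],
    [2.6, -0.1, 0, 0, 0, 0, 0.9],
    [2.6, -0.1, 0, 0, 0, 0, 0.9],
    [2.6, -0.1, 0, 0, 0, 0, 0.9],
    [2.6, -0.1, 0, 0, 0, 0, 0.9],
    [2.6, -0.1, 0, 0, 0, 0, 0.9],
    [2.6, -0.1, 0, 0, 0, 0, 0.9],
    [2.6, 0, 0, 0, 0, 0, 0.9],
    [2.6, 0, 0, 0, 0, 0, 0.9],
    [2.6, 0, 0, 0, 0, 0, 0.9],
    [2.6, 0, 0, 0, 0, 0, 0.9],
    [2.6, 0, 0, 0, 0, 0, 0.9],
    [2.6, 0, 0, 0, 0, 0, 0.9],
    [1.6, 0, 0, 0, 0, 0, 0.9],
    [0.7, 0, 0, 0, 0, 0, 0.9],
    [0, 0, 0, 0, 0, 0, 0.9],
  ],
)

```text
t: 43.8
eef_pos: [0.5013, 0.034, 0.1369]
tool_rot: [-0.001, 0.74, 0.673, 0.0]
contact_force: [0.2, -0.7, -0.1]
gripper_width: 0.432
```

```bash
python3 - <<'E'
from h import *
go(.5044,.0334,.010,84.4)
p=shot('scene'); crop(p,280,130,150,120,5,'j11.png')
E
```

```text
t 43.8 pos [0.5013 0.034  0.1369] F [ 0.2 -0.7 -0.1] w 0.432
 cm cur axes [-0.06  0.33 12.69]  cm target axes [-0.03  0.31 12.69]  turn [-0.1 -0.1  0.1]
```

View pics/j11.png

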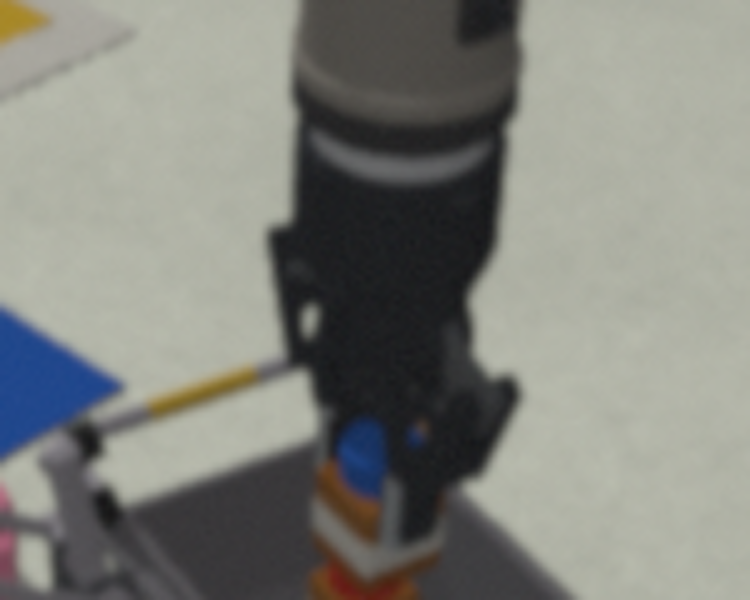

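step_arm(
  increments=[
    [0, 0.4, 0.5, 0, 0, 0, 0.9],
    [0, 0, 2, 0, 0, 0, 0.9],
    [0, 0, 2, 0, 0, 0, 0.9],
    [0, 0, 2, 0, 0, 0, 0.9],
    [0, 0, 2, 0, 0, 0, 0.9],
    [0, 0, 2, 0, 0, 0, 0.9],
    [0, 0, 1.3, 0, 0, 0, 0.9],
    [0, 0, 0.7, 0, 0, 0, 0.9],
    [0, 0, 0.2, 0, 0, 0, 0.9],
    [0, 0, 0, 0, 0, 0, 0.9],
  ],
)

```text
t: 44.85
eef_pos: [0.5066, 0.0327, 0.0107]
tool_rot: [-0.0, 0.741, 0.671, 0.001]
contact_force: [0.2, 0.4, -0.9]
gripper_width: 0.438
```

```bash
python3 - <<'E'
from h import *
go(.5044,.0334,.0076,84.4)
E
```

```text
t 44.9 pos [0.5066 0.0327 0.0107] F [ 0.2  0.4 -0.9] w 0.438
 cm cur axes [ 0.04 -0.22  0.31]  cm target axes [ 0.05 -0.22  0.31]  turn [ 0.  -0.1 -0.1]
```

step_arm(
  increments=[
    [0, -0.1, 0.3, 0, 0, 0, 0.9],
    [0, 0, 0.1, 0, 0, 0, 0.9],
    [0, 0, 0, 0, 0, 0, 0.5],
    [0, 0, 0, 0, 0, 0, 0.47],
    [0, 0, 0, 0, 0, 0, 0.47],
    [0, 0, -0.5, 0, 0, 0, 0.47],
    [0, 0, -1, 0, 0, 0, 0.47],
    [0, 0, -2, 0, 0, 0, 0.47],
    [0, 0, -2.5, 0, 0, 0, 0.47],
    [0, 0, -2.5, 0, 0, 0, 0.4],
    [0, 0, -2.5, 0, 0, 0, 0.25],
    [0, 0, -2, 0, 0, 0, 0.25],
  ],
)

```text
t: 46.05
eef_pos: [0.5056, 0.0331, 0.1387]
tool_rot: [-0.0, 0.741, 0.672, 0.001]
contact_force: [0.1, -0.1, 0.2]
gripper_width: 0.751
```

```bash
python3 - <<'E'
from h import *
p=shot('scene'); crop(p,220,150,200,150,4,'j12.png')
t=shot('top')
for k,v in caps(t,(395,225,100,85),('green',)).items(): print(k,v[0].round(1),v[1],v[2].round(4))
go(.552,-.375,.11,97.5)
E
```

```text
green [465.8 246.6] 115 [ 0.552 -0.375]
t 46.1 pos [0.5072 0.0334 0.1398] F [ 0.4  0.7 -0.3] w 0.749
 cm cur axes [-40.21   8.45   2.93]  cm target axes [-41.07  -0.89   2.98]  turn [  0.3  -0.1 -13.1]
```

View pics/j12.png

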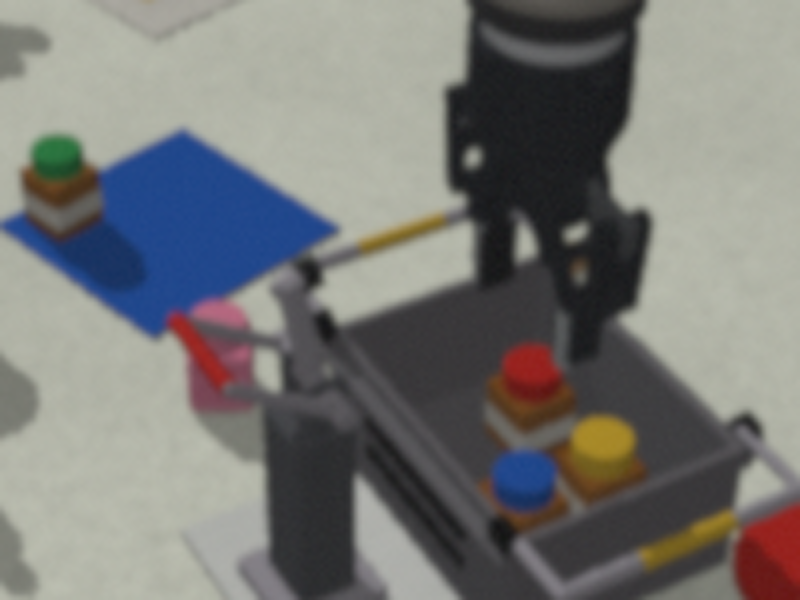

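step_arm(
  increments=[
    [-1, 0, 0, 0, 0, 0, 0.25],
    [-2, 0, 0, 0, 0, 0, 0.25],
    [-2.7, 0, 0, 0, 0, 0, 0.25],
    [-2.7, 0, 0, 0, 0, 0, 0.25],
    [-2.7, 0, 0, 0, 0, 0, 0.25],
    [-2.7, 0.4, 0, 0, 0, 0, 0.25],
    [-2.7, 0.7, 0, 0, 0, 0, 0.25],
    [-2.7, 0.8, 0, 0, 0, 0, 0.25],
    [-2.7, 0.9, 0, 0, 0, 0, 0.25],
    [-2.7, 0.9, 0, 0, 0, 0, 0.25],
    [-2.7, 0.9, 0, 0, 0, 0, 0.25],
    [-2.7, 0.9, 0, 0, 0, 0, 0.25],
    [-2.7, 0.9, 0, 0, 0, 0, 0.25],
    [-2.7, 0.9, 0, 0, 0, 0, 0.25],
    [-2.4, 0.8, 0, 0, 0, 0, 0.25],
    [-1.6, 0.3, 0.5, 0, 0, 0, 0.25],
    [-0.8, 0, 1, 0, 0, -6.5, 0.25],
    [0, 0, 1.2, 0, 0, -6.6, 0.25],
    [0, 0, 0, 0, 0, 0, 0.25],
  ],
)

```text
t: 48.05
eef_pos: [0.5469, -0.3751, 0.1056]
tool_rot: [-0.003, 0.659, 0.752, 0.0]
contact_force: [-0.5, -0.3, -0.6]
gripper_width: 0.748
```

```bash
python3 - <<'E'
from h import *
go(.552,-.375,-.006,97.5)
E
```

```text
t 48.0 pos [ 0.5469 -0.3751  0.1056] F [-0.5 -0.3 -0.6] w 0.748
 cm cur axes [-0.11  0.54 11.16]  cm target axes [-0.05  0.5  11.16]  turn [-0.2 -0.3  0. ]
```

step_arm(
  increments=[
    [-0.1, 0.5, 1, 0, 0, 0, 0.25],
    [0, 0, 2, 0, 0, 0, 0.25],
    [0, 0, 2, 0, 0, 0, 0.25],
    [0, 0, 2, 0, 0, 0, 0.25],
    [0, -0.1, 2, 0, 0, 0, 0.25],
    [0, -0.1, 1.4, 0, 0, 0, 0.25],
    [0, 0, 0.8, 0, 0, 0, 0.25],
    [0, 0, 0, 0, 0, 0, 0.4],
    [0, 0, 0, 0, 0, 0, 0.7],
    [0, 0, 0, 0, 0, 0, 0.9],
    [0, 0, 0, 0, 0, 0, 0.9],
    [0, 0, 0, 0, 0, 0, 0.9],
  ],
)

```text
t: 49.25
eef_pos: [0.5529, -0.3762, -0.0025]
tool_rot: [0.0, 0.66, 0.752, 0.001]
contact_force: [-0.5, -0.1, 2.9]
gripper_width: 0.437
```

step_arm(
  increments=[
    [0, 0, -0.5, 0, 0, 0, 0.9],
    [0, 0, -1.5, 0, 0, 0, 0.9],
    [0, 0, -2.5, 0, 0, 0, 0.9],
    [0, 0, -2.5, 0, 0, 0, 0.9],
    [0, 0, -2.5, 0, 0, 4.4, 0.9],
    [0, 0, -2.5, 0, 0, 4.4, 0.9],
    [0, 0, -2, 0, 0, 4.3, 0.9],
    [0, 0, 0, 0, 0, 0, 0.9],
  ],
)

```text
t: 50.05
eef_pos: [0.5548, -0.3767, 0.1416]
tool_rot: [0.003, 0.741, 0.671, 0.002]
contact_force: [0.9, -0.8, 0.2]
gripper_width: 0.435
```

```bash
python3 - <<'E'
from h import *
go(.4978,-.0343,.138,84.4)
p=shot('scene'); crop(p,220,100,110,90,6,'j13.png')
E
```

```text
t 50.0 pos [ 0.5548 -0.3767  0.1416] F [ 0.9 -0.8  0.2] w 0.435
 cm cur axes [33.51 -9.07  0.26]  cm target axes [33.52 -9.02  0.36]  turn [ 0.4  0.1 -0.1]
```

View pics/j13.png

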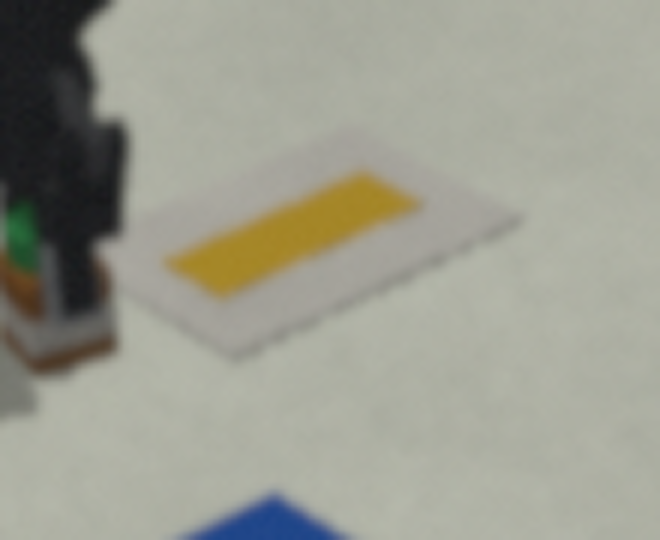

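step_arm(
  increments=[
    [1, -0.5, 0, 0.3, 0, 0, 0.9],
    [2, -1, 0, 0, 0, 0, 0.9],
    [2.6, -1.3, 0, 0, 0, 0, 0.9],
    [2.6, -1.3, 0, 0, 0, 0, 0.9],
    [2.6, -1.3, 0, 0, 0, 0, 0.9],
    [2.6, -1.3, 0, 0, 0, 0, 0.9],
    [2.6, -1, 0, 0, 0, 0, 0.9],
    [2.6, -0.8, 0, 0, 0, 0, 0.9],
    [2.6, -0.5, 0, 0, 0, 0, 0.9],
    [2.6, 0, 0, 0, 0, 0, 0.9],
    [2.6, 0, 0, 0, 0, 0, 0.9],
    [2.6, 0, 0, 0, 0, 0, 0.9],
    [2.4, 0, 0, 0, 0, 0, 0.9],
    [1.5, 0, 0, 0, 0, 0, 0.9],
    [0.6, 0, 0, 0, 0, 0, 0.9],
    [0, 0, 0, 0, 0, 0, 0.9],
  ],
)

```text
t: 51.7
eef_pos: [0.4948, -0.0331, 0.1372]
tool_rot: [-0.003, 0.74, 0.672, -0.002]
contact_force: [0.2, 0.1, 0.0]
gripper_width: 0.437
```

```bash
python3 - <<'E'
from h import *
go(.4978,-.0343,.010,84.4)
p=shot('scene'); crop(p,270,130,150,120,5,'j14.png')
E
```

```text
t 51.7 pos [ 0.4948 -0.0331  0.1372] F [0.2 0.1 0. ] w 0.437
 cm cur axes [-0.11  0.4  12.72]  cm target axes [-0.09  0.31 12.72]  turn [-0.4 -0.1  0.1]
```

View pics/j14.png

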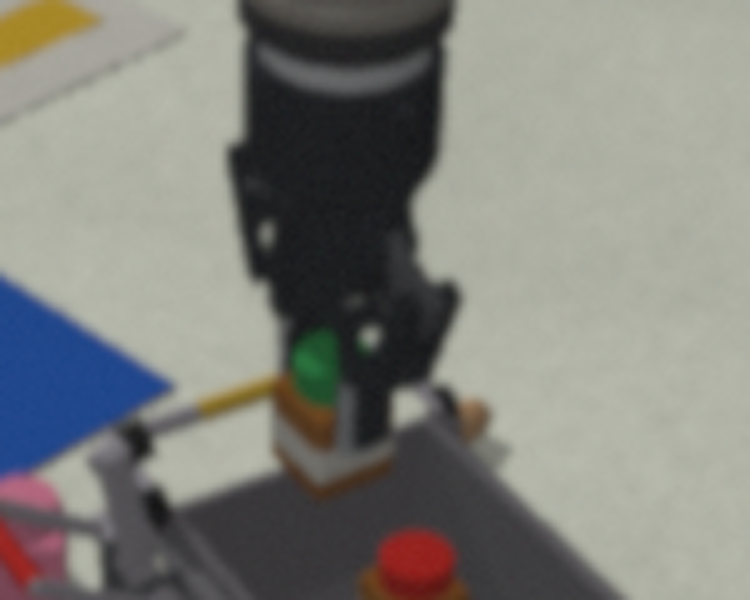

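step_arm(
  increments=[
    [-0.1, 0.5, 0.5, -0.3, 0, 0, 0.9],
    [0, 0, 2, 0, 0, 0, 0.9],
    [0, 0, 2, 0, 0, 0, 0.9],
    [0, 0, 2, 0, 0, 0, 0.9],
    [0, 0, 2, 0, 0, 0, 0.9],
    [0, 0, 2, 0, 0, 0, 0.9],
    [0, 0, 1.3, 0, 0, 0, 0.9],
    [0, 0, 0.7, 0, 0, 0, 0.9],
    [0, 0, 0.5, 0, 0, 0, 0.9],
    [0, 0, 0.1, 0, 0, 0, 0.9],
  ],
)

```text
t: 52.75
eef_pos: [0.5011, -0.0355, 0.0073]
tool_rot: [-0.0, 0.741, 0.671, 0.001]
contact_force: [-4.3, -1.3, 12.5]
gripper_width: 0.437
```

```bash
python3 - <<'E'
from h import *
go(.4978,-.0343,.0076,84.4)
E
```

```text
t 52.8 pos [ 0.5011 -0.0355  0.0073] F [-4.3 -1.3 12.5] w 0.437
 cm cur axes [ 0.09 -0.34 -0.03]  cm target axes [ 0.09 -0.34 -0.03]  turn [ 0.  -0.1 -0. ]
```

step_arm(
  increments=[
    [0, 0, 0, 0, 0, 0, 0.5],
    [0, 0, 0, 0, 0, 0, 0.47],
    [0, 0, 0, 0, 0, 0, 0.47],
    [0, 0, -0.5, 0, 0, 0, 0.47],
    [0, 0, -1, 0, 0, 0, 0.47],
    [0, 0, -2, 0, 0, 0, 0.47],
    [0, 0, -2.5, 0, 0, 0, 0.47],
    [0, 0, -2.5, 0, 0, 0, 0.45],
    [0, 0, -2.5, 0, 0, 0, 0.45],
    [0, 0, -2.5, 0, 0, 0, 0.45],
    [0, 0, -2, 0, 0, 0, 0.45],
    [-1.5, -0.5, -1, 0, 0, 0, 0.5],
    [-2.5, -0.7, 0, 0, 0, 0, 0.5],
    [-2.5, -0.7, 0, 0, 0, 0, 0.5],
    [-2.5, -0.5, 0, 0, 0, 0, 0.5],
    [-1.3, 0, 0, 0, 0, 0, 0.5],
  ],
)

```text
t: 54.35
eef_pos: [0.4653, -0.1383, 0.172]
tool_rot: [-0.0, 0.742, 0.67, -0.0]
contact_force: [0.8, -1.0, -0.6]
gripper_width: 0.502
```

```bash
python3 - <<'E'
from h import *
X=C(0,-138,99); print(X); go(X[0],X[1],.056,84.4)
p=shot('scene'); crop(p,220,150,200,150,4,'k1.png')
t=shot('top'); crop(t,240,190,160,140,5,'k1t.png')
E
```

```text
[ 0.46183498 -0.13525129  0.099     ]
t 54.4 pos [ 0.4653 -0.1383  0.172 ] F [ 0.8 -1.  -0.6] w 0.502
 cm cur axes [ 0.27 -0.37 11.6 ]  cm target axes [ 0.27 -0.38 11.6 ]  turn [-0.  -0.  -0.2]
```

View pics/k1.png

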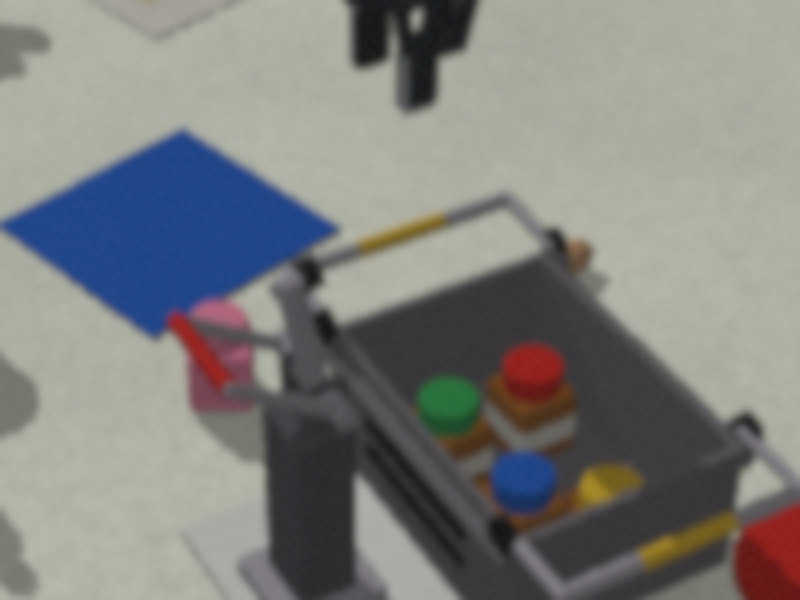

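View pics/k1t.png

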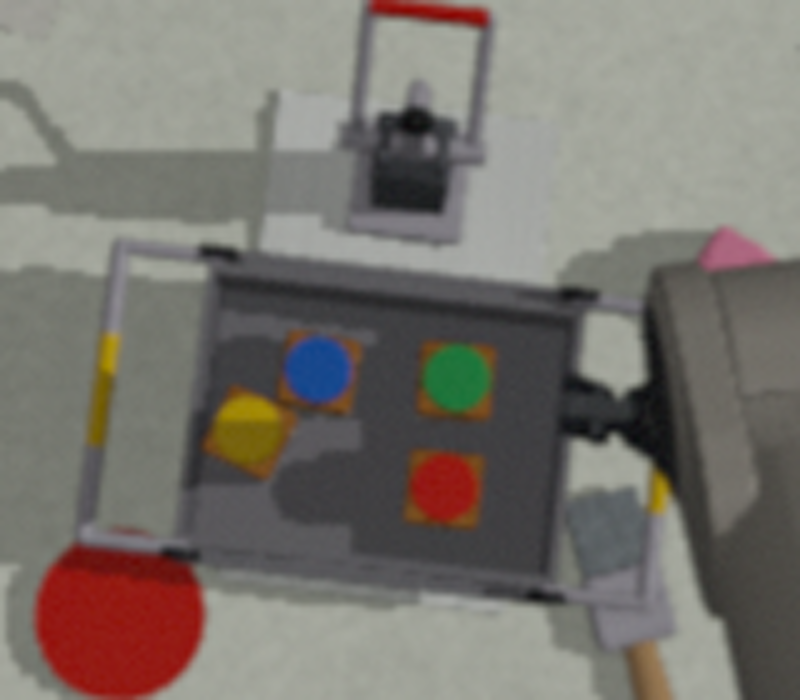

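```bash
python3 - <<'E'
from h import *
p=shot('scene'); crop(p,320,220,100,75,8,'k2.png')
t=shot('top'); crop(t,275,245,70,60,11,'k2t.png')
E
```

```text
(no output)
```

View pics/k2.png

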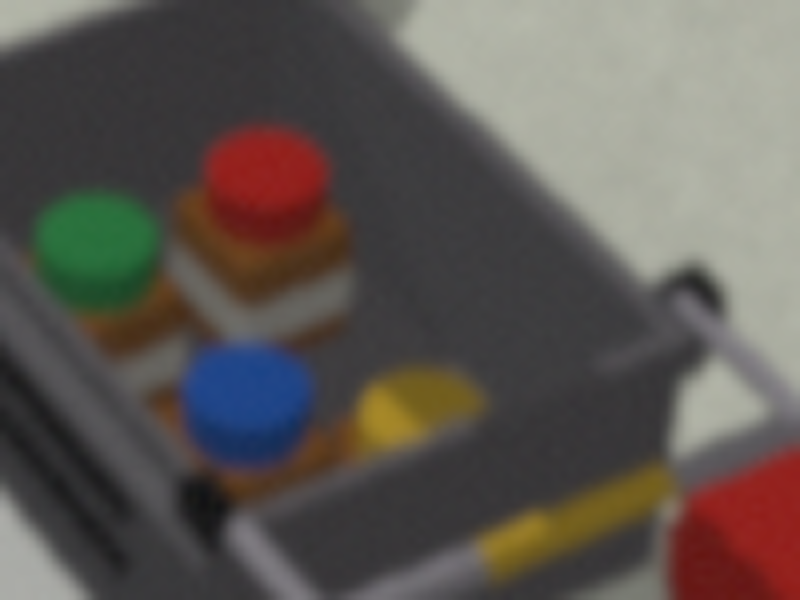

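View pics/k2t.png

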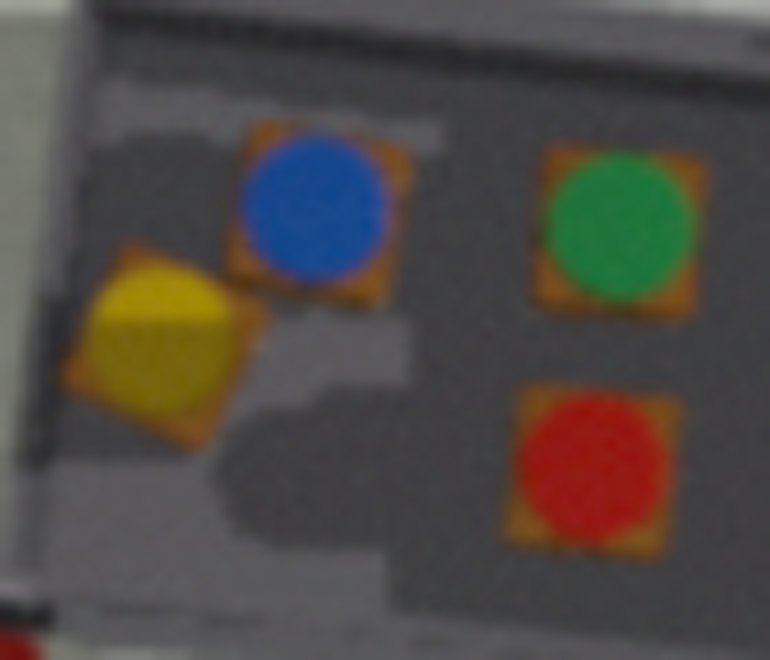

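Something knocked the yellow jar inside the crate: it is turned and shifted at top ~(291,275), but it is upright on the floor next to the others. The other jars are fine. Now I'll close the right bail, gripping slightly higher so the fingers clear the caps.

step_arm(
  increments=[
    [0.3, -0.4, 1.5, 0, 0, 0, 0.5],
    [0, 0, 2, 0, 0, 0, 0.5],
    [0, 0, 2, 0, 0, 0, 0.5],
    [0, 0, 2, 0, 0, 0, 0.5],
    [0, 0, 2, 0, 0, 0, 0.5],
    [0, 0, 1, 0, 0, 0, 0.5],
    [0, 0, 0.6, 0, 0, 0, 0.5],
    [0, 0, 0, 0, 0, 0, 0.7],
    [0, 0, 0, 0, 0, 0, 0.9],
    [0, 0, 0, 0, 0, 0, 1],
    [0, 0, 0, 0, 0, 0, 1],
    [0, 0, 0, 0, 0, 0, 1],
  ],
  squeeze=25,
)

```text
t: 55.75
eef_pos: [0.4632, -0.1352, 0.0614]
tool_rot: [0.001, 0.742, 0.67, -0.0]
contact_force: [0.4, -8.1, -1.7]
gripper_width: 0.101
```

```bash
python3 - <<'E'
from h import *
X=C(0,-138,99); print(X); go(X[0],X[1],.060,84.4)
E
```

```text
[ 0.46183498 -0.13525129  0.099     ]
t 55.8 pos [ 0.4632 -0.1352  0.0614] F [ 0.4 -8.1 -1.7] w 0.101
 cm cur axes [-0.02 -0.14  0.14]  cm target axes [-0.02 -0.14  0.14]  turn [ 0.1  0.1 -0.2]
```

step_arm(
  increments=[
    [0.07, 0, -0.79, 0, 0, 0, 1],
    [0.19, 0, -0.77, 0, 0, 0, 1],
    [0.32, 0, -0.73, 0, 0, 0, 1],
    [0.43, 0, -0.66, 0, 0, 0, 1],
    [0.54, 0, -0.58, 0, 0, 0, 1],
    [0.63, 0, -0.49, 0, 0, 0, 1],
    [0.7, 0, -0.38, 0, 0, 0, 1],
    [0.75, 0, -0.26, 0, 0, 0, 1],
    [0.78, 0, -0.13, 0, 0, 0, 1],
    [0.79, 0, 0, 0, 0, 0, 1],
    [0.78, 0, 0.13, 0, 0, 0, 1],
    [0.75, 0, 0.26, 0, 0, 0, 1],
    [0.7, 0, 0.38, 0, 0, 0, 1],
    [0.63, 0, 0.49, 0, 0, 0, 1],
    [0.54, 0, 0.58, 0, 0, 0, 1],
    [0.43, 0, 0.66, 0, 0, 0, 1],
    [0.32, 0, 0.73, 0, 0, 0, 1],
    [0.19, 0, 0.77, 0, 0, 0, 1],
    [0.07, 0, 0.79, 0, 0, 0, 1],
    [0, 0, 0.1, 0, 0, 0, 1],
  ],
)

```text
t: 57.75
eef_pos: [0.4745, -0.0399, 0.0613]
tool_rot: [0.002, 0.742, 0.671, -0.001]
contact_force: [-3.4, -16.2, 33.2]
gripper_width: 0.104
```

```bash
python3 - <<'E'
from h import *
X=C(0,-42,99); print(X); go(X[0],X[1],.060,84.4)
p=shot('scene'); crop(p,290,180,120,90,6,'k3.png')
E
```

```text
[ 0.47113239 -0.03970257  0.099     ]
t 57.8 pos [ 0.4745 -0.0399  0.0613] F [ -3.4 -16.2  33.2] w 0.104
 cm cur axes [-0.01 -0.34  0.13]  cm target axes [-0.01 -0.34  0.13]  turn [ 0.2  0.2 -0.2]
```

View pics/k3.png

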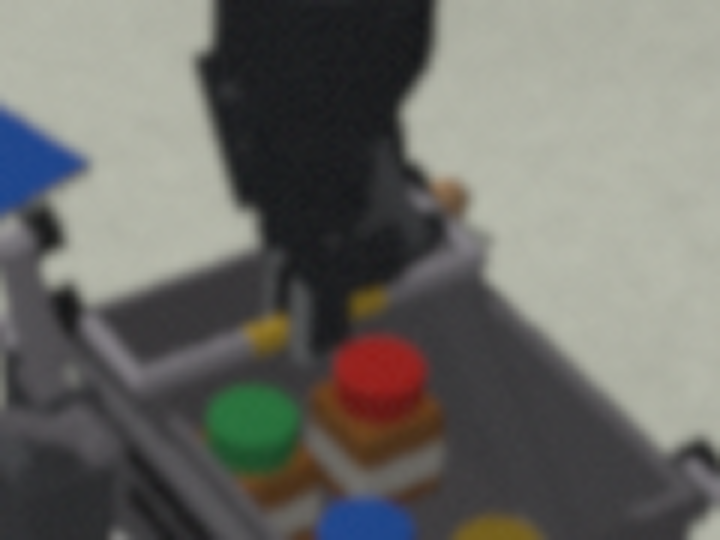

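step_arm(
  increments=[
    [0, 0, 0, 0, 0, 0, 0.7],
    [0, 0, 0, 0, 0, 0, 0.55],
    [0, 0, 0, 0, 0, 0, 0.5],
    [0, 0, -1, 0, 0, 0, 0.5],
    [0, 0, -2, 0, 0, 0, 0.5],
    [0, 0, -2.5, 0, 0, 0, 0.5],
    [0, 0, -2.5, 0, 0, 0, 0.5],
    [0, 0, -2, 0, 0, 0, 0.5],
    [1.5, -0.1, -1, 0, 0, 0, 0.5],
    [2.5, -0.2, 0, 0, 0, 0, 0.5],
    [2.5, 0, 0, 0, 0, 0, 0.5],
    [2.5, 0, 0, 0, 0, 0, 0.5],
    [2.5, 0, 0, 0, 0, 0, 0.5],
    [2.5, 0, 0, 0, 0, 0, 0.5],
    [2.5, 0, 0, 0, 0, 0, 0.5],
    [1.3, 0, 0, 0, 0, 0, 0.5],
    [0.2, 0, 0, 0, 0, 0, 0.5],
  ],
)

```text
t: 59.5
eef_pos: [0.4863, 0.1453, 0.1701]
tool_rot: [-0.001, 0.74, 0.673, 0.001]
contact_force: [-0.8, 0.5, -0.4]
gripper_width: 0.502
```

```bash
python3 - <<'E'
from h import *
X=C(0,138,99); print(X); go(X[0],X[1],.060,84.4)
p=shot('scene'); crop(p,290,180,160,120,5,'k4.png')
E
```

```text
[0.48856502 0.13945129 0.099     ]
t 59.5 pos [0.4863 0.1453 0.1701] F [-0.8  0.5 -0.4] w 0.502
 cm cur axes [-0.6   0.28 11.01]  cm target axes [-0.56  0.28 11.01]  turn [-0.  -0.2  0.2]
```

View pics/k4.png

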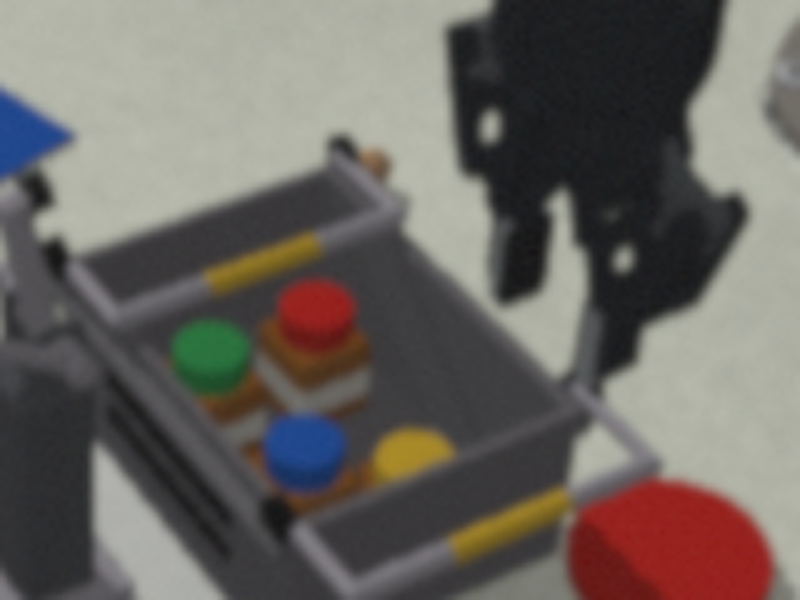

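The right bail is in. Now the left.

step_arm(
  increments=[
    [-0.6, 0.3, 1.5, 0, 0, 0, 0.5],
    [0, 0, 2, 0, 0, 0, 0.5],
    [0, 0, 2, 0, 0, 0, 0.5],
    [0, 0, 2, 0, 0, 0, 0.5],
    [0, 0, 2, 0, 0, 0, 0.5],
    [0, 0, 1, 0, 0, 0, 0.5],
    [0, 0, 0.5, 0, 0, 0, 0.5],
    [0, 0, 0, 0, 0, 0, 0.7],
    [0, 0, 0, 0, 0, 0, 0.9],
    [0, 0, 0, 0, 0, 0, 1],
    [0, 0, 0, 0, 0, 0, 1],
    [0, 0, 0, 0, 0, 0, 1],
  ],
  squeeze=25,
)

```text
t: 60.75
eef_pos: [0.4903, 0.1395, 0.0614]
tool_rot: [-0.001, 0.741, 0.672, 0.003]
contact_force: [-0.4, 5.2, -1.8]
gripper_width: 0.102
```

```bash
python3 - <<'E'
from h import *
X=C(0,138,99); print(X); go(X[0],X[1],.060,84.4)
E
```

```text
[0.48856502 0.13945129 0.099     ]
t 60.8 pos [0.4903 0.1395 0.0614] F [-0.4  5.2 -1.8] w 0.102
 cm cur axes [-0.02 -0.18  0.14]  cm target axes [-0.02 -0.18  0.14]  turn [ 0.1 -0.4  0. ]
```

step_arm(
  increments=[
    [-0.07, 0, -0.79, 0, 0, 0, 1],
    [-0.19, 0, -0.77, 0, 0, 0, 1],
    [-0.32, 0, -0.73, 0, 0, 0, 1],
    [-0.43, 0, -0.66, 0, 0, 0, 1],
    [-0.54, 0, -0.58, 0, 0, 0, 1],
    [-0.63, 0, -0.49, 0, 0, 0, 1],
    [-0.7, 0, -0.38, 0, 0, 0, 1],
    [-0.75, 0, -0.26, 0, 0, 0, 1],
    [-0.78, 0, -0.13, 0, 0, 0, 1],
    [-0.79, 0, 0, 0, 0, 0, 1],
    [-0.78, 0, 0.13, 0, 0, 0, 1],
    [-0.75, 0, 0.26, 0, 0, 0, 1],
    [-0.7, 0, 0.38, 0, 0, 0, 1],
    [-0.63, 0, 0.49, 0, 0, 0, 1],
    [-0.54, 0, 0.58, 0, 0, 0, 1],
    [-0.43, 0, 0.66, 0, 0, 0, 1],
    [-0.32, 0, 0.73, 0, 0, 0, 1],
    [-0.19, 0, 0.77, 0, 0, 0, 1],
    [-0.07, 0, 0.79, 0, 0, 0, 1],
    [0, 0, 0.1, 0, 0, 0, 1],
  ],
)

```text
t: 62.75
eef_pos: [0.4828, 0.0437, 0.0608]
tool_rot: [0.0, 0.74, 0.672, 0.003]
contact_force: [-5.5, 5.7, 31.5]
gripper_width: 0.101
```

```bash
python3 - <<'E'
from h import *
X=C(0,42,99); print(X); go(X[0],X[1],.060,84.4)
E
```

```text
[0.47926761 0.04390257 0.099     ]
t 62.8 pos [0.4828 0.0437 0.0608] F [-5.5  5.7 31.5] w 0.101
 cm cur axes [-0.01 -0.35  0.08]  cm target axes [-0.01 -0.35  0.08]  turn [ 0.3 -0.3  0.1]
```

step_arm(
  increments=[
    [0, 0, 0, 0, 0, 0, 0.7],
    [0, 0, 0, 0, 0, 0, 0.55],
    [0, 0, 0, 0, 0, 0, 0.5],
    [0, 0, -1, 0, 0, 0, 0.5],
    [0, 0, -2, 0, 0, 0, 0.5],
    [0, 0, -2.5, 0, 0, 0, 0.5],
    [0, 0, -2.5, 0, 0, 0, 0.5],
    [0, 0, -2.5, 0, 0, 0, 0.5],
    [0, 0, -2.5, 0, 0, 0, 0.5],
    [0, 0, -2.5, 0, 0, 0, 0.4],
    [0, 0, 0, 0, 0, 0, 0.4],
  ],
)

```text
t: 63.85
eef_pos: [0.4819, 0.0412, 0.2173]
tool_rot: [0.001, 0.741, 0.671, 0.002]
contact_force: [0.4, -0.7, -0.5]
gripper_width: 0.604
```

```bash
python3 - <<'E'
from h import *
go(.48,.321,.2,84.4)
p=shot('scene'); crop(p,290,190,250,240,2.5,'k5.png') if 0 else crop(p,400,310,130,120,5,'k5.png'); crop(p,290,190,160,120,5,'k5b.png')
t=shot('top'); crop(t,145,235,90,80,8,'k5t.png')
E
```

```text
t 63.9 pos [0.4819 0.0412 0.2173] F [ 0.4 -0.7 -0.5] w 0.604
 cm cur axes [27.83 -2.96  1.77]  cm target axes [27.83 -2.92  1.73]  turn [ 0.3 -0.1 -0.1]
```

View pics/k5.png

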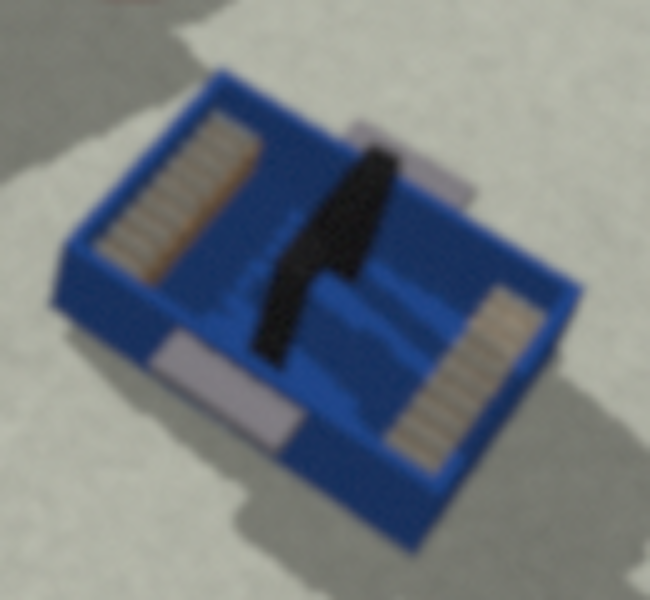

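View pics/k5b.png

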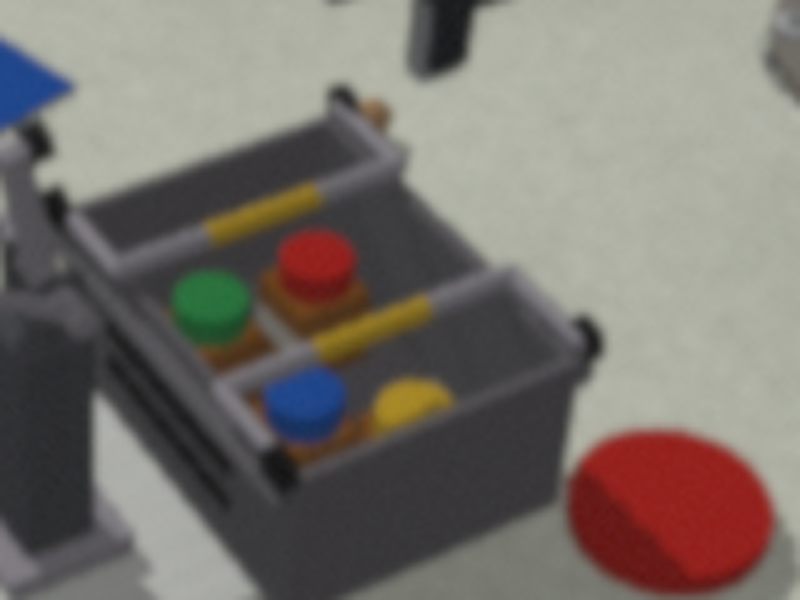

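View pics/k5t.png

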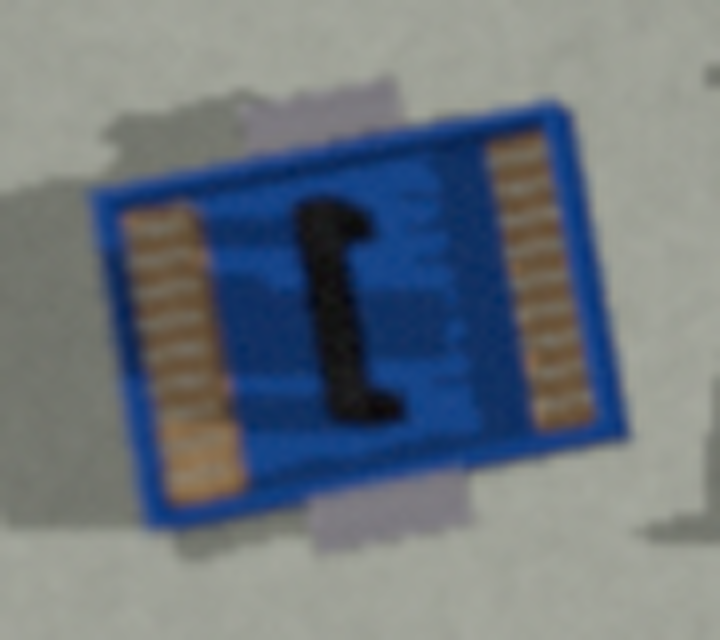

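```bash
python3 - <<'E'
from h import *
t=shot('top');p=shot('scene')
f=lambda a:np.array(a)/8+[145,235]-.4
c=[atz(t,f(a),.048) for a in ((97,188),(560,105),(628,437),(150,525))]
c=np.array(c);print(c.round(4),c.mean(0).round(4))
print([np.linalg.norm(c[i]-c[(i+1)%4]).round(4) for i in range(4)])
d=c[1]-c[0]+c[2]-c[3];print('x yaw',np.degrees(np.arctan2(d[1],d[0]))+90)
d=c[0]-c[3]+c[1]-c[2];print('x yaw',np.degrees(np.arctan2(d[1],d[0])))
h=np.array([atz(t,f(a),.082) for a in ((320,207),(352,410))]);d=h[0]-h[1];print(h,h.mean(0),np.degrees(np.arctan2(d[1],d[0])))
g=lambda a:np.array(a)/5+[400,310]-.4
s=np.array([atz(p,g(a),.048) for a in ((65,243),(220,72),(580,290),(425,490))]);print(s.mean(0))
E
```

```text
[[0.5162 0.4069 0.048 ]
 [0.5441 0.2612 0.048 ]
 [0.4388 0.2365 0.048 ]
 [0.41   0.3857 0.048 ]] [0.4773 0.3226 0.048 ]
[np.float64(0.1483), np.float64(0.1082), np.float64(0.1519), np.float64(0.1083)]
x yaw 10.868473527028385
x yaw 12.25437213715315
[[0.50802667 0.32889915 0.082     ]
 [0.44523832 0.31669405 0.082     ]] [0.4766325 0.3227966 0.082    ] 11.000249385230466
[0.47829257 0.32359328 0.048     ]
```

step_arm(
  increments=[
    [1, -0.1, 0, 0, 0, 0, 0.4],
    [2, -0.2, 0, 0, 0, 0, 0.45],
    [2.6, -0.3, 0, 0, 0, 0, 0.5],
    [2.6, -0.3, 0, 0, 0, 0, 0.5],
    [2.6, -0.3, 0, 0, 0, 0, 0.5],
    [2.6, -0.3, 0, 0, 0, 0, 0.5],
    [2.6, -0.3, 0, 0, 0, 0, 0.5],
    [2.6, -0.3, 0, 0, 0, 0, 0.5],
    [2.6, -0.3, 0, 0, 0, 0, 0.5],
    [2.6, -0.3, 0, 0, 0, 0, 0.5],
    [2.4, -0.2, 0, 0, 0, 0, 0.5],
    [1.2, -0.2, 0, 0, 0, 0, 0.5],
    [0.5, 0, 2, 0, 0, -8.3, 0.5],
    [0, 0, 2, 0, 0, -8.3, 0.5],
    [0, 0, 2, 0, 0, 0, 0.5],
    [0, 0, 0, 0, 0, 0, 0.5],
  ],
)

```text
t: 65.65
eef_pos: [0.4749, 0.3198, 0.1513]
tool_rot: [-0.001, 0.636, 0.771, -0.002]
contact_force: [0.1, 0.4, -0.2]
gripper_width: 0.5
```

```bash
python3 - <<'E'
from h import *
go(.4768,.3228,.032,101)
p=shot('scene'); crop(p,380,250,160,120,5,'l1.png')
E
```

```text
t 65.7 pos [0.4749 0.3198 0.1513] F [ 0.1  0.4 -0.2] w 0.500
 cm cur axes [ 0.26  0.3  11.93]  cm target axes [ 0.26  0.24 11.93]  turn [-0.3  0.  -0. ]
```

View pics/l1.png

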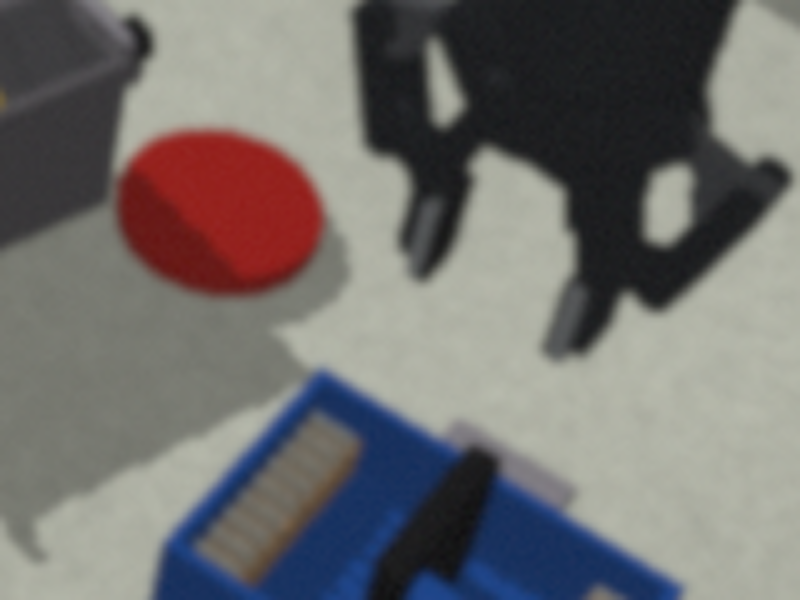

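step_arm(
  increments=[
    [0.25, 0.2, 1, -0.3, 0, 0, 0.5],
    [0, 0, 2, 0, 0, 0, 0.5],
    [0, 0, 2, 0, 0, 0, 0.5],
    [0, 0, 2, 0, 0, 0, 0.5],
    [0, 0, 1.5, 0, 0, 0, 0.5],
    [0, 0, 0, 0, 0, 0, 0.5],
  ],
)

```text
t: 66.3
eef_pos: [0.4778, 0.3239, 0.0679]
tool_rot: [0.001, 0.636, 0.771, 0.002]
contact_force: [-0.4, -0.4, -0.3]
gripper_width: 0.502
```

```bash
python3 - <<'E'
from h import *
go(.4768,.3228,.032,101)
p=shot('scene'); crop(p,380,280,150,120,5,'l2.png')
E
```

```text
t 66.3 pos [0.4778 0.3239 0.0679] F [-0.4 -0.4 -0.3] w 0.502
 cm cur axes [-0.09 -0.13  3.59]  cm target axes [-0.09 -0.12  3.59]  turn [ 0.2 -0.  -0. ]
```

View pics/l2.png

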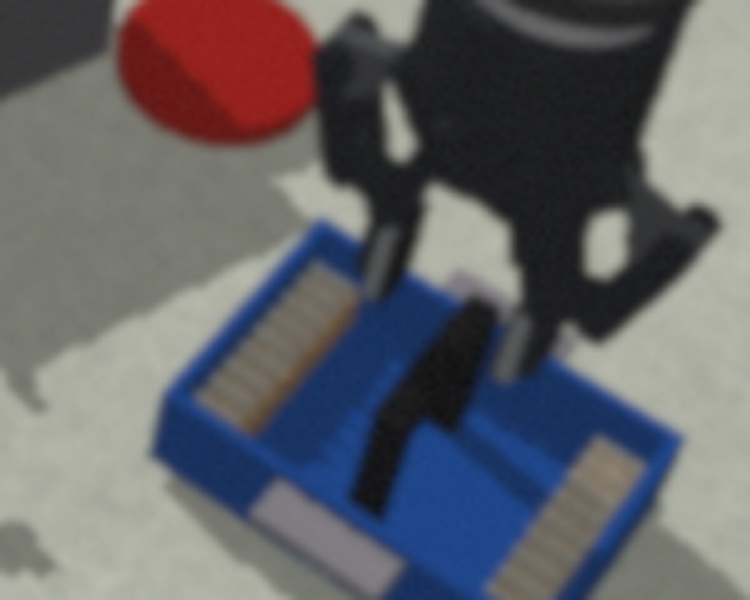

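step_arm(
  increments=[
    [-0.1, -0.1, 1, 0, 0, 0, 0.5],
    [0, -0.1, 1.5, 0, 0, 0, 0.5],
    [0, 0, 1.2, 0, 0, 0, 0.5],
    [0, 0, 0, 0, 0, 0, 0.6],
    [0, 0, 0, 0, 0, 0, 0.8],
    [0, 0, 0, 0, 0, 0, 1],
    [0, 0, 0, 0, 0, 0, 1],
    [0, 0, 0, 0, 0, 0, 1],
    [0, 0, 0, 0, 0, 0, 1],
  ],
  squeeze=80,
)

```text
t: 67.25
eef_pos: [0.4769, 0.3237, 0.0326]
tool_rot: [0.001, 0.636, 0.771, 0.003]
contact_force: [-0.3, 1.3, -1.8]
gripper_width: 0.145
```

```bash
python3 - <<'E'
from h import *
go(.4768,.3228,.032,101)
p=shot('scene'); crop(p,380,280,150,120,5,'l3.png')
E
```

```text
t 67.2 pos [0.4769 0.3237 0.0326] F [-0.3  1.3 -1.8] w 0.145
 cm cur axes [-0.08 -0.03  0.06]  cm target axes [-0.08 -0.03  0.06]  turn [ 0.3 -0.1 -0. ]
```

View pics/l3.png

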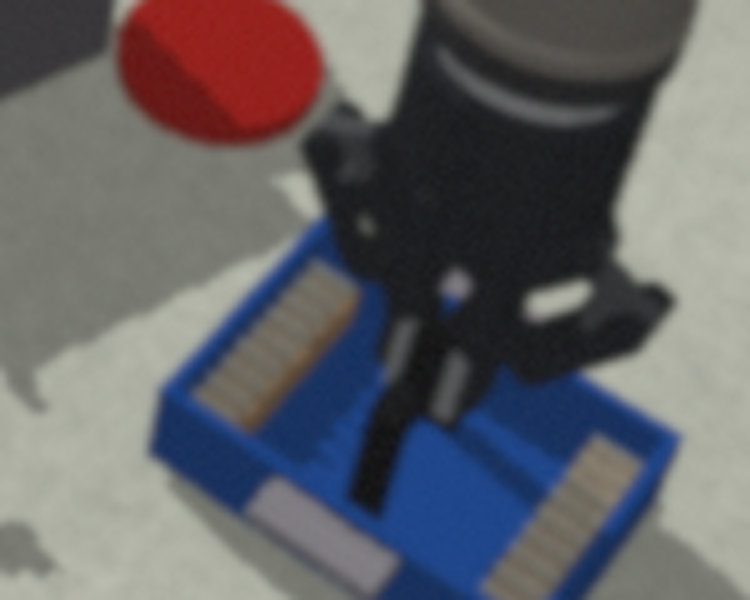

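step_arm(
  increments=[
    [0, 0, -0.3, 0, 0, 0, 1],
    [0, 0, -1, 0, 0, 0, 1],
    [0, 0, -1.5, 0, 0, 0, 1],
    [0, 0, -2, 0, 0, 0, 1],
    [0, 0, -2, 0, 0, 0, 1],
    [0, 0, -2, 0, 0, 3, 1],
    [0, 0, -2, 0, 0, 4.5, 1],
    [0, 0, -2, 0, 0, 4.5, 1],
    [0, 0, -2, 0, 0, 4.5, 1],
    [0, 0, -1, 0, 0, 0, 1],
    [0, 0, 0, 0, 0, 0, 1],
  ],
)

```text
t: 68.4
eef_pos: [0.4766, 0.3237, 0.1925]
tool_rot: [0.001, 0.74, 0.673, 0.004]
contact_force: [0.1, 0.5, -5.6]
gripper_width: 0.142
```

```bash
python3 - <<'E'
from h import *
X=C(0,0,0); go(X[0],X[1],.19,84.4)
p=shot('scene'); crop(p,380,230,160,120,5,'l4.png')
E
```

```text
t 68.4 pos [0.4766 0.3237 0.1925] F [ 0.1  0.5 -5.6] w 0.142
 cm cur axes [-32.03   2.89   0.11]  cm target axes [-32.02   3.     0.25]  turn [ 0.5 -0.3  0.2]
```

View pics/l4.png

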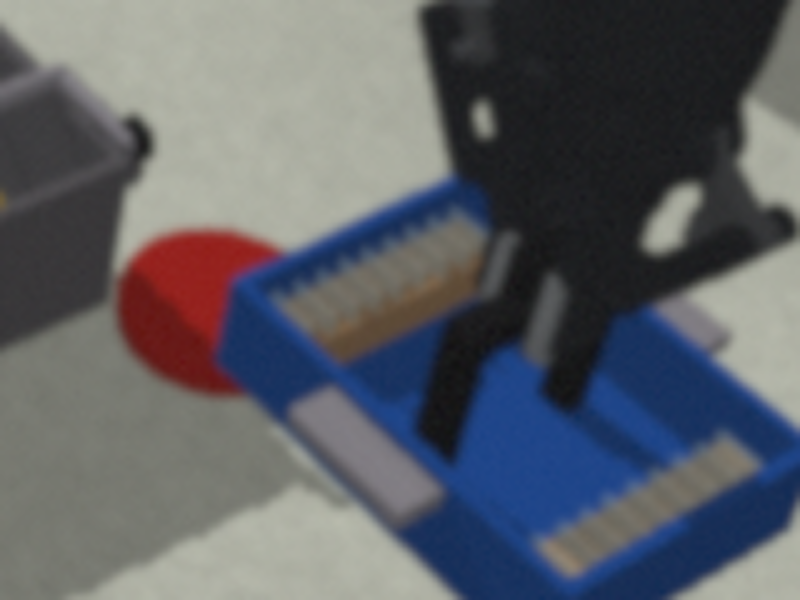

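step_arm(
  increments=[
    [-0.6, 0, 0, 0.5, -0.3, 0.2, 1],
    [-1.2, 0.1, 0, 0, 0, 0, 1],
    [-1.8, 0.2, 0, 0, 0, 0, 1],
    [-2.2, 0.2, 0, 0, 0, 0, 1],
    [-2.2, 0.2, 0, 0, 0, 0, 1],
    [-2.2, 0.2, 0, 0, 0, 0, 1],
    [-2.2, 0.2, 0, 0, 0, 0, 1],
    [-2.2, 0.2, 0, 0, 0, 0, 1],
    [-2.2, 0.2, 0, 0, 0, 0, 1],
    [-2.2, 0.2, 0, 0, 0, 0, 1],
    [-2.2, 0.2, 0, 0, 0, 0, 1],
    [-2.2, 0.2, 0, 0, 0, 0, 1],
    [-2.2, 0.2, 0, 0, 0, 0, 1],
    [-2, 0.2, 0, 0, 0, 0, 1],
    [-1.8, 0.2, 0, 0, 0, 0, 1],
    [-1.4, 0.2, 0, 0, 0, 0, 1],
    [-1, 0.1, 0, 0, 0, 0, 1],
    [-0.4, 0, 0, 0, 0, 0, 1],
    [0, 0, 0, 0, 0, 0, 1],
  ],
)

```text
t: 70.35
eef_pos: [0.4733, -0.0009, 0.1906]
tool_rot: [-0.001, 0.742, 0.671, -0.002]
contact_force: [-0.3, 0.6, -4.6]
gripper_width: 0.141
```

```bash
python3 - <<'E'
from h import *
X=C(0,0,0); go(X[0],X[1],.128,84.4)
p=shot('scene'); crop(p,270,150,160,120,5,'l5.png')
t=shot('top'); crop(t,240,190,160,140,5,'l5t.png')
E
```

```text
t 70.3 pos [ 0.4733 -0.0009  0.1906] F [-0.3  0.6 -4.6] w 0.141
 cm cur axes [0.33 0.18 6.26]  cm target axes [0.32 0.15 6.26]  turn [-0.2  0.1 -0.2]
```

View pics/l5.png

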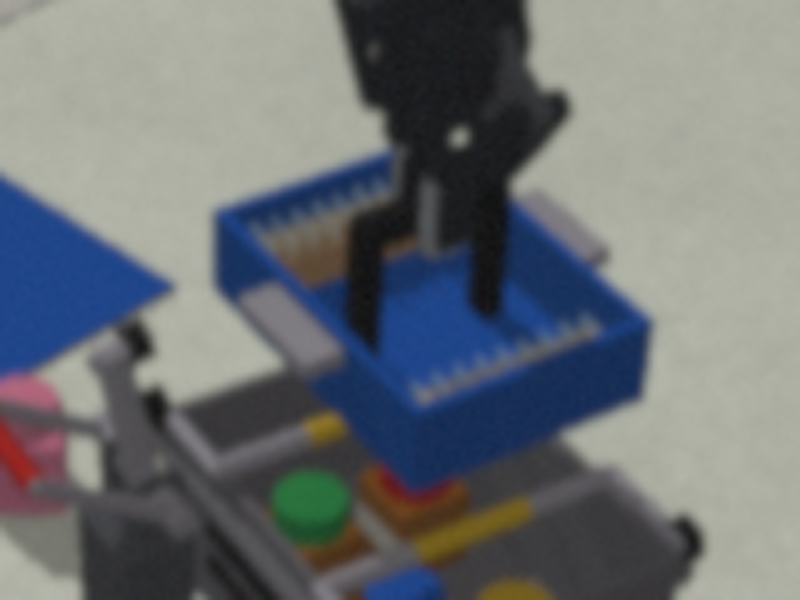

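View pics/l5t.png

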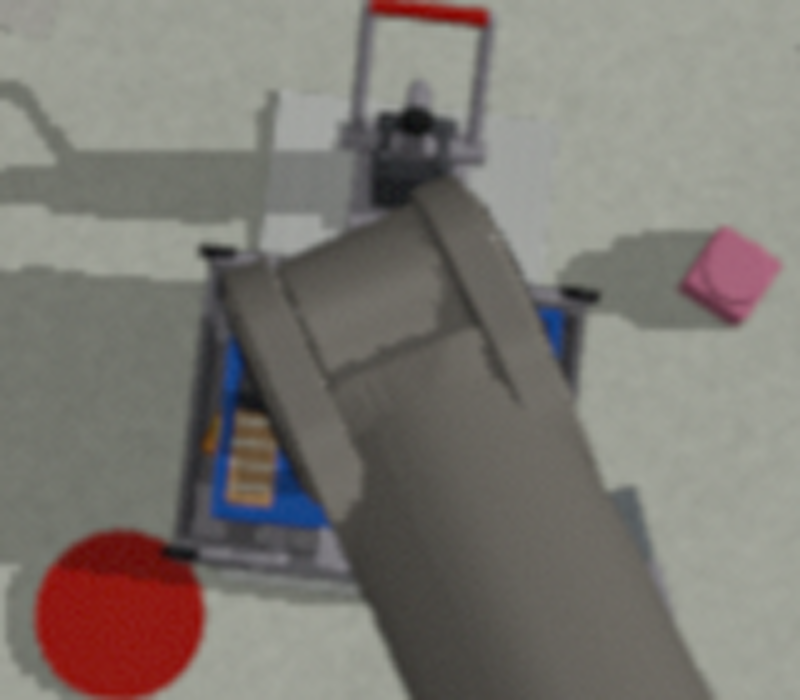

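step_arm(
  increments=[
    [0.3, 0.1, 0.5, -0.2, 0.1, -0.2, 1],
    [0, 0, 1, 0, 0, 0, 1],
    [0, 0, 1, 0, 0, 0, 1],
    [0, 0, 1, 0, 0, 0, 1],
    [0, 0, 0.8, 0, 0, 0, 1],
    [0, 0, 0, 0, 0, 0, 1],
    [0, 0, 0, 0, 0, 0, 1],
  ],
)

```text
t: 71.15
eef_pos: [0.475, 0.0026, 0.1477]
tool_rot: [-0.0, 0.74, 0.672, -0.0]
contact_force: [0.6, -0.7, -5.3]
gripper_width: 0.142
```

```bash
python3 - <<'E'
from h import *
X=C(0,0,0); go(X[0],X[1],.128,84.4)
p=shot('scene'); crop(p,270,150,160,120,5,'l6.png')
E
```

```text
t 71.2 pos [0.475  0.0026 0.1477] F [ 0.6 -0.7 -5.3] w 0.142
 cm cur axes [-0.05  0.03  1.97]  cm target axes [-0.05  0.02  1.97]  turn [-0.  -0.   0.1]
```

View pics/l6.png

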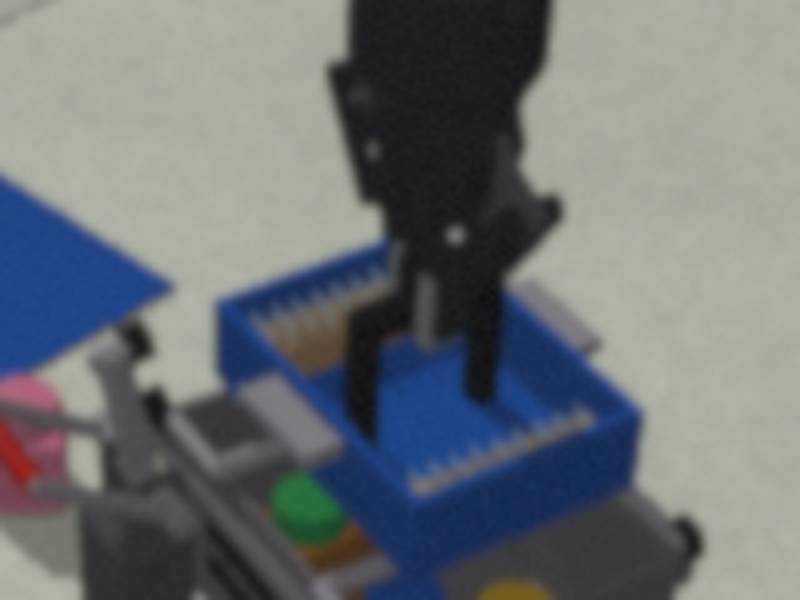

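step_arm(
  increments=[
    [-0.05, 0, 0.3, 0, 0, 0, 1],
    [0, 0, 0.5, 0, 0, 0, 1],
    [0, 0, 0.5, 0, 0, 0, 1],
    [0, 0, 0.4, 0, 0, 0, 1],
    [0, 0, 0.2, 0, 0, 0, 1],
    [0, 0, 0.1, 0, 0, 0, 1],
    [0, 0, 0, 0, 0, 0, 1],
  ],
)

```text
t: 71.9
eef_pos: [0.4747, 0.0021, 0.1283]
tool_rot: [0.0, 0.74, 0.672, -0.001]
contact_force: [-3.6, 0.1, 3.5]
gripper_width: 0.144
```

```bash
python3 - <<'E'
from h import *
X=C(0,0,0); go(X[0],X[1],.128,84.4)
p=shot('scene'); crop(p,270,150,160,120,5,'l7.png')
E
```

```text
t 71.9 pos [0.4747 0.0021 0.1283] F [-3.6  0.1  3.5] w 0.144
 cm cur axes [0.01 0.05 0.03]  cm target axes [0.01 0.05 0.03]  turn [-0.1  0.1  0.1]
```

View pics/l7.png

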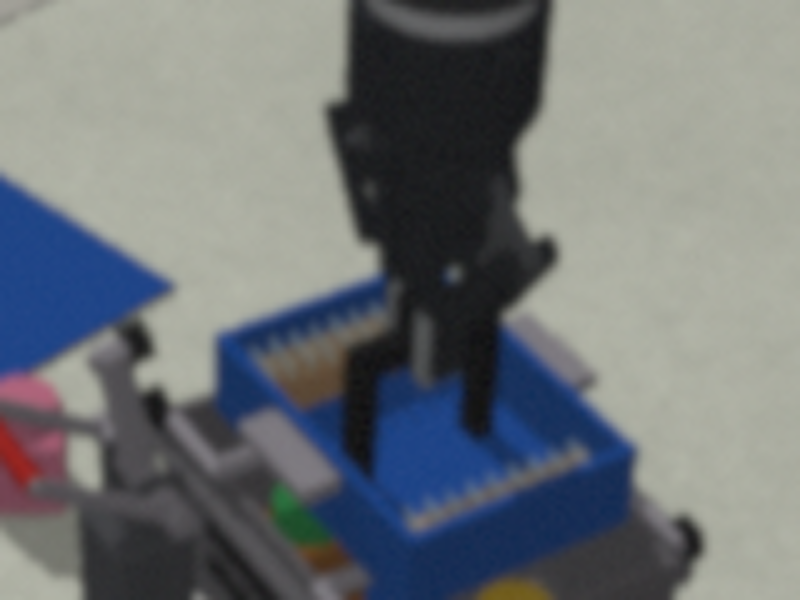

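step_arm(
  increments=[
    [0, 0, 0, 0, 0, 0, 0.8],
    [0, 0, 0, 0, 0, 0, 0.65],
    [0, 0, 0, 0, 0, 0, 0.55],
    [0, 0, 0, 0, 0, 0, 0.55],
    [0, 0, -0.5, 0, 0, 0, 0.55],
    [0, 0, -1, 0, 0, 0, 0.55],
    [0, 0, -2, 0, 0, 0, 0.55],
    [0, 0, -2, 0, 0, 0, 0.55],
    [0, 0, -2, 0, 0, 0, 0.55],
    [0, 0, -2, 0, 0, 0, 0.55],
    [0, 0, -2, 0, 0, 0, 0.55],
    [0, 0, -1, 0, 0, 0, 0.55],
  ],
)

```text
t: 73.15
eef_pos: [0.4759, 0.0024, 0.2553]
tool_rot: [0.001, 0.74, 0.672, 0.001]
contact_force: [0.1, -0.1, 0.2]
gripper_width: 0.444
```

```bash
python3 - <<'E'
from h import *
go(.6623,-.0169,.26,-5.6)
p=shot('scene'); crop(p,250,170,160,120,5,'l8.png')
E
```

```text
t 73.2 pos [0.4759 0.0024 0.2553] F [ 0.1 -0.1  0.2] w 0.444
 cm cur axes [-0.13 18.74 -0.42]  cm target axes [18.74  0.1  -0.47]  turn [ 0.1 -0.1 90.1]
```

View pics/l8.png

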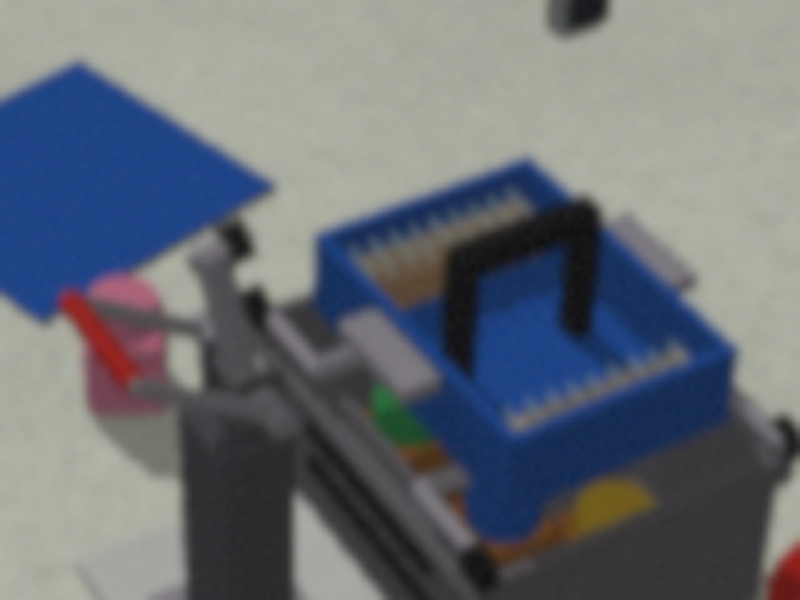

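step_arm(
  increments=[
    [0, 0, 0, 0, 0, 8.2, 0.5],
    [0, 0, 0, 0, 0, 8.2, 0.5],
    [0, 0, 0, 0, 0, 8.2, 0.5],
    [0, 0, 0, 0, 0, 8.2, 0.5],
    [0, 0, 0, 0, 0, 8.2, 0.5],
    [0, 0, 0, 0, 0, 8.2, 0.5],
    [0, 0, 0, 0, 0, 8.2, 0.5],
    [0, 0, 0, 0, 0, 8.2, 0.5],
    [0, 0, 0, 0, 0, 8.2, 0.5],
    [0, 0, 0, 0, 0, 8.2, 0.5],
    [0, 0, 0, 0, 0, 8.1, 0.5],
    [1.5, 0, 0, 0, 0, 0, 0.5],
    [2.5, 0, 0, 0, 0, 0, 0.5],
    [2.5, 0, 0, 0, 0, 0, 0.5],
    [2.5, 0, 0, 0, 0, 0, 0.5],
    [2.5, 0, 0, 0, 0, 0, 0.5],
    [2.5, 0, 0, 0, 0, 0, 0.5],
    [2.5, 0, 0, 0, 0, 0, 0.55],
    [1.9, 0, 0, 0, 0, 0, 0.6],
    [0, 0, 0, 0, 0, 0, 0.6],
  ],
)

```text
t: 75.2
eef_pos: [0.6594, -0.0166, 0.2513]
tool_rot: [-0.0, 0.999, -0.05, -0.001]
contact_force: [-0.7, -0.8, -0.3]
gripper_width: 0.4
```

```bash
python3 - <<'E'
from h import *
go(.6625,-.0168,.1447,-5.6)
p=shot('scene'); crop(p,210,130,160,120,5,'m1.png')
E
```

```text
t 75.2 pos [ 0.6594 -0.0166  0.2513] F [-0.7 -0.8 -0.3] w 0.400
 cm cur axes [ 0.33 -0.   10.66]  cm target axes [ 3.100e-01 -1.000e-02  1.066e+01]  turn [-0.   0.1 -0.1]
```

View pics/m1.png

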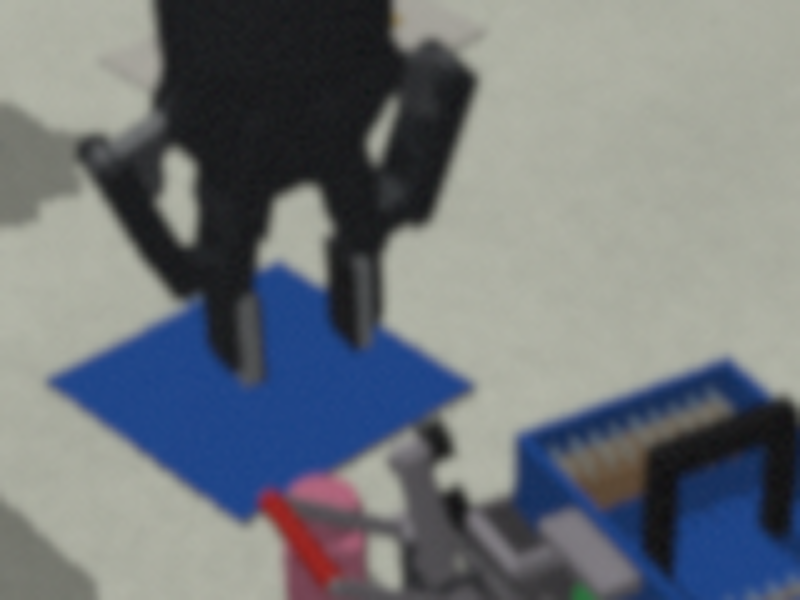

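step_arm(
  increments=[
    [0.3, 0, 1, 0, 0, 0, 0.65],
    [0, 0, 2, 0, 0, 0, 0.65],
    [0, 0, 2, 0, 0, 0, 0.65],
    [0, 0, 2, 0, 0, 0, 0.65],
    [0, 0, 1.5, 0, 0, 0, 0.65],
    [0, 0, 1, 0, 0, 0, 0.65],
    [0, 0, 0.5, 0, 0, 0, 0.65],
    [0, 0, 0.2, 0, 0, 0, 0.65],
    [0, 0, 0, 0, 0, 0, 0.8],
    [0, 0, 0, 0, 0, 0, 1],
    [0, 0, 0, 0, 0, 0, 1],
    [0, 0, 0, 0, 0, 0, 1],
  ],
  squeeze=30,
)

```text
t: 76.45
eef_pos: [0.6623, -0.0164, 0.1519]
tool_rot: [-0.0, 0.999, -0.049, 0.001]
contact_force: [4.0, -0.3, 0.8]
gripper_width: 0.1
```

```bash
python3 - <<'E'
from h import *
go(.6625,-.0168,.150,-5.6)
p=shot('scene'); crop(p,230,160,120,90,6,'m2.png')
q=np.linspace(1.75,0,20);x=130-70*np.cos(.785+q);z=155+70*np.sin(.785+q)
print(np.c_[np.diff(x)/10,-np.diff(z)/10].round(2).tolist())
E
```

```text
t 76.5 pos [ 0.6623 -0.0164  0.1519] F [ 4.  -0.3  0.8] w 0.100
 cm cur axes [0.02 0.04 0.19]  cm target axes [0.02 0.04 0.19]  turn [-0.  -0.1 -0.1]
[[-0.39, -0.51], [-0.44, -0.47], [-0.48, -0.43], [-0.52, -0.39], [-0.55, -0.34], [-0.58, -0.28], [-0.6, -0.23], [-0.62, -0.17], [-0.63, -0.12], [-0.64, -0.06], [-0.64, 0.0], [-0.64, 0.06], [-0.63, 0.12], [-0.62, 0.18], [-0.6, 0.23], [-0.58, 0.29], [-0.55, 0.34], [-0.51, 0.39], [-0.48, 0.43]]
```

View pics/m2.png

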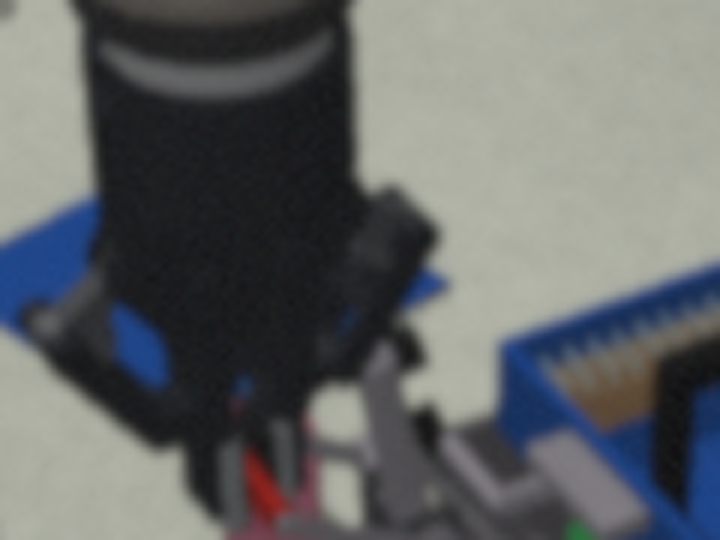

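step_arm(
  increments=[
    [-0.39, 0, -0.51, 0, 0, 0, 1],
    [-0.44, 0, -0.47, 0, 0, 0, 1],
    [-0.48, 0, -0.43, 0, 0, 0, 1],
    [-0.52, 0, -0.39, 0, 0, 0, 1],
    [-0.55, 0, -0.34, 0, 0, 0, 1],
    [-0.58, 0, -0.28, 0, 0, 0, 1],
    [-0.6, 0, -0.23, 0, 0, 0, 1],
    [-0.62, 0, -0.17, 0, 0, 0, 1],
    [-0.63, 0, -0.12, 0, 0, 0, 1],
    [-0.64, 0, -0.06, 0, 0, 0, 1],
    [-0.64, 0, 0, 0, 0, 0, 1],
    [-0.64, 0, 0.06, 0, 0, 0, 1],
    [-0.63, 0, 0.12, 0, 0, 0, 1],
    [-0.62, 0, 0.18, 0, 0, 0, 1],
    [-0.6, 0, 0.23, 0, 0, 0, 1],
    [-0.58, 0, 0.29, 0, 0, 0, 1],
    [-0.55, 0, 0.34, 0, 0, 0, 1],
    [-0.51, 0, 0.39, 0, 0, 0, 1],
    [-0.4, 0, 0.35, 0, 0, 0, 1],
    [0, 0, 0, 0, 0, 0, 1],
  ],
)

```text
t: 78.5
eef_pos: [0.5558, -0.0055, 0.1614]
tool_rot: [-0.0, 0.999, -0.049, 0.001]
contact_force: [3.3, 4.6, 2.0]
gripper_width: 0.097
```

```bash
python3 - <<'E'
from h import *
go(.5555,-.0057,.161,-5.6)
p=shot('scene'); crop(p,240,150,160,120,5,'m3.png')
E
```

```text
t 78.5 pos [ 0.5558 -0.0055  0.1614] F [3.3 4.6 2. ] w 0.097
 cm cur axes [-0.03  0.02  0.04]  cm target axes [-0.03  0.02  0.04]  turn [-0.  -0.1 -0. ]
```

View pics/m3.png

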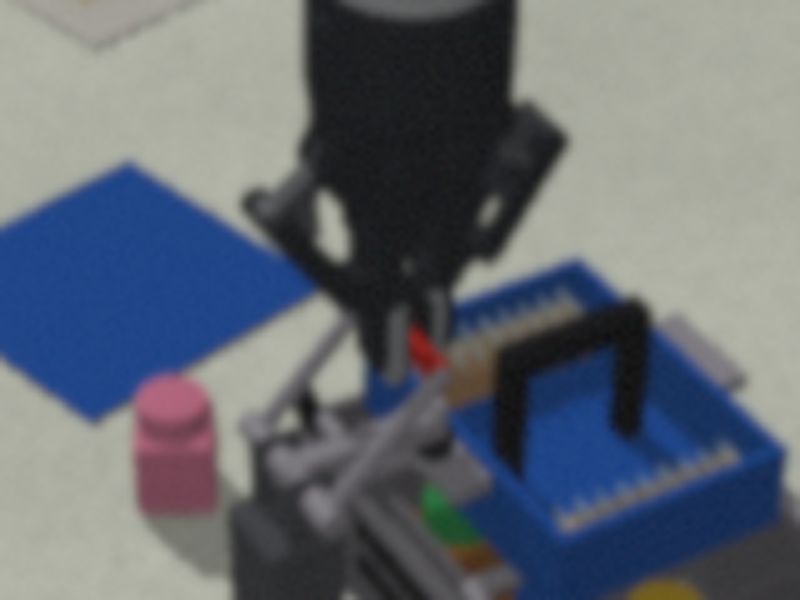

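step_arm(
  increments=[
    [-0.1, 0, 0.1, 0, 0, 0, 1],
    [-0.05, 0, 0.05, 0, 0, 0, 1],
    [0, 0, 0, 0, 0, 0, 1],
  ],
)

```text
t: 78.85
eef_pos: [0.5558, -0.0055, 0.1612]
tool_rot: [-0.0, 0.999, -0.049, 0.002]
contact_force: [4.6, 3.4, 9.1]
gripper_width: 0.098
```

step_arm(
  increments=[
    [0, 0, 0, 0, 0, 0, 0.8],
    [0, 0, 0, 0, 0, 0, 0.68],
    [0, 0, 0, 0, 0, 0, 0.68],
    [0, 0, -0.4, 0, 0, 0, 0.68],
    [0, 0, -0.8, 0, 0, 0, 0.68],
    [0, 0, -1.5, 0, 0, 0, 0.68],
    [0, 0, -2, 0, 0, 0, 0.6],
    [0, 0, -2, 0, 0, 0, 0.5],
    [0, 0, -2.5, 0, 0, 0, 0.4],
    [0, 0, -2.5, 0, 0, 0, 0.4],
  ],
)

```text
t: 79.85
eef_pos: [0.5539, -0.0056, 0.2791]
tool_rot: [0.0, 0.999, -0.049, 0.0]
contact_force: [0.6, -0.1, -0.2]
gripper_width: 0.6
```

step_arm(
  increments=[
    [0, 1.5, 0, 0, 0, 0, 0.4],
    [0, 2.5, 0, 0, 0, 0, 0.4],
    [0, 3, 0, 0, 0, 0, 0.4],
    [0, 3, 0, 0, 0, 0, 0.4],
    [0, 3, 0, 0, 0, 0, 0.4],
    [0, 3, 0, 0, 0, 0, 0.4],
    [0, 3, 0, 0, 0, 0, 0.4],
    [0, 3, 0, 0, 0, 0, 0.4],
    [0, 3, 0, 0, 0, 0, 0.4],
    [0, 3, 0, 0, 0, 0, 0.4],
    [0, 2, 0, 0, 0, 0, 0.4],
    [0, 1, 0, 0, 0, 0, 0.4],
    [0, 0, 0, 0, 0, 0, 0.4],
  ],
)

```text
t: 81.15
eef_pos: [0.5231, -0.3154, 0.2768]
tool_rot: [0.0, 0.999, -0.05, -0.0]
contact_force: [0.6, -0.1, -0.7]
gripper_width: 0.599
```

```bash
python3 - <<'E'
from h import *
o=bot.get_obs();print(o['t'],o['eef_pos'],o['contact_force'])
p=shot('scene','fin_s.png'); t=shot('top','fin_t.png')
L=[]
def TR(x0,x1,y0,y1,z,c): L.append((W(CR,box(x0,x1,y0,y1,z)),c))
TR(-55,55,-75,75,144,(0,255,255)); TR(53,73,-25,25,140,(0,255,0))
crop(t,240,190,160,140,5,'m4t.png',L); crop(p,260,180,160,120,5,'m4.png')
for q in (-.12,-.06,0,.06,.12):
    g=W(CR,[[130-70*np.cos(.785+q),y,155+70*np.sin(.785+q)] for y in (28,-28)])
    print(q,[((proj(P,g)-o)*5).round().tolist() for P,o in ((t,[240,190]),(p,[260,180]))])
E
```

```text
81.15 [ 0.523054   -0.31541513  0.27675801] [ 0.63079775 -0.10488468 -0.74344386]
-0.12 [[[338.0, 241.0], [458.0, 254.0]], [[354.0, 235.0], [279.0, 156.0]]]
-0.06 [[[338.0, 235.0], [459.0, 248.0]], [[348.0, 230.0], [273.0, 152.0]]]
0 [[[339.0, 228.0], [460.0, 241.0]], [[342.0, 227.0], [267.0, 148.0]]]
0.06 [[[339.0, 220.0], [461.0, 233.0]], [[335.0, 223.0], [260.0, 144.0]]]
0.12 [[[340.0, 213.0], [462.0, 226.0]], [[328.0, 220.0], [253.0, 141.0]]]
```

View pics/m4t.png

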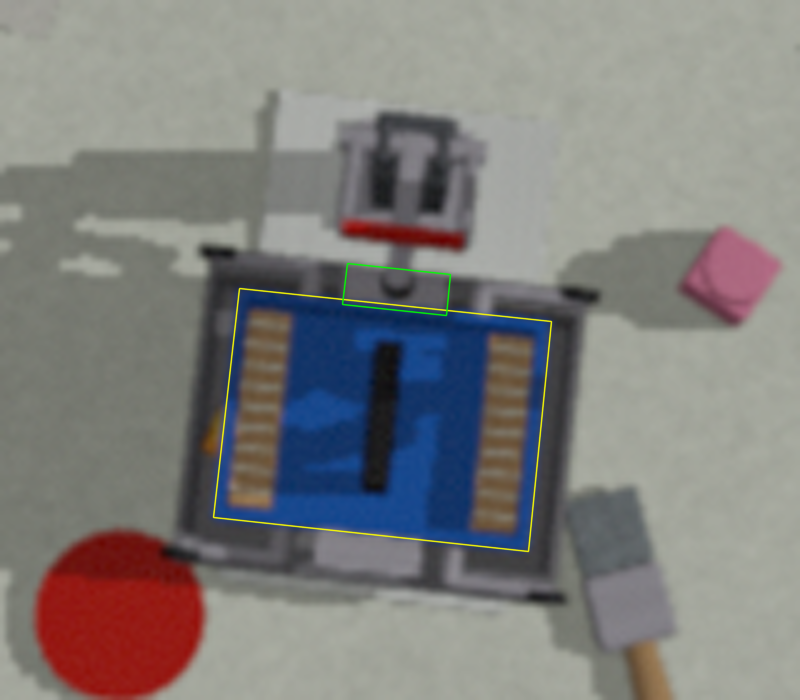

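View pics/m4.png

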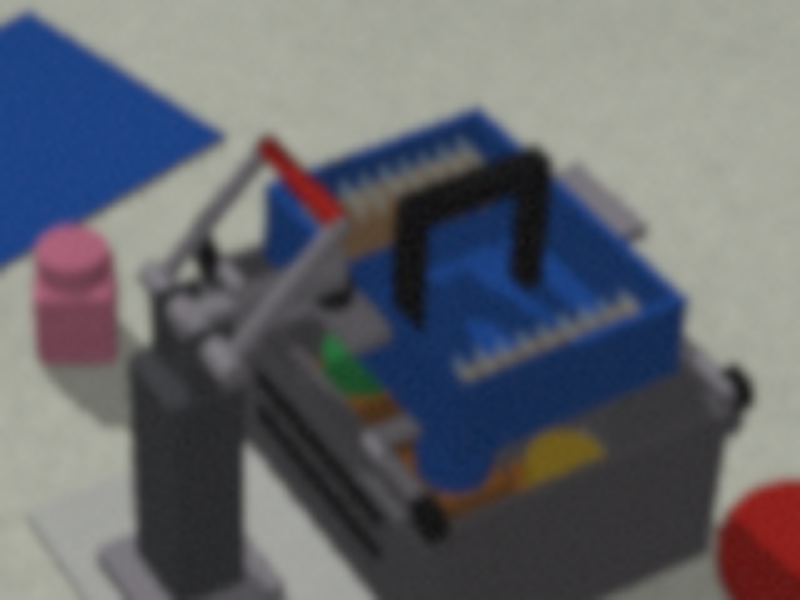

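View pics/fin_s.png

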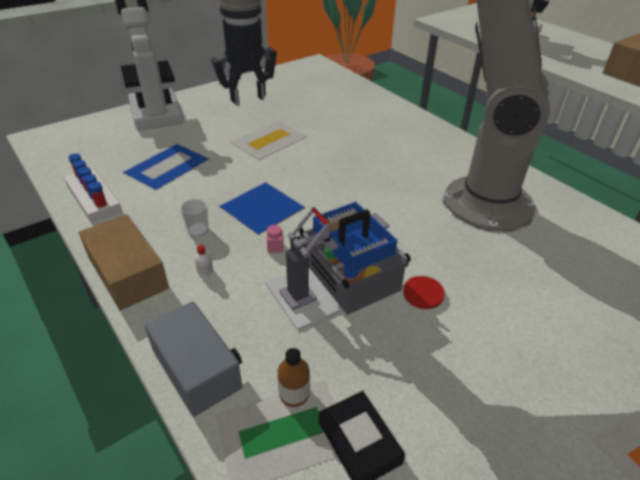

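The last pictures show the tray square on its predicted outline (top view), the clamp bar at q ≈ 0 with its pad on the ledge, both bails under the tray and the bystanders in place. Handing in.

```bash
python3 -c "
from h import *
print(bot.hand_in()); print(bot.get_obs()['t'])"
```

```text
the job is handed in; nothing more can be done
None
the job is handed in; nothing more can be done
```

I packed the station in the order asked and handed it in at about 81 s on the robot's clock. I opened the clamp, swung both bails out, put all four jars in the crate, swung both bails in, stacked the tray, let go of it and closed the clamp.

**Last checks (both cameras):**
- **Tray:** it matches its expected outline on the bars. It touched down at the height expected with the keel between them.
- **Clamp:** the grip bar is at about 0, with the pad on the steel ledge.
- **Bails:** both are in. Each pushed back with more than 30 N at its inner stop.
- **Bystanders:** nothing else looks moved, including the pink look-alike, and the arm is clear.

**What disagreed or went wrong:**
- **Gripper height:** the real fingertips sit about 24 mm higher than I worked out from the reported tool position. My first grip on the clamp bar closed on nothing. I corrected for this from then on.
- **Yellow jar:** it was knocked aside inside the crate after I placed it. It stands upright on the floor, turned about 25° and close to the blue jar, so I left it.
- **Right bail, swinging out:** I felt only about 3 N at its outer stop. I judged it fully out from the pictures instead, which agreed to within 2 pixels.

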